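Put the boards and tumblers away

TASK

Tidy the worktop: open the small cupboard wide by its handle, slide each wooden board standing in the draining rack upright and fully home into a slot of its own in the cupboard, and shut the door. Nest all loose tumblers upright one in another in the tumbler on the cork mat, which stays on its mat, setting each in gently so that it only rests there and is never pressed tight. Leave everything else where it stands.

Things in the scene. Friction and masses are not known exactly. Their poses are not given: they have to be found in the camera images.
- door (a joint): angle of the cupboard's upright door, rad: 0 shut, grows as it swings towards the robot side, 1.9 wide open. The hinge is at the cupboard's right (-y) edge; seen from above the door turns counter-clockwise to open. It has a light friction hinge and stays where it is left
- door_hinge (a point): point on the upright hinge line of the door, 150 mm above the worktop. Its axes turn with the door: y runs from the hinge along the door to the handle side, -x is the way its outer face looks
- door_handle (a point): top end of the handle: an upright round steel bar 12 mm across, from 70 to 150 mm above the worktop, on two 8 mm stems (at 82 and 122 mm height) to the door. It is 170 mm from the hinge line along the door, and its axis 46 mm before the hinge line, 40 mm off the door's outer face. Can be pinched from above. Axes as for the hinge
- cupboard: fixed pale-wood cupboard, 200 deep (x), 194 wide (y), 152 mm tall; origin at the centre of its underside, x to its back, open front at x = -100 mm, closed by the 12 mm thick door. The top is three slats, undersides at 142 mm, the front 63 mm open from above. The inner base is 50 mm tall with two upright slots along x, open to the front, 16 wide, 40 deep, 180 mm long
- slot_left (a point): the mouth of the left (+y) slot: on the slot's floor, 10 mm above the worktop, on its middle line at its front end, 8 mm behind the cupboard's front. Axes as the cupboard's: x runs into the slot
- slot_right (a point): the mouth of the right (-y) slot, likewise; the slots lie 80 mm apart
- rack: low fixed pale-wood draining rack 130 x 150 x 40 mm, origin at the centre of its underside; two slots along its x, 15 mm wide, 77 mm apart, their floor 8 mm above the worktop
- mat: round cork mat 110 mm across, 6 mm thick, fixed; origin at the centre of its underside
- base_cup: the tumbler that stands on the cork mat and receives the others: smooth glazed white stoneware, no handle, open top: heavy foot 50 mm and rim 69 mm across, 65 mm tall, wall 4 mm, 0.18 kg; origin at the centre of its underside, z up. All are alike; one set loosely in another rests by its taper about 40 mm (+-5) higher than it and stands out by that much
- board0: dark wooden serving board, 170 long (x), 12 thick (y), 120 mm tall (z), 0.16 kg, at first on its long edge in the right (-y) slot of the draining rack; origin at the centre of its lower edge face. One or two boards are there. Fully home in the cupboard, against its back, its origin is 95 mm behind the slot's mouth point
- board1: dark wooden serving board, 170 long (x), 12 thick (y), 120 mm tall (z), 0.16 kg, at first on its long edge in the left (+y) slot of the draining rack; origin at the centre of its lower edge face. One or two boards are there. Fully home in the cupboard, against its back, its origin is 95 mm behind the slot's mouth point
- cup0: loose tumbler standing upright on the worktop (two or three are there): smooth glazed white stoneware, no handle, open top: heavy foot 50 mm and rim 69 mm across, 65 mm tall, wall 4 mm, 0.18 kg; origin at the centre of its underside, z up. All are alike; one set loosely in another rests by its taper about 40 mm (+-5) higher than it and stands out by that much
- cup1: loose tumbler standing upright on the worktop (two or three are there): smooth glazed white stoneware, no handle, open top: heavy foot 50 mm and rim 69 mm across, 65 mm tall, wall 4 mm, 0.18 kg; origin at the centre of its underside, z up. All are alike; one set loosely in another rests by its taper about 40 mm (+-5) higher than it and stands out by that much
- cup2: loose tumbler standing upright on the worktop (two or three are there): smooth glazed white stoneware, no handle, open top: heavy foot 50 mm and rim 69 mm across, 65 mm tall, wall 4 mm, 0.18 kg; origin at the centre of its underside, z up. All are alike; one set loosely in another rests by its taper about 40 mm (+-5) higher than it and stands out by that much
- jar: glass storage jar 90 mm across, 153 mm tall with its bamboo cap; a bystander, origin at the centre of its underside
- press: yellow plastic empanada press, 124 mm round, 30 mm tall, with a handle reaching 105 mm from its centre along its -x; a bystander, origin at the centre of its underside
- brush_holder: stainless pastry brush holder 72 mm across, 120 mm tall, with brushes up to 240 mm; a bystander, origin at the centre of its underside
- pot: small blue enamel pot 120 mm across, 75 mm tall; a bystander, origin at the centre of its underside
- spice: small amber spice jar 44 mm across, 70 mm tall; a bystander, origin at the centre of its underside
- tin: small steel tin 56 mm across, 35 mm tall; a bystander, origin at the centre of its underside
- butter_dish: white butter dish 75 x 110 x 40 mm; a bystander, origin at the centre of its underside
Things that resemble listed ones, but are neither listed nor needed, are in the scene too. What is shaped like the cup2 but green or purple is not meant. What is shaped like the base_cup but purple is not meant.

How it is judged:
By the outcome, as a careful person would: the job done as asked, in the order asked, and still so for the second after the job is handed in, with the robot touching nothing.
Of cup0, cup1, cup2 only 2 to 3 are there at a start; the rules pass over those that are not, and their reading is None.
Of board0, board1 only 1 to 2 are there at a start; the rules pass over those that are not, and their reading is None.
At some moment in a run one of board0, board1 may be knocked a few centimetres aside while the robot is not near it.
It also fails if it takes over 210 s, if anything falls off the work surface, if the arm or the gripper's body presses on something with over 40 N, if the wrist force passes 120 N, or if a joint passes its speed limit or range.

ROBOT

A 6-joint arm with a two-finger parallel gripper is mounted at the origin on the work surface. World frame = base frame: x ahead of the robot, y to its left, z up, the work surface at z = 0. Lengths are in m, angles in degrees, forces in N, time in s.
With the tool pointing down it reaches from about 0.25 to 0.8 m from the base axis. Payload 8.5 kg.
Tool frame: the origin (TCP) lies midway between the tips of the shut fingers; the grasp point (between the pads) lies 19 mm behind it (grip_point_offset is the distance from the TCP to the grasp point, in m); z points along the fingers, y is the line along which they close (so a half turn about z gives the same grasp; the last joint's range is limited). The gripper opens to 85 mm and grips with 20 to 120 N. Pads are 22 mm wide; open, the fingers measure 114 mm over their backs; the gripper's body (76 mm by 85 mm) begins 54 mm behind the grasp point. The pads swing forward as they close: fully open they stand 13 mm farther back than shut.
Start: joints at [64.744, 13.648, -0.773, 75.585, 0, 90], TCP at [0.224, 0.475, 0.231] pointing down, gripper open.
Joint ranges: [-152.45, 152.45], [-59.26, 108.67], [-65.41, 83.53], [-104.44, 129.93], [-82.83, 76.93], [-180, 180]. Speed limits (degrees/s): [127.2, 127.2, 159.86, 180, 180, 180].

INTERFACE

Orientations are given as a 3x3 rotation matrix whose columns are the frame's x, y, z axes.
In Python, from station import * gives the robot as it stands. The module is installed in compiled form; this text tells all that it offers.
- The arm moves only by the tool carry_out, never from a script. Its argument "motion" is a list of rows, each an object with "translation": the shift along the tool's x, y, z as a fraction of full scale, a list of three; "dr": the turn, a rotation vector about the tool's x, y, z as a fraction of full scale, a list of three. A call has 1 to 5 rows; each row shifts and turns the commanded pose from where the row before left it, along the tool's axes as they then stand; what a row does not reach is not made up. Full scale, the value 1, is 0.025 m for a shift and 180 degrees for a turn. A row lasts 1/12 s, in which the tool goes at most 41.7 mm and 7.16 degrees, less where a joint would pass 70% of its speed; a pose out of reach is approached as far as the arm can. A call with a number of a shift or a turn outside -1 to 1 is refused whole. A call with a gripper value outside its range is refused whole. "hand" is the opening, from 0 (shut) to 1 (fully open), set as the call begins (left out, the last holds). The fingers move at their own pace and stop on an object; the grip force is fixed at half the most. Time passes only in rows, so rows that do not move let the fingers close. It gives the time, the measured TCP pose, the force, the opening and the grip force at its end, in the units of the state.
- get_obs(): the state, without advancing time (a new reading comes with each control period).
- get_image(name): name is "scene" or "side" or "wrist"; returns a dict with "color" (400x640x3 uint8, red, green, blue), "fx", "fy", "cx", "cy" (pixels), "distortion" ([k1, k2, p1, p2, k3] as OpenCV has them; the pictures are not rectified), "cam_to_world" (4x4, takes a point from camera to world coordinates). Camera axes: x right, y down, z forward; pixel columns grow to the right and rows downward; lengths in m; the calibration is good to about 2 mm. A picture is of the moment at which its call begins. There is no depth.
- sign_off(): hands the job in; it is judged then, once.
The state is a dict: "time_s": time; "qpos": joint angles; "qvel": joint speeds; "effort": joint torques, N m; "ee_pos": TCP position; "orientation": TCP orientation; "wrist_force": force on the tool from outside, world axes, zero at the start; "wrist_torque": the same for the moment, N m; "finger_gap": opening from 0.0 (shut) to 1.0 (fully open); "grasp_force": force on a finger pad.
Only numpy, scipy, OpenCV 4.12 (cv2) and the standard library are available. Lean on these libraries where they do the work, as an engineer would, in place of code of your own. Each camera call takes 0.05 s, during which the arm holds its last target. There are 200 camera calls.

## Working session

There is one attempt and no reset: what is moved stays moved. The work goes in short steps, Python scripts to look and compute and a tool call to move; the robot and the scene stay as the last step left them, time stands still between calls to the robot, and variables do not carry over. Pictures are saved under pics/ and viewed, at most 14 in all, crops included, and the job is handed in when it is done.

Besides the shell and the picture viewer there is one more tool, called after "Emit:" as a command line: name --argument value ..., lists and objects as JSON in quotes. carry_out: Moves the arm, as the interface text tells. Its arguments: {"type":"object","properties":{"motion":{"type":"array"},"hand":{"type":"number"}},"required":["motion"]}

```bash
mkdir -p pics; cat > h.py <<'E'
import numpy as np, cv2
from station import *
def grab(n,f):
    im=get_image(n); cv2.imwrite(f'pics/{f}.png',im['color'][:,:,::-1]); np.save(f'pics/{f}.npy',im,allow_pickle=True); return im
def load(f): return np.load(f'pics/{f}.npy',allow_pickle=True).item()
def K(im): return np.array([[im['fx'],0,im['cx']],[0,im['fy'],im['cy']],[0,0,1.]])
def ray(im,p):
    u=cv2.undistortPoints(np.array([[p]],float),K(im),np.array(im['distortion'],float))[0,0]
    T=np.array(im['cam_to_world']); return T[:3,3],T[:3,:3]@np.array([u[0],u[1],1])
def onz(im,p,z):
    o,d=ray(im,p); return o+d*(z-o[2])/d[2]
def proj(im,P):
    T=np.linalg.inv(np.array(im['cam_to_world'])); r=cv2.Rodrigues(T[:3,:3])[0]
    return cv2.projectPoints(np.atleast_2d(np.array(P,float)),r,T[:3,3],K(im),np.array(im['distortion'],float))[0][:,0]
def st():
    o=get_obs(); print({k:np.round(o[k],3).tolist() for k in ['time_s','ee_pos','orientation','qpos','wrist_force','finger_gap','grasp_force']})
E
python3 - <<'E'
from h import *
for n in ['scene','side','wrist']:
    im=grab(n,n+'0'); print(n,np.round(im['cam_to_world'],3).tolist(),im['fx'],im['distortion'])
st()
E
```

```text
scene [[-0.476, 0.542, -0.692, 1.574], [0.879, 0.28, -0.385, 0.544], [-0.015, -0.792, -0.61, 1.041], [0.0, 0.0, 0.0, 1.0]] 497.9886322085756 [-0.15885158  0.          0.          0.          0.        ]
side [[0.918, -0.252, 0.306, 0.029], [-0.396, -0.572, 0.718, -1.193], [-0.006, -0.78, -0.625, 1.108], [0.0, 0.0, 0.0, 1.0]] 503.77960677342975 [0.02268309 0.         0.         0.         0.        ]
wrist [[0.427, 0.866, 0.26, 0.158], [0.904, -0.408, -0.125, 0.506], [-0.002, 0.289, -0.957, 0.374], [0.0, 0.0, 0.0, 1.0]] 303.0318369289914 [-0.01018615  0.          0.          0.          0.        ]
{'time_s': 0.15, 'ee_pos': [0.224, 0.475, 0.231], 'orientation': [[-0.904, 0.427, -0.0], [0.427, 0.904, -0.001], [-0.0, -0.001, -1.0]], 'qpos': [64.745, 13.673, -0.807, 75.586, -0.0, 90.002], 'wrist_force': [0.574, 0.186, 0.615], 'finger_gap': 0.998, 'grasp_force': 0.0}
```

View pics/scene0.png

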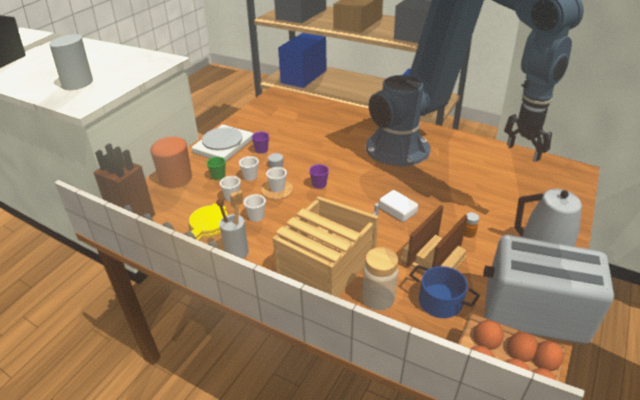

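View pics/side0.png

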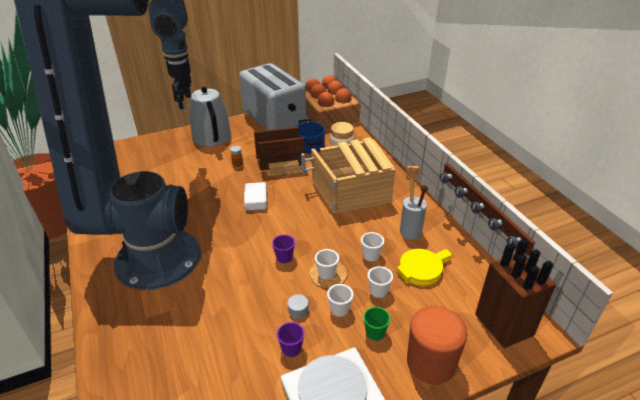

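Scene picture: base cup on the mat at (276,180). Loose white cups are at (249,168), (230,188) and (255,208). The green and purple ones are decoys, and the tin is at (276,160). There are two boards in the rack at about (425,235) and (450,242), and the cupboard is at (325,245). The side view agrees: base cup (327,265), loose cups (340,300), (379,283) and (372,247).

```bash
python3 - <<'E'
from h import *
from scipy.optimize import least_squares
s,d=load('scene0'),load('side0')
out={}
for n,im,box in [('scene',s,(215,145,300,225)),('side',d,(300,225,400,325))]:
    hsv=cv2.cvtColor(im['color'],cv2.COLOR_RGB2HSV)
    m=((hsv[:,:,1]<50)&(hsv[:,:,2]>110)).astype(np.uint8)
    k=np.zeros_like(m);x0,y0,x1,y1=box;k[y0:y1,x0:x1]=m[y0:y1,x0:x1]
    c,l,stt,cen=cv2.connectedComponentsWithStats(k)
    for i in range(1,c):
        if stt[i,4]>60:
            b=stt[i]; print(n,b.tolist(), cen[i].round(1))
            # rim: upper convex part of blob: fit with circle at z=.065 from top hull points
            ys,xs=np.where(l==i)
            pts=[]
            for x in range(xs.min(),xs.max()+1):
                yy=ys[xs==x]
                if len(yy): pts.append((x,yy.min()-0.5))
            P=np.array([onz(im,p,.065)[:2] for p in pts])
            r=least_squares(lambda q:np.hypot(P[:,0]-q[0],P[:,1]-q[1])-.0345,P.mean(0)-0.02*(np.array(im['cam_to_world'])[:2,2]/0.8)*0,loss='soft_l1',f_scale=.001)
            # alternative: start nearer camera
            cdir=-np.array(im['cam_to_world'])[:2,2]; cdir/=np.linalg.norm(cdir)
            r2=least_squares(lambda q:np.hypot(P[:,0]-q[0],P[:,1]-q[1])-.0345,P.mean(0)+.02*cdir,loss='soft_l1',f_scale=.001)
            print('   ',r2.x.round(4),r2.cost**.5)
a=cv2.resize(d['color'][215:325,290:430],None,fx=5.5,fy=5.5,interpolation=2)[:,:,::-1]
b=cv2.resize(d['color'][110:215,230:410],None,fx=4.4,fy=4.4,interpolation=2)[:,:,::-1]
c=cv2.resize(s['color'][180:315,260:480],None,fx=3.6,fy=3.6,interpolation=2)[:,:,::-1]
for n,i in zip('abc',(a,b,c)): cv2.imwrite(f'pics/c{n}.png',i); print(i.shape)
E
```

```text
scene [215, 145, 29, 15, 279] [226.3 150.1]
    [ 0.3865 -0.5201] 0.016011592349026247
scene [267, 154, 19, 38, 535] [276.2 172.4]
    [ 0.3667 -0.3239] 0.014152042217683953
scene [239, 157, 20, 23, 334] [248.9 167.1]
    [ 0.4249 -0.3991] 0.0032851995012031566
scene [220, 177, 20, 24, 296] [229.4 185.3]
    [ 0.5549 -0.3856] 0.005142787947578286
scene [244, 195, 22, 26, 425] [254.8 206.5]
    [ 0.6008 -0.2526] 0.0034761936216422193
scene [220, 215, 15, 10, 93] [228.2 220.5]
    [ 0.7108 -0.2517] 0.008171532917741572
side [361, 232, 23, 29, 492] [371.7 245.2]
    [ 0.6025 -0.254 ] 0.0037396131192634447
side [315, 249, 24, 30, 535] [326.6 262.7]
    [ 0.4489 -0.2655] 0.003334436812401631
side [368, 266, 25, 31, 581] [379.4 280.5]
    [ 0.5556 -0.3873] 0.002973389352902585
side [327, 284, 26, 32, 625] [339.6 298.6]
    [ 0.4262 -0.4008] 0.00265850628504418
side [300, 295, 8, 16, 100] [302.9 302.3]
    [ 0.305  -0.3861] 0.0014164462103122975
(605, 770, 3)
(462, 792, 3)
(486, 792, 3)
```

View pics/ca.png

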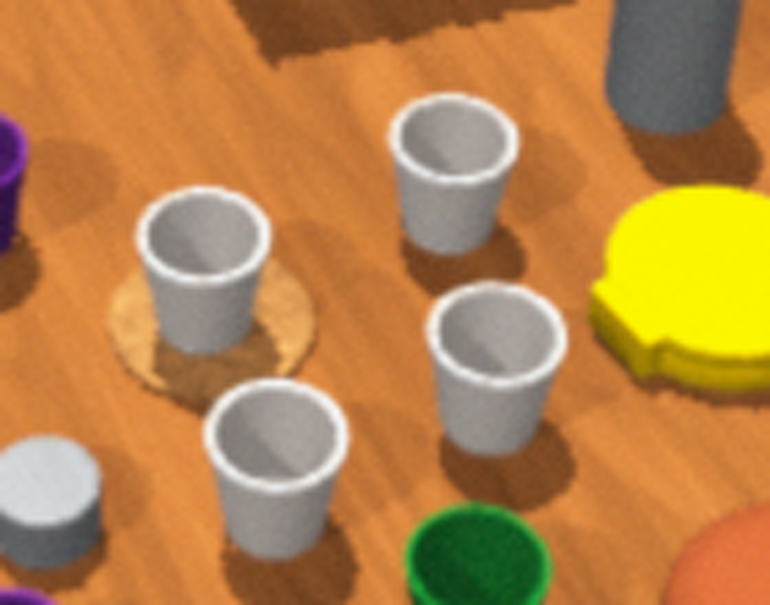

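View pics/cb.png

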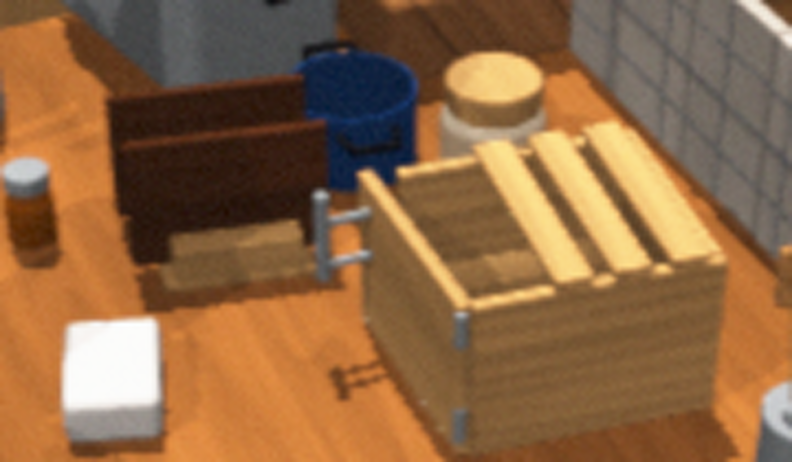

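View pics/cc.png

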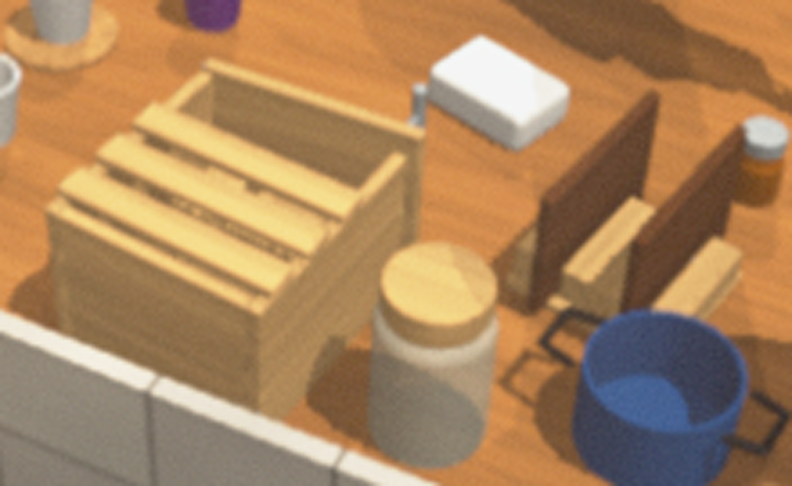

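Crop a: four white tumblers. The one at side (327,265) stands on the cork disc, so it is the base cup; the other three are loose. Only the green and purple ones are decoys. Crops b and c show the cupboard with its handle facing the robot, and boards in both rack slots.

```bash
python3 - <<'E'
from h import *
s,d=load('scene0'),load('side0')
B=lambda p:(p[0]/4.4+230,p[1]/4.4+110)
C=lambda p:(p[0]/3.6+260,p[1]/3.6+180)
def tri(p,q):
    o1,d1=ray(d,p);o2,d2=ray(s,q)
    t=np.linalg.lstsq(np.c_[d1,-d2],o2-o1,rcond=None)[0]
    a,b=o1+t[0]*d1,o2+t[1]*d2
    return ((a+b)/2).round(4),np.linalg.norm(a-b).round(4)
print('handle',tri(B((321,193)),C((419,87))),onz(d,B((321,195)),.15))
print('door L top',tri(B((362,172)),C((423,131))))
print('door R top',tri(B((465,305)),C((209,64))))
print('rear R top',tri(B((722,260)),C((52,205))))
for n,p in [('door Ltop',(362,172)),('doorRtop',(465,305)),('rearR',(722,260)),('rearL',(620,125))]: print('side',n,onz(d,B(p),.152).round(4))
for n,p in [('door Ltop',(423,131)),('doorRtop',(209,64)),('rearR',(52,205)),('rearL',(262,304)),('frontL',(404,155))]: print('scene',n,onz(s,C(p),.152).round(4))
for n,p in [('b0 far',(122,145)),('b0',(326,124)),('b1',(108,98)),('b1',(303,77))]: print('side',n,onz(d,B(p),.128).round(4))
for n,p in [('b0 cupb',(543,198)),('b0 rob',(655,93)),('b1 cupb',(637,242)),('b1 rob',(742,127))]: print('scene',n,onz(s,C(p),.128).round(4))
# base rim at .071
im=d
print('base', onz(d,proj(d,[[.4489,-.2655,.065]])[0],.071))
print('butter',onz(d,B((112,350)),.04)[:2],'spice',onz(d,B((27,168)),.07)[:2])
print('pot',onz(d,B((358,85)),.075)[:2],'jar',onz(d,B((495,75)),.153)[:2],'brush',onz(d,(413,204),.12)[:2])
print('tin',onz(d,(298,301),.035)[:2])
E
```

```text
handle (array([0.5387, 0.1371, 0.1506]), np.float64(0.0034)) [0.53862999 0.13320379 0.15      ]
door L top (array([0.5817, 0.1591, 0.1455]), np.float64(0.0045))
door R top (array([ 0.5828, -0.0297,  0.1441]), np.float64(0.0052))
rear R top (array([ 0.7823, -0.0532,  0.1416]), np.float64(0.006))
side door Ltop [0.5788 0.1471 0.152 ]
side doorRtop [ 0.5795 -0.042   0.152 ]
side rearR [ 0.7759 -0.0682  0.152 ]
side rearL [0.7945 0.1262 0.152 ]
scene door Ltop [0.5863 0.1628 0.152 ]
scene doorRtop [ 0.5887 -0.0236  0.152 ]
scene rearR [ 0.7888 -0.0448  0.152 ]
scene rearL [0.8066 0.1386 0.152 ]
scene frontL [0.6187 0.1613 0.152 ]
side b0 far [0.4293 0.2963 0.128 ]
side b0 [0.5932 0.2587 0.128 ]
side b1 [0.4411 0.3703 0.128 ]
side b1 [0.6033 0.3357 0.128 ]
scene b0 cupb [0.5901 0.2648 0.128 ]
scene b0 rob [0.4293 0.3016 0.128 ]
scene b1 cupb [0.6037 0.344  0.128 ]
scene b1 rob [0.4388 0.3775 0.128 ]
base [ 0.44648129 -0.27083865  0.071     ]
butter [0.36647833 0.15104692] spice [0.36803323 0.38269028]
pot [0.67420243 0.38580593] jar [0.73542336 0.23512474] brush [ 0.76152919 -0.21341502]
tin [ 0.32331529 -0.35684434]
```

Emit:
carry_out --motion '[{"translation": [0, 0, 0], "dr": [0, 0, -0.035]}, {"translation": [0, 0, 0], "dr": [0, 0, -0.035]}, {"translation": [0, 0, 0], "dr": [0, 0, -0.035]}, {"translation": [0, 0, 0], "dr": [0, 0, -0.035]}, {"translation": [0, 0, 0], "dr": [0, 0, 0]}]' --hand 0.5

```text
time_s: 0.57
ee_pos: [0.2239, 0.4746, 0.231]
orientation: [[-1.0, -0.004, -0.0], [-0.004, 1.0, -0.001], [0.0, -0.001, -1.0]]
wrist_force: [0.5, -0.4, -0.1]
finger_gap: 0.501
grasp_force: 0.0
```

Emit:
carry_out --motion '[{"translation": [-0.6, -0.68, 0], "dr": [0, 0, 0]}, {"translation": [-0.6, -0.68, 0], "dr": [0, 0, 0]}, {"translation": [-0.6, -0.68, 0], "dr": [0, 0, 0]}, {"translation": [-0.6, -0.68, 0], "dr": [0, 0, 0]}, {"translation": [-0.6, -0.68, 0], "dr": [0, 0, 0]}]'

```text
time_s: 0.98
ee_pos: [0.2994, 0.3888, 0.2312]
orientation: [[-1.0, 0.005, -0.0], [0.005, 1.0, -0.0], [0.0, -0.0, -1.0]]
wrist_force: [-0.0, 0.5, -0.2]
finger_gap: 0.498
grasp_force: 0.0
```

Emit:
carry_out --motion '[{"translation": [-0.6, -0.68, 0], "dr": [0, 0, 0]}, {"translation": [-0.6, -0.68, 0], "dr": [0, 0, 0]}, {"translation": [-0.6, -0.68, 0], "dr": [0, 0, 0]}, {"translation": [-0.6, -0.68, 0], "dr": [0, 0, 0]}, {"translation": [-0.6, -0.68, 0], "dr": [0, 0, 0]}]'

```text
time_s: 1.4
ee_pos: [0.3744, 0.3037, 0.2312]
orientation: [[-1.0, 0.005, -0.0], [0.005, 1.0, -0.0], [0.0, -0.0, -1.0]]
wrist_force: [0.8, 0.7, 0.2]
finger_gap: 0.498
grasp_force: 0.0
```

Emit:
carry_out --motion '[{"translation": [-0.6, -0.68, 0], "dr": [0, 0, 0]}, {"translation": [-0.6, -0.68, 0], "dr": [0, 0, 0]}, {"translation": [-0.6, -0.68, 0], "dr": [0, 0, 0]}, {"translation": [-0.6, -0.68, 0], "dr": [0, 0, 0]}, {"translation": [-0.6, -0.68, 0], "dr": [0, 0, 0]}]'

```text
time_s: 1.82
ee_pos: [0.4493, 0.2186, 0.2312]
orientation: [[-1.0, 0.005, -0.0], [0.005, 1.0, -0.0], [0.0, -0.0, -1.0]]
wrist_force: [0.0, 0.8, 0.3]
finger_gap: 0.501
grasp_force: 0.0
```

Emit:
carry_out --motion '[{"translation": [-0.6, -0.68, 0], "dr": [0, 0, 0]}, {"translation": [-0.6, -0.68, 0], "dr": [0, 0, 0]}, {"translation": [-0.6, -0.68, 0], "dr": [0, 0, 0]}, {"translation": [0, 0, 0], "dr": [0, 0, 0]}, {"translation": [0, 0, 0], "dr": [0, 0, 0]}]'

```text
time_s: 2.23
ee_pos: [0.494, 0.1677, 0.231]
orientation: [[-1.0, 0.006, -0.001], [0.006, 1.0, -0.0], [0.001, -0.0, -1.0]]
wrist_force: [-0.6, -0.6, 0.1]
finger_gap: 0.503
grasp_force: 0.0
```

```bash
python3 - <<'E'
from h import *
grab('wrist','w1'); st()
im=load('w1'); print(proj(im,[[.5387,.135,.15]]))
E
```

```text
{'time_s': 2.283, 'ee_pos': [0.493, 0.168, 0.231], 'orientation': [[-1.0, 0.004, -0.001], [0.004, 1.0, -0.0], [0.001, -0.0, -1.0]], 'qpos': [18.828, 13.336, -1.232, 75.479, 0.011, 19.083], 'wrist_force': [-0.49, -0.607, -0.089], 'finger_gap': 0.504, 'grasp_force': 0.0}
[[283.51941078 254.19874373]]
```

View pics/w1.png

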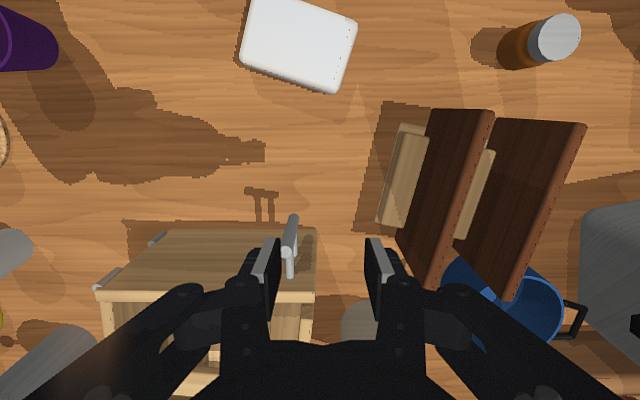

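Wrist view: handle top at about (288,250), its foot at (294,215). Door top edge runs from (95,297) to (317,297). Board 0's top strip runs from (490,112) to (425,288), board 1's from (585,125) to (515,300).

```bash
python3 - <<'E'
from h import *
im=load('w1')
print(onz(im,(288,250),.15),onz(im,(294,215),.07))
for p in [(490,112),(425,288),(583,125),(512,300)]: print(onz(im,p,.128).round(4))
for p in [(95,297),(317,297)]: print(onz(im,p,.145).round(4))
a=cv2.resize(im['color'][190:320,80:340],None,fx=3,fy=3,interpolation=2)[:,:,::-1];cv2.imwrite('pics/w1c.png',a)
E
```

```text
[0.53491512 0.1388298  0.15      ] [0.53405085 0.13650032 0.07      ]
[0.4275 0.2993 0.128 ]
[0.5861 0.2626 0.128 ]
[0.4377 0.3755 0.128 ]
[0.5999 0.3468 0.128 ]
[ 0.5827 -0.0349  0.145 ]
[0.5832 0.1619 0.145 ]
```

View pics/w1c.png

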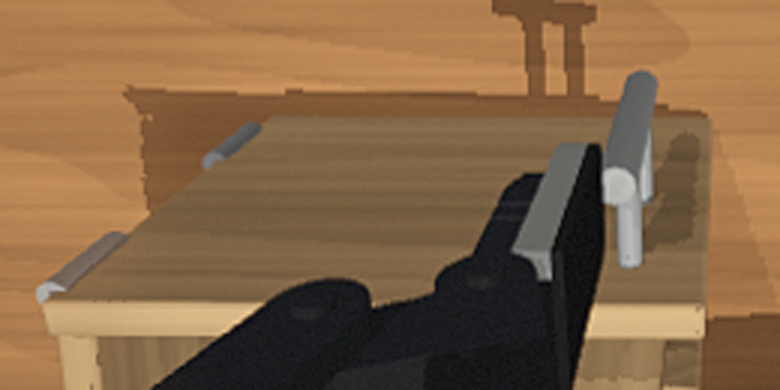

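Emit:
carry_out --motion '[{"translation": [-0.425, -0.303, 0], "dr": [0, 0, 0]}, {"translation": [-0.425, -0.303, 0], "dr": [0, 0, 0]}, {"translation": [-0.425, -0.303, 0], "dr": [0, 0, 0]}, {"translation": [-0.425, -0.303, 0], "dr": [0, 0, 0]}, {"translation": [0, 0, 0], "dr": [0, 0, 0]}]'

```text
time_s: 2.7
ee_pos: [0.5383, 0.1369, 0.231]
orientation: [[-1.0, 0.002, 0.001], [0.002, 1.0, -0.0], [-0.001, -0.0, -1.0]]
wrist_force: [-0.5, -0.3, -0.1]
finger_gap: 0.496
grasp_force: 0.0
```

Emit:
carry_out --motion '[{"translation": [0, 0, 0.95], "dr": [0, 0, 0]}, {"translation": [0, 0, 0.95], "dr": [0, 0, 0]}, {"translation": [0, 0, 0.95], "dr": [0, 0, 0]}, {"translation": [0, 0, 0.95], "dr": [0, 0, 0]}, {"translation": [0, 0, 0.95], "dr": [0, 0, 0]}]'

```text
time_s: 3.12
ee_pos: [0.5362, 0.138, 0.1114]
orientation: [[-1.0, 0.001, -0.0], [0.001, 1.0, 0.0], [0.0, 0.0, -1.0]]
wrist_force: [0.5, 0.1, 1.0]
finger_gap: 0.501
grasp_force: 0.0
```

Emit:
carry_out --motion '[{"translation": [0, 0, 0], "dr": [0, 0, 0]}, {"translation": [0, 0, 0], "dr": [0, 0, 0]}, {"translation": [0, 0, 0], "dr": [0, 0, 0]}, {"translation": [0, 0, 0], "dr": [0, 0, 0]}, {"translation": [0, 0, 0], "dr": [0, 0, 0]}]' --hand 0

```text
time_s: 3.53
ee_pos: [0.5367, 0.137, 0.1132]
orientation: [[-1.0, 0.002, 0.001], [0.002, 1.0, -0.002], [-0.001, -0.002, -1.0]]
wrist_force: [3.7, -6.5, -12.1]
finger_gap: 0.125
grasp_force: 58.3
```

Emit:
carry_out --motion '[{"translation": [0, 0, 0], "dr": [0, 0, 0]}, {"translation": [0, 0, 0], "dr": [0, 0, 0]}, {"translation": [0, 0, 0], "dr": [0, 0, 0]}, {"translation": [0, 0, 0], "dr": [0, 0, 0]}, {"translation": [0, 0, 0], "dr": [0, 0, 0]}]'

```text
time_s: 3.95
ee_pos: [0.5367, 0.137, 0.1132]
orientation: [[-1.0, 0.002, 0.001], [0.002, 1.0, -0.002], [-0.001, -0.002, -1.0]]
wrist_force: [2.9, -6.3, -12.3]
finger_gap: 0.116
grasp_force: 58.2
```

Emit:
carry_out --motion '[{"translation": [0.35, -0.104, 0], "dr": [0, 0, -0.0167]}, {"translation": [0.35, -0.104, 0], "dr": [0, 0, -0.0167]}, {"translation": [0.35, -0.104, 0], "dr": [0, 0, -0.0167]}, {"translation": [0.35, -0.104, 0], "dr": [0, 0, -0.0167]}, {"translation": [0.35, -0.104, 0], "dr": [0, 0, -0.0167]}]'

```text
time_s: 4.37
ee_pos: [0.4942, 0.1201, 0.1132]
orientation: [[-0.966, -0.26, 0.001], [-0.26, 0.966, -0.001], [-0.0, -0.001, -1.0]]
wrist_force: [3.3, -3.6, -13.4]
finger_gap: 0.12
grasp_force: 58.7
```

Emit:
carry_out --motion '[{"translation": [0, 0, 0], "dr": [0, 0, 0]}, {"translation": [0, 0, 0], "dr": [0, 0, 0]}]'

```text
time_s: 4.53
ee_pos: [0.4941, 0.12, 0.1132]
orientation: [[-0.966, -0.257, 0.0], [-0.257, 0.966, -0.001], [0.0, -0.001, -1.0]]
wrist_force: [1.3, -4.2, -11.2]
finger_gap: 0.121
grasp_force: 59.0
```

Emit:
carry_out --motion '[{"translation": [0.35, -0.104, 0], "dr": [0, 0, -0.0167]}, {"translation": [0.35, -0.104, 0], "dr": [0, 0, -0.0167]}, {"translation": [0.35, -0.104, 0], "dr": [0, 0, -0.0167]}, {"translation": [0.35, -0.104, 0], "dr": [0, 0, -0.0167]}, {"translation": [0.35, -0.104, 0], "dr": [0, 0, -0.0167]}]'

```text
time_s: 4.95
ee_pos: [0.4581, 0.0934, 0.1132]
orientation: [[-0.865, -0.502, 0.0], [-0.502, 0.865, 0.001], [-0.001, 0.001, -1.0]]
wrist_force: [0.2, -0.4, -9.8]
finger_gap: 0.12
grasp_force: 59.2
```

Emit:
carry_out --motion '[{"translation": [0.35, -0.104, 0], "dr": [0, 0, -0.0167]}, {"translation": [0.35, -0.104, 0], "dr": [0, 0, -0.0167]}, {"translation": [0.35, -0.104, 0], "dr": [0, 0, -0.0167]}, {"translation": [0.35, -0.104, 0], "dr": [0, 0, -0.0167]}, {"translation": [0.35, -0.104, 0], "dr": [0, 0, -0.0167]}]'

```text
time_s: 5.37
ee_pos: [0.4293, 0.0575, 0.1131]
orientation: [[-0.705, -0.709, -0.002], [-0.709, 0.705, 0.002], [-0.0, 0.003, -1.0]]
wrist_force: [-3.7, 2.8, -6.4]
finger_gap: 0.123
grasp_force: 59.7
```

Emit:
carry_out --motion '[{"translation": [0.35, -0.104, 0], "dr": [0, 0, -0.0167]}, {"translation": [0.35, -0.104, 0], "dr": [0, 0, -0.0167]}, {"translation": [0.35, -0.104, 0], "dr": [0, 0, -0.0167]}, {"translation": [0.35, -0.104, 0], "dr": [0, 0, -0.0167]}, {"translation": [0.35, -0.104, 0], "dr": [0, 0, -0.0167]}]'

```text
time_s: 5.78
ee_pos: [0.4108, 0.0153, 0.1131]
orientation: [[-0.497, -0.868, -0.003], [-0.868, 0.497, 0.002], [0.0, 0.004, -1.0]]
wrist_force: [-9.7, 3.7, -1.1]
finger_gap: 0.122
grasp_force: 60.4
```

Emit:
carry_out --motion '[{"translation": [0.35, -0.09, 0], "dr": [0, 0, -0.0167]}, {"translation": [0.35, -0.09, 0], "dr": [0, 0, -0.0167]}, {"translation": [0.35, -0.09, 0], "dr": [0, 0, -0.0167]}, {"translation": [0.35, -0.09, 0], "dr": [0, 0, -0.0167]}, {"translation": [0.35, -0.09, 0], "dr": [0, 0, -0.0167]}]'

```text
time_s: 6.2
ee_pos: [0.4039, -0.0296, 0.1131]
orientation: [[-0.255, -0.967, -0.003], [-0.967, 0.255, 0.001], [-0.0, 0.003, -1.0]]
wrist_force: [-6.2, 0.3, -4.4]
finger_gap: 0.123
grasp_force: 59.9
```

Emit:
carry_out --motion '[{"translation": [0.35, -0.095, 0], "dr": [0, 0, -0.0167]}, {"translation": [0.35, -0.095, 0], "dr": [0, 0, -0.0167]}, {"translation": [0.35, -0.095, 0], "dr": [0, 0, -0.0167]}, {"translation": [0.35, -0.095, 0], "dr": [0, 0, -0.0167]}, {"translation": [0.35, -0.095, 0], "dr": [0, 0, -0.0167]}]'

```text
time_s: 6.62
ee_pos: [0.4088, -0.0749, 0.1132]
orientation: [[0.004, -1.0, -0.003], [-1.0, -0.004, -0.0], [0.0, 0.003, -1.0]]
wrist_force: [-8.6, -1.9, -2.8]
finger_gap: 0.12
grasp_force: 60.1
```

Emit:
carry_out --motion '[{"translation": [0.35, -0.095, 0], "dr": [0, 0, -0.0167]}, {"translation": [0.35, -0.095, 0], "dr": [0, 0, -0.0167]}, {"translation": [0.35, -0.095, 0], "dr": [0, 0, -0.0167]}, {"translation": [0, 0, 0], "dr": [0, 0, 0]}, {"translation": [0, 0, 0], "dr": [0, 0, 0]}]'

```text
time_s: 7.03
ee_pos: [0.4174, -0.1013, 0.1131]
orientation: [[0.157, -0.988, -0.003], [-0.988, -0.157, -0.002], [0.001, 0.004, -1.0]]
wrist_force: [-9.7, -5.8, -1.2]
finger_gap: 0.122
grasp_force: 60.3
```

Emit:
carry_out --motion '[{"translation": [0, 0, 0], "dr": [0, 0, 0]}, {"translation": [0, 0, 0], "dr": [0, 0, 0]}, {"translation": [0, 0, 0], "dr": [0, 0, 0]}, {"translation": [0, 0, 0], "dr": [0, 0, 0]}, {"translation": [0, 0, 0], "dr": [0, 0, 0]}]' --hand 0.4

```text
time_s: 7.45
ee_pos: [0.4197, -0.1003, 0.1131]
orientation: [[0.159, -0.987, 0.001], [-0.987, -0.159, -0.0], [0.0, -0.001, -1.0]]
wrist_force: [-0.0, -0.4, 0.7]
finger_gap: 0.399
grasp_force: 0.0
```

Emit:
carry_out --motion '[{"translation": [0, 0, -0.4], "dr": [0, 0, 0]}, {"translation": [0, 0, -0.9], "dr": [0, 0, 0]}, {"translation": [0, 0, -1], "dr": [0, 0, 0]}, {"translation": [0, 0, -1], "dr": [0, 0, 0]}, {"translation": [0, 0, -1], "dr": [0, 0, 0]}]'

```text
time_s: 7.87
ee_pos: [0.419, -0.1002, 0.2215]
orientation: [[0.159, -0.987, 0.0], [-0.987, -0.159, -0.0], [0.0, -0.0, -1.0]]
wrist_force: [1.0, 0.7, -0.6]
finger_gap: 0.398
grasp_force: 0.0
```

Emit:
carry_out --motion '[{"translation": [0, 0, -1], "dr": [0, 0, 0]}, {"translation": [0, 0, -0.5], "dr": [0, 0, 0.036]}, {"translation": [0, 0, 0], "dr": [0, 0, 0.036]}, {"translation": [0, 0, 0], "dr": [0, 0, 0.036]}, {"translation": [0, 0, 0], "dr": [0, 0, 0.036]}]'

```text
time_s: 8.28
ee_pos: [0.4194, -0.1003, 0.2582]
orientation: [[-0.294, -0.956, 0.001], [-0.956, 0.294, -0.0], [-0.0, -0.001, -1.0]]
wrist_force: [0.7, -0.0, 0.4]
finger_gap: 0.402
grasp_force: 0.0
```

Emit:
carry_out --motion '[{"translation": [0, 0, 0], "dr": [0, 0, 0.036]}, {"translation": [0, 0, 0], "dr": [0, 0, 0.036]}, {"translation": [0, 0, 0], "dr": [0, 0, 0.036]}, {"translation": [0, 0, 0], "dr": [0, 0, 0.036]}, {"translation": [0, 0, 0], "dr": [0, 0, 0.036]}]'

```text
time_s: 8.7
ee_pos: [0.4192, -0.1002, 0.2578]
orientation: [[-0.76, -0.65, 0.0], [-0.65, 0.76, -0.0], [-0.0, -0.0, -1.0]]
wrist_force: [-0.6, -0.3, -0.3]
finger_gap: 0.402
grasp_force: 0.0
```

Emit:
carry_out --motion '[{"translation": [0, 0, 0], "dr": [0, 0, 0.036]}, {"translation": [0, 0, 0], "dr": [0, 0, 0.036]}, {"translation": [0, 0, 0], "dr": [0, 0, 0.036]}, {"translation": [0, 0, 0], "dr": [0, 0, 0.036]}, {"translation": [0, 0, 0], "dr": [0, 0, 0.036]}]'

```text
time_s: 9.12
ee_pos: [0.4192, -0.1002, 0.2578]
orientation: [[-0.99, -0.141, 0.0], [-0.141, 0.99, -0.0], [-0.0, -0.0, -1.0]]
wrist_force: [-0.6, -0.3, -0.3]
finger_gap: 0.396
grasp_force: 0.0
```

Emit:
carry_out --motion '[{"translation": [-0.15, 0.86, 0], "dr": [0, 0, 0.01]}, {"translation": [-0.15, 0.86, 0], "dr": [0, 0, 0]}, {"translation": [-0.15, 0.86, 0], "dr": [0, 0, 0]}, {"translation": [-0.15, 0.86, 0], "dr": [0, 0, 0]}, {"translation": [-0.15, 0.86, 0], "dr": [0, 0, 0]}]'

```text
time_s: 9.53
ee_pos: [0.4247, 0.0097, 0.2578]
orientation: [[-0.993, -0.115, 0.001], [-0.115, 0.993, 0.0], [-0.001, -0.0, -1.0]]
wrist_force: [-0.5, -0.0, -0.4]
finger_gap: 0.393
grasp_force: 0.0
```

Emit:
carry_out --motion '[{"translation": [-0.15, 0.86, 0], "dr": [0, 0, 0]}, {"translation": [-0.15, 0.86, 0], "dr": [0, 0, 0]}, {"translation": [-0.15, 0.86, 0], "dr": [0, 0, 0]}, {"translation": [-0.15, 0.86, 0], "dr": [0, 0, 0]}, {"translation": [-0.15, 0.86, 0], "dr": [0, 0, 0]}]'

```text
time_s: 9.95
ee_pos: [0.4308, 0.1189, 0.2578]
orientation: [[-0.993, -0.116, 0.001], [-0.116, 0.993, 0.0], [-0.001, 0.0, -1.0]]
wrist_force: [1.0, -0.5, -0.1]
finger_gap: 0.399
grasp_force: 0.0
```

Emit:
carry_out --motion '[{"translation": [-0.15, 0.86, 0], "dr": [0, 0, 0]}, {"translation": [-0.15, 0.86, 0], "dr": [0, 0, 0]}, {"translation": [-0.15, 0.86, 0], "dr": [0, 0, 0]}, {"translation": [-0.15, 0.86, 0], "dr": [0, 0, 0]}, {"translation": [0, 0, 0], "dr": [0, 0, 0]}]'

```text
time_s: 10.37
ee_pos: [0.4362, 0.2078, 0.2575]
orientation: [[-0.993, -0.118, 0.0], [-0.118, 0.993, 0.001], [-0.001, 0.001, -1.0]]
wrist_force: [0.2, -0.7, 1.1]
finger_gap: 0.402
grasp_force: 0.0
```

```bash
python3 - <<'E'
from h import *
from scipy.optimize import least_squares
P=np.array([[.5367,.137],[.4941,.12],[.4581,.0934],[.4293,.0575],[.4108,.0153],[.4039,-.0296],[.4088,-.0749],[.4174,-.1013]])
r=least_squares(lambda q:np.hypot(*(P-q[:2]).T)-.1761,[.58,-.03]);print(r.x,r.fun.round(4))
grab('wrist','w2'); st()
E
```

```text
[ 0.57997886 -0.03369697] [-0. -0. -0.  0.  0.  0. -0. -0.]
{'time_s': 10.417, 'ee_pos': [0.436, 0.206, 0.257], 'orientation': [[-0.993, -0.118, -0.0], [-0.118, 0.993, 0.0], [0.0, 0.0, -1.0]], 'qpos': [25.327, 8.985, -2.946, 78.068, 0.01, 18.557], 'wrist_force': [0.62, 0.019, -0.198], 'finger_gap': 0.399, 'grasp_force': 0.0}
```

View pics/w2.png

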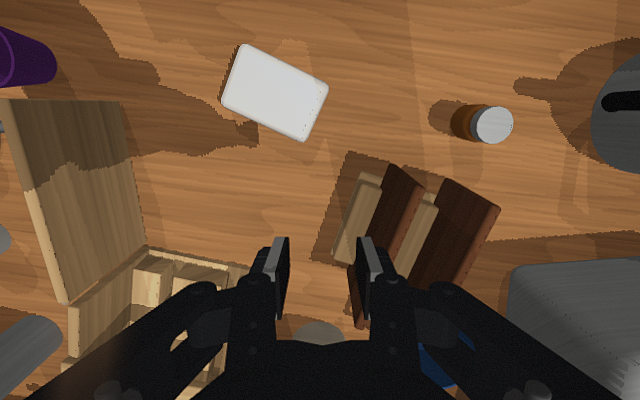

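Wrist view: the door stands wide open at the left, (0–140, 100–300). The front of the cupboard is at about (150,270), partly hidden by the gripper, and both boards are still in the rack. I'll look from above the cupboard front.

Emit:
carry_out --motion '[{"translation": [0, 0, 0], "dr": [0, 0, 0.0355]}, {"translation": [0, 0, 0], "dr": [0, 0, 0.0355]}, {"translation": [-0.72, -0.344, 0], "dr": [0, 0, 0]}, {"translation": [-0.72, -0.344, 0], "dr": [0, 0, 0]}, {"translation": [-0.72, -0.344, 0], "dr": [0, 0, 0]}]'

```text
time_s: 10.83
ee_pos: [0.4871, 0.1722, 0.258]
orientation: [[-0.994, 0.107, 0.0], [0.107, 0.994, -0.0], [-0.0, -0.0, -1.0]]
wrist_force: [0.9, 0.3, -0.5]
finger_gap: 0.402
grasp_force: 0.0
```

Emit:
carry_out --motion '[{"translation": [-0.72, -0.344, 0], "dr": [0, 0, 0]}, {"translation": [-0.72, -0.344, 0], "dr": [0, 0, 0]}, {"translation": [-0.72, -0.344, 0], "dr": [0, 0, 0]}, {"translation": [-0.72, -0.344, 0], "dr": [0, 0, 0]}, {"translation": [-0.72, -0.344, 0], "dr": [0, 0, 0]}]'

```text
time_s: 11.25
ee_pos: [0.5722, 0.1193, 0.2577]
orientation: [[-0.994, 0.108, 0.0], [0.108, 0.994, -0.0], [-0.0, -0.0, -1.0]]
wrist_force: [0.9, 0.7, -0.6]
finger_gap: 0.398
grasp_force: 0.0
```

Emit:
carry_out --motion '[{"translation": [-0.72, -0.344, 0], "dr": [0, 0, 0]}, {"translation": [-0.72, -0.344, 0], "dr": [0, 0, 0]}, {"translation": [-0.72, -0.344, 0], "dr": [0, 0, 0]}, {"translation": [-0.72, -0.344, 0], "dr": [0, 0, 0]}, {"translation": [-0.72, -0.344, 0], "dr": [0, 0, 0]}]'

```text
time_s: 11.67
ee_pos: [0.657, 0.0669, 0.2577]
orientation: [[-0.994, 0.108, -0.0], [0.108, 0.994, -0.0], [0.0, -0.0, -1.0]]
wrist_force: [0.2, 0.4, 0.5]
finger_gap: 0.4
grasp_force: 0.0
```

Emit:
carry_out --motion '[{"translation": [-0.72, -0.344, 0], "dr": [0, 0, 0]}, {"translation": [0, 0, 0], "dr": [0, 0, 0]}, {"translation": [0, 0, 0], "dr": [0, 0, 0]}]'

```text
time_s: 11.92
ee_pos: [0.6736, 0.0566, 0.2569]
orientation: [[-0.994, 0.109, -0.001], [0.109, 0.994, -0.0], [0.001, -0.0, -1.0]]
wrist_force: [-0.1, -0.5, 0.2]
finger_gap: 0.402
grasp_force: 0.0
```

```bash
python3 - <<'E'
from h import *
im=grab('wrist','w3'); st()
cv2.imwrite('pics/w3c.png',cv2.resize(im['color'][20:320,120:520],None,fx=2,fy=2,interpolation=2)[:,:,::-1])
E
```

```text
{'time_s': 11.967, 'ee_pos': [0.673, 0.057, 0.257], 'orientation': [[-0.994, 0.108, -0.001], [0.108, 0.994, -0.0], [0.001, -0.0, -1.0]], 'qpos': [4.863, 29.173, 26.707, 87.593, 0.001, 11.078], 'wrist_force': [0.326, -0.716, 0.282], 'finger_gap': 0.403, 'grasp_force': 0.0}
```

View pics/w3c.png

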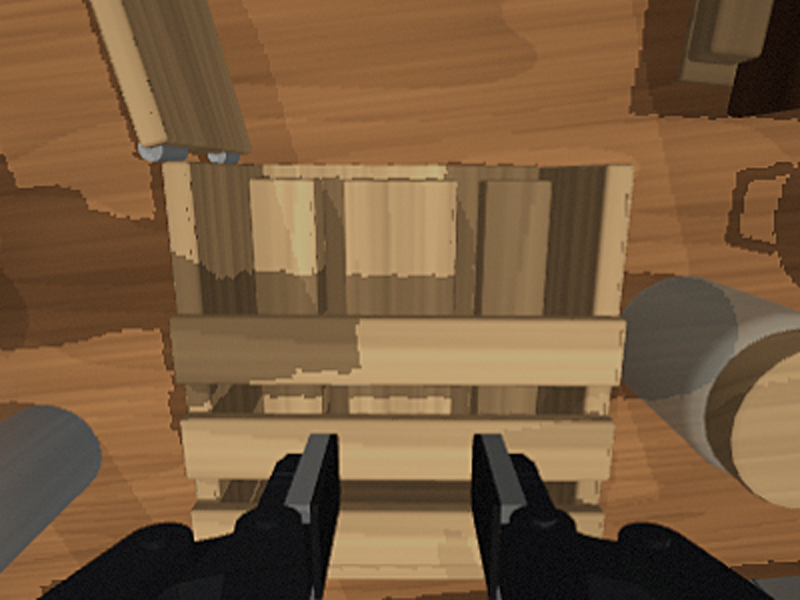

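Crop w3c (scale 2, offset 120,20): the right slot lies between x=315 and 344, and the left slot between x=456 and 480. The block fronts are at y=181. Side-wall front corners are at (163,163) and (633,163).

```bash
python3 - <<'E'
from h import *
im=load('w3')
f=lambda p,z:onz(im,(p[0]/2+120,p[1]/2+20),z)[:2]
for n,a,b in [('R',(313,343),(318,346)),('L',(457,481),(456,478))]:
    m1=(f((a[0],184),.05)+f((a[1],184),.05))/2; m2=(f((b[0],312),.05)+f((b[1],312),.05))/2
    w=np.linalg.norm(f((a[0],184),.05)-f((a[1],184),.05))
    v=m2-m1; print(n,m1.round(4),m2.round(4),'w',w.round(4),np.degrees(np.arctan2(v[1],v[0])).round(2))
A,B=f((163,163),.152),f((633,163),.152); print(A,B,np.linalg.norm(A-B),'yaw',np.degrees(np.arctan2(*(B-A)[::-1]))-90)
A,B=f((170,318),.152),f((626,318),.152); print(A,B,np.linalg.norm(A-B),'yaw',np.degrees(np.arctan2(*(B-A)[::-1]))-90)
A,B=f((250,181),.05),f((551,181),.05); print('blockfront',A,B,'yaw',np.degrees(np.arctan2(*(B-A)[::-1]))-90)
# hypothesis from hinge
h=np.array([.57998,-.0337])
for yaw in (-5,-6,-6.5,-7):
    c,s=np.cos(np.radians(yaw)),np.sin(np.radians(yaw));R=np.array([[c,-s],[s,c]])
    o=h-R@[-.106,-.097]
    print(yaw,'org',o.round(4),'mR',(o+R@[-.092,-.04]).round(4),'mL',(o+R@[-.092,.04]).round(4),'cFR',(o+R@[-.1,-.097]).round(4),'cFL',(o+R@[-.1,.097]).round(4))
E
```

```text
R [0.6042 0.0206] [0.6769 0.0123] w 0.0167 -6.48
L [0.6128 0.0987] [0.6856 0.0917] w 0.0134 -5.48
[ 0.58845688 -0.02994903] [0.60862229 0.15323999] 0.18429558126626386 yaw -6.281815396359633
[ 0.65008879 -0.04086755] [0.67103102 0.15011909] 0.1921313989766278 yaw -6.257645784595383
blockfront [ 0.59784309 -0.02244856] [0.61618158 0.14425087] yaw -6.2778257998437965
-5 org [0.694  0.0537] mR [0.5989 0.0219] mL [0.6059 0.1016] cFR [ 0.586  -0.0342] cFL [0.6029 0.159 ]
-6 org [0.6955 0.0517] mR [0.5999 0.0215] mL [0.6082 0.1011] cFR [ 0.5859 -0.0343] cFL [0.6062 0.1586]
-6.5 org [0.6963 0.0507] mR [0.6003 0.0213] mL [0.6094 0.1008] cFR [ 0.5859 -0.0344] cFL [0.6079 0.1584]
-7 org [0.697  0.0497] mR [0.6008 0.0212] mL [0.6106 0.1006] cFR [ 0.5859 -0.0344] cFL [0.6096 0.1581]
```

Emit:
carry_out --motion '[{"translation": [0, 0, 0], "dr": [0, 0, 0.037]}, {"translation": [0.68, 0.453, 0], "dr": [0, 0, 0]}, {"translation": [0.68, 0.453, 0], "dr": [0, 0, 0]}, {"translation": [0.68, 0.453, 0], "dr": [0, 0, 0]}, {"translation": [0.68, 0.453, 0], "dr": [0, 0, 0]}]' --hand 0.45

```text
time_s: 12.38
ee_pos: [0.6154, 0.118, 0.258]
orientation: [[-0.975, 0.222, 0.0], [0.222, 0.975, 0.0], [-0.0, 0.0, -1.0]]
wrist_force: [0.1, 0.4, 0.3]
finger_gap: 0.447
grasp_force: 0.0
```

Emit:
carry_out --motion '[{"translation": [0.68, 0.453, 0], "dr": [0, 0, 0]}, {"translation": [0.68, 0.453, 0], "dr": [0, 0, 0]}, {"translation": [0.68, 0.453, 0], "dr": [0, 0, 0]}, {"translation": [0.68, 0.453, 0], "dr": [0, 0, 0]}, {"translation": [0.68, 0.453, 0], "dr": [0, 0, 0]}]'

```text
time_s: 12.8
ee_pos: [0.5449, 0.1921, 0.2581]
orientation: [[-0.975, 0.221, 0.0], [0.221, 0.975, 0.0], [-0.0, 0.0, -1.0]]
wrist_force: [-0.2, 0.2, 0.3]
finger_gap: 0.453
grasp_force: 0.0
```

Emit:
carry_out --motion '[{"translation": [0.68, 0.453, 0], "dr": [0, 0, 0]}, {"translation": [0.68, 0.453, 0], "dr": [0, 0, 0]}, {"translation": [0.68, 0.453, 0], "dr": [0, 0, 0]}, {"translation": [0.68, 0.453, 0], "dr": [0, 0, 0]}, {"translation": [0.68, 0.453, 0], "dr": [0, 0, 0]}]'

```text
time_s: 13.22
ee_pos: [0.4746, 0.2659, 0.2581]
orientation: [[-0.975, 0.221, 0.0], [0.221, 0.975, 0.0], [-0.0, 0.0, -1.0]]
wrist_force: [0.6, 0.1, 0.2]
finger_gap: 0.45
grasp_force: 0.0
```

Emit:
carry_out --motion '[{"translation": [0.68, 0.453, 0], "dr": [0, 0, 0]}, {"translation": [0.68, 0.453, 0], "dr": [0, 0, 0]}, {"translation": [0, 0, 0], "dr": [0, 0, 0]}, {"translation": [0, 0, 0], "dr": [0, 0, 0]}]'

```text
time_s: 13.55
ee_pos: [0.447, 0.2954, 0.2581]
orientation: [[-0.976, 0.219, 0.001], [0.219, 0.976, 0.0], [-0.001, 0.0, -1.0]]
wrist_force: [-0.4, 0.0, 0.5]
finger_gap: 0.45
grasp_force: 0.0
```

```bash
python3 - <<'E'
from h import *
im=grab('wrist','w4'); st()
for n in ['scene','side']:
    a=grab(n,n+'4')['color'].astype(int); b=load(n+'0')['color'].astype(int)
    m=(np.abs(a-b).max(2)>45)
    bx=(395,200,470,270) if n=='scene' else (250,120,305,180)
    sub=m[bx[1]:bx[3],bx[0]:bx[2]]; ys,xs=np.where(sub); print(n,sub.sum(),(xs.min()+bx[0],xs.max()+bx[0],ys.min()+bx[1],ys.max()+bx[1]) if sub.any() else '')
cv2.imwrite('pics/w4c.png',cv2.resize(im['color'][60:400,140:520],None,fx=1.6,fy=1.6)[:,:,::-1])
E
```

```text
{'time_s': 13.6, 'ee_pos': [0.448, 0.295, 0.258], 'orientation': [[-0.975, 0.22, 0.001], [0.22, 0.975, 0.0], [-0.001, 0.0, -1.0]], 'qpos': [33.383, 14.323, 4.044, 79.69, -0.017, 46.118], 'wrist_force': [-0.031, -0.669, 0.151], 'finger_gap': 0.45, 'grasp_force': 0.0}
scene 198 (np.int64(395), np.int64(469), np.int64(200), np.int64(231))
side 64 (np.int64(301), np.int64(304), np.int64(153), np.int64(173))
```

View pics/w4c.png

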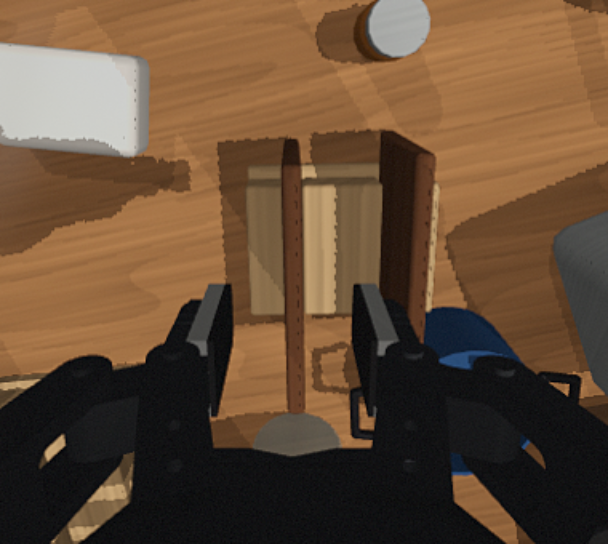

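Wrist crop (scale 1.6, offset 140,60): board 0's top strip runs from (291,167) to (296,412), midway between the fingers. Board 1's runs from (425,155) to (418,325).

```bash
python3 - <<'E'
from h import *
im=load('w4'); f=lambda p:onz(im,(p[0]/1.6+140,p[1]/1.6+60),.128)[:2]
A,B=f((291.5,167)),f((296.5,412)); print(A,B,np.linalg.norm(A-B),np.degrees(np.arctan2(*(B-A)[::-1])))
C=f((426,155)); print(C, f((418,325)))
print('grip target',A+.022*(B-A)/np.linalg.norm(B-A))
E
```

```text
[0.42730953 0.29932634] [0.59051125 0.26599804] 0.16657002887398883 -11.541977733762648
[0.43731645 0.37530126] [0.54347494 0.35510429]
grip target [0.44886466 0.29492445]
```

Emit:
carry_out --motion '[{"translation": [0, 0, 0.95], "dr": [0, 0, 0]}, {"translation": [0, 0, 0.95], "dr": [0, 0, 0]}, {"translation": [0, 0, 0.95], "dr": [0, 0, 0]}, {"translation": [0, 0, 0.95], "dr": [0, 0, 0]}, {"translation": [0, 0, 0.95], "dr": [0, 0, 0]}]'

```text
time_s: 14.12
ee_pos: [0.4489, 0.2941, 0.1378]
orientation: [[-0.975, 0.223, 0.0], [0.223, 0.975, -0.0], [-0.0, -0.0, -1.0]]
wrist_force: [0.2, 0.2, -0.7]
finger_gap: 0.45
grasp_force: 0.0
```

Emit:
carry_out --motion '[{"translation": [0, 0, 0.95], "dr": [0, 0, 0]}, {"translation": [0, 0, 0.95], "dr": [0, 0, 0]}, {"translation": [0, 0, 0], "dr": [0, 0, 0]}]'

```text
time_s: 14.37
ee_pos: [0.4466, 0.2927, 0.0873]
orientation: [[-0.975, 0.223, -0.005], [0.223, 0.975, -0.004], [0.004, -0.005, -1.0]]
wrist_force: [-1.2, 0.0, -0.0]
finger_gap: 0.448
grasp_force: 0.0
```

Emit:
carry_out --motion '[{"translation": [0, 0, 0], "dr": [0, 0, 0]}, {"translation": [0, 0, 0], "dr": [0, 0, 0]}, {"translation": [0, 0, 0], "dr": [0, 0, 0]}, {"translation": [0, 0, 0], "dr": [0, 0, 0]}, {"translation": [0, 0, 0], "dr": [0, 0, 0]}]' --hand 0

```text
time_s: 14.78
ee_pos: [0.4492, 0.2954, 0.0927]
orientation: [[-0.975, 0.222, 0.002], [0.222, 0.975, 0.001], [-0.002, 0.002, -1.0]]
wrist_force: [0.4, -0.3, 5.4]
finger_gap: 0.13
grasp_force: 61.0
```

Emit:
carry_out --motion '[{"translation": [0, 0, 0], "dr": [0, 0, 0]}, {"translation": [0, 0, 0], "dr": [0, 0, 0]}, {"translation": [0, 0, 0], "dr": [0, 0, 0]}, {"translation": [0, 0, 0], "dr": [0, 0, 0]}, {"translation": [0, 0, 0], "dr": [0, 0, 0]}]'

```text
time_s: 15.2
ee_pos: [0.4492, 0.2954, 0.0927]
orientation: [[-0.975, 0.222, 0.002], [0.222, 0.975, 0.001], [-0.002, 0.002, -1.0]]
wrist_force: [0.5, -0.1, 6.2]
finger_gap: 0.132
grasp_force: 61.1
```

Emit:
carry_out --motion '[{"translation": [0, 0, -0.5], "dr": [0, 0, 0]}, {"translation": [0, 0, -0.6], "dr": [0, 0, 0]}, {"translation": [0, 0, -0.7], "dr": [0, 0, 0]}, {"translation": [0, 0, -0.7], "dr": [0, 0, 0]}, {"translation": [0, 0, -0.5], "dr": [0, 0, 0]}]'

```text
time_s: 15.62
ee_pos: [0.4486, 0.2952, 0.168]
orientation: [[-0.975, 0.222, 0.001], [0.222, 0.975, 0.001], [-0.001, 0.001, -1.0]]
wrist_force: [0.4, 0.9, -1.6]
finger_gap: 0.133
grasp_force: 59.9
```

Emit:
carry_out --motion '[{"translation": [0, 0, 0], "dr": [0, 0, 0]}, {"translation": [0, 0, 0], "dr": [0, 0, 0]}]'

```text
time_s: 15.78
ee_pos: [0.4486, 0.2952, 0.1667]
orientation: [[-0.975, 0.222, 0.001], [0.222, 0.975, 0.001], [-0.001, 0.001, -1.0]]
wrist_force: [-0.5, 0.2, -2.2]
finger_gap: 0.128
grasp_force: 59.9
```

Emit:
carry_out --motion '[{"translation": [0, 0, -0.98], "dr": [0, 0, 0]}, {"translation": [0, 0, -0.98], "dr": [0, 0, 0]}, {"translation": [0, 0, -0.98], "dr": [0, 0, 0]}, {"translation": [0, 0, -0.98], "dr": [0, 0, 0]}, {"translation": [0, 0, 0], "dr": [0, 0, -0.0362]}]'

```text
time_s: 16.2
ee_pos: [0.4494, 0.2957, 0.2676]
orientation: [[-0.994, 0.111, 0.004], [0.111, 0.994, 0.002], [-0.003, 0.003, -1.0]]
wrist_force: [-0.2, 0.2, -1.7]
finger_gap: 0.132
grasp_force: 59.8
```

Emit:
carry_out --motion '[{"translation": [-0.194, -0.683, 0], "dr": [0, 0, 0]}, {"translation": [-0.194, -0.683, 0], "dr": [0, 0, 0]}, {"translation": [-0.194, -0.683, 0], "dr": [0, 0, 0]}, {"translation": [-0.194, -0.683, 0], "dr": [0, 0, 0]}, {"translation": [-0.194, -0.683, 0], "dr": [0, 0, 0]}]'

```text
time_s: 16.62
ee_pos: [0.4627, 0.2065, 0.2629]
orientation: [[-0.994, 0.109, -0.002], [0.109, 0.994, -0.001], [0.002, -0.001, -1.0]]
wrist_force: [1.1, 0.2, -2.8]
finger_gap: 0.13
grasp_force: 59.8
```

Emit:
carry_out --motion '[{"translation": [-0.194, -0.683, 0], "dr": [0, 0, 0]}, {"translation": [-0.194, -0.683, 0], "dr": [0, 0, 0]}, {"translation": [-0.194, -0.683, 0], "dr": [0, 0, 0]}, {"translation": [-0.194, -0.683, 0], "dr": [0, 0, 0]}, {"translation": [-0.194, -0.683, 0], "dr": [0, 0, 0]}]'

```text
time_s: 17.03
ee_pos: [0.4774, 0.119, 0.2629]
orientation: [[-0.994, 0.11, -0.002], [0.11, 0.994, -0.001], [0.002, -0.001, -1.0]]
wrist_force: [-0.5, -0.3, -1.8]
finger_gap: 0.135
grasp_force: 59.8
```

Emit:
carry_out --motion '[{"translation": [-0.194, -0.683, 0], "dr": [0, 0, 0]}, {"translation": [-0.194, -0.683, 0], "dr": [0, 0, 0]}, {"translation": [-0.194, -0.683, 0], "dr": [0, 0, 0]}, {"translation": [-0.194, -0.683, 0], "dr": [0, 0, 0]}, {"translation": [-0.194, -0.683, 0], "dr": [0, 0, 0]}]'

```text
time_s: 17.45
ee_pos: [0.4921, 0.0315, 0.263]
orientation: [[-0.994, 0.11, -0.002], [0.11, 0.994, -0.0], [0.002, -0.0, -1.0]]
wrist_force: [-0.1, 0.5, -1.7]
finger_gap: 0.131
grasp_force: 59.8
```

Emit:
carry_out --motion '[{"translation": [0, 0, 0], "dr": [0, 0, 0]}, {"translation": [0, 0, 0], "dr": [0, 0, 0]}]'

```text
time_s: 17.62
ee_pos: [0.4922, 0.0318, 0.2632]
orientation: [[-0.994, 0.112, -0.002], [0.112, 0.994, -0.0], [0.002, -0.0, -1.0]]
wrist_force: [-0.3, -0.1, -2.1]
finger_gap: 0.131
grasp_force: 59.9
```

```bash
python3 - <<'E'
from h import *
im=grab('wrist','w5'); st(); print(np.array(get_obs()['ee_pos']))
s=grab('scene','s5')
a=cv2.resize(im['color'][120:400,120:520],None,fx=1.6,fy=1.6)
b=cv2.resize(s['color'][150:310,240:400],None,fx=2.2,fy=2.8)
h=min(a.shape[0],b.shape[0])
cv2.imwrite('pics/m5.png',cv2.resize(np.hstack([a[:h],b[:h]]),(800,int(800*h/(a.shape[1]+b.shape[1]))))[:,:,::-1])
E
```

```text
{'time_s': 17.667, 'ee_pos': [0.492, 0.032, 0.263], 'orientation': [[-0.994, 0.111, -0.002], [0.111, 0.994, 0.0], [0.002, -0.0, -1.0]], 'qpos': [3.762, 10.075, -0.727, 79.291, 0.01, 10.116], 'wrist_force': [-0.28, -0.885, -2.304], 'finger_gap': 0.132, 'grasp_force': 59.863}
[0.49221073 0.03242096 0.26337931]
```

View pics/m5.png

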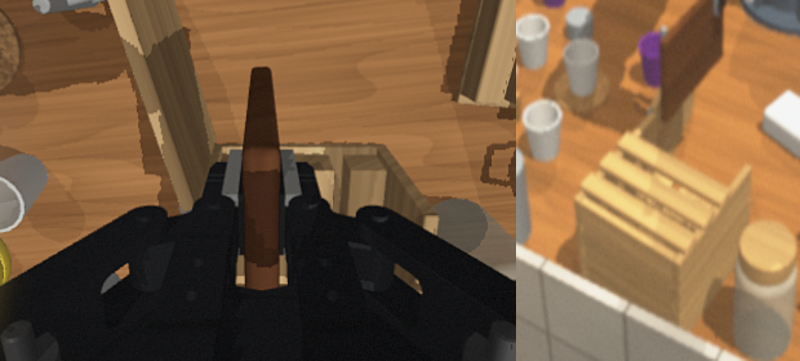

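Left half: board 0 is held between the fingers, pointing at the right slot. Right half (scene): the board is carried above the cupboard front and looks about level. I'll check its pitch numerically.

```bash
python3 - <<'E'
from h import *
s=load('s5'); a=np.array([.994,-.1092]); g=np.array([.4922,.0322])
for e in (-.022,.148):
    p=g+a*e
    for z in (.1783,.2983): print(e,z,proj(s,[[*p,z]]).round(1))
hsv=cv2.cvtColor(s['color'],cv2.COLOR_RGB2HSV); c=s['color'].astype(int)
m=((c[:,:,0]<120)&(c[:,:,0]>c[:,:,2]+18)&(hsv[:,:,1]>90)).astype(np.uint8); k=np.zeros_like(m); k[130:240,290:350]=m[130:240,290:350]
k=cv2.morphologyEx(k,cv2.MORPH_OPEN,np.ones((3,3),np.uint8))
n,l,t,_=cv2.connectedComponentsWithStats(k); i=1+np.argmax(t[1:,4]); print(t[i])
cn=max(cv2.findContours((l==i).astype(np.uint8),0,2)[0],key=cv2.contourArea)
print(cv2.approxPolyDP(cv2.convexHull(cn),2,True)[:,0].tolist())
E
```

```text
-0.022 0.1783 [[354.1 174.7]]
-0.022 0.2983 [[355.  140.3]]
0.148 0.1783 [[321.5 204.4]]
0.148 0.2983 [[320.7 168.7]]
[320 149  30  57 996]
[[349, 149], [349, 179], [323, 205], [320, 199], [322, 169]]
```

Emit:
carry_out --motion '[{"translation": [0, 0, 0.95], "dr": [0, 0, 0]}, {"translation": [0, 0, 0.95], "dr": [0, 0, 0]}, {"translation": [0, 0, 0.95], "dr": [0, 0, 0]}, {"translation": [0, 0, 0.95], "dr": [0, 0, 0]}, {"translation": [0, 0, 0.9], "dr": [0, 0, 0]}]'

```text
time_s: 18.13
ee_pos: [0.4921, 0.0334, 0.1454]
orientation: [[-0.994, 0.108, -0.0], [0.108, 0.994, 0.0], [0.0, 0.0, -1.0]]
wrist_force: [0.1, 0.2, -1.9]
finger_gap: 0.13
grasp_force: 59.9
```

Emit:
carry_out --motion '[{"translation": [0, 0, 0.2], "dr": [0, 0, 0]}, {"translation": [0, 0, 0.2], "dr": [0, 0, 0]}, {"translation": [0, 0, 0.2], "dr": [0, 0, 0]}, {"translation": [0, 0, 0.2], "dr": [0, 0, 0]}]'

```text
time_s: 18.47
ee_pos: [0.4934, 0.0328, 0.1275]
orientation: [[-0.994, 0.109, 0.002], [0.109, 0.994, 0.0], [-0.002, 0.0, -1.0]]
wrist_force: [-0.8, 0.1, -2.4]
finger_gap: 0.132
grasp_force: 59.8
```

Emit:
carry_out --motion '[{"translation": [0, 0, 0.28], "dr": [0, 0, 0]}, {"translation": [0, 0, 0.28], "dr": [0, 0, 0]}, {"translation": [0, 0, 0.28], "dr": [0, 0, 0]}, {"translation": [0, 0, 0.24], "dr": [0, 0, 0]}, {"translation": [0, 0, 0], "dr": [0, 0, 0]}]'

```text
time_s: 18.88
ee_pos: [0.4918, 0.0323, 0.0985]
orientation: [[-0.994, 0.11, -0.002], [0.11, 0.994, -0.0], [0.002, -0.0, -1.0]]
wrist_force: [0.3, 0.5, -2.1]
finger_gap: 0.131
grasp_force: 59.7
```

Emit:
carry_out --motion '[{"translation": [-0.3, 0, 0], "dr": [0, 0, 0]}, {"translation": [-0.3, 0, 0], "dr": [0, 0, 0]}, {"translation": [-0.3, 0, 0], "dr": [0, 0, 0]}]'

```text
time_s: 19.13
ee_pos: [0.5164, 0.0299, 0.1003]
orientation: [[-0.994, 0.11, 0.001], [0.11, 0.994, -0.0], [-0.001, 0.0, -1.0]]
wrist_force: [0.1, -0.6, -1.7]
finger_gap: 0.13
grasp_force: 59.8
```

Emit:
carry_out --motion '[{"translation": [-0.36, 0, 0], "dr": [0, 0, 0]}, {"translation": [-0.36, 0, 0], "dr": [0, 0, 0]}, {"translation": [-0.36, 0, 0], "dr": [0, 0, 0]}, {"translation": [-0.36, 0, 0], "dr": [0, 0, 0]}, {"translation": [-0.36, 0, 0], "dr": [0, 0, 0]}]'

```text
time_s: 19.55
ee_pos: [0.5607, 0.0249, 0.0997]
orientation: [[-0.994, 0.11, -0.0], [0.11, 0.994, -0.0], [0.0, -0.0, -1.0]]
wrist_force: [-0.3, -0.3, -1.9]
finger_gap: 0.129
grasp_force: 59.8
```

Emit:
carry_out --motion '[{"translation": [-0.36, 0, 0], "dr": [0, 0, 0]}, {"translation": [-0.36, 0, 0], "dr": [0, 0, 0]}, {"translation": [-0.36, 0, 0], "dr": [0, 0, 0]}, {"translation": [-0.36, 0, 0], "dr": [0, 0, 0]}, {"translation": [-0.36, 0, 0], "dr": [0, 0, 0]}]'

```text
time_s: 19.97
ee_pos: [0.6053, 0.02, 0.0998]
orientation: [[-0.994, 0.11, -0.0], [0.11, 0.994, -0.0], [0.0, -0.0, -1.0]]
wrist_force: [0.1, -0.3, -2.7]
finger_gap: 0.13
grasp_force: 59.8
```

Emit:
carry_out --motion '[{"translation": [-0.2, 0, 0.05], "dr": [0, 0, 0]}, {"translation": [-0.2, 0, 0.05], "dr": [0, 0, 0]}]'

```text
time_s: 20.13
ee_pos: [0.615, 0.0189, 0.0971]
orientation: [[-0.994, 0.11, -0.0], [0.11, 0.994, -0.0], [0.0, -0.0, -1.0]]
wrist_force: [-0.1, 0.2, -1.6]
finger_gap: 0.132
grasp_force: 59.8
```

Emit:
carry_out --motion '[{"translation": [-0.1, 0, 0.01], "dr": [0, 0, 0]}, {"translation": [-0.1, 0, 0.01], "dr": [0, 0, 0]}, {"translation": [-0.1, 0, 0.01], "dr": [0, 0, 0]}, {"translation": [-0.1, 0, 0.01], "dr": [0, 0, 0]}, {"translation": [-0.1, 0, 0.01], "dr": [0, 0, 0]}]'

```text
time_s: 20.55
ee_pos: [0.6269, 0.0176, 0.0961]
orientation: [[-0.994, 0.11, -0.0], [0.11, 0.994, -0.0], [0.0, -0.0, -1.0]]
wrist_force: [-0.2, -0.0, -2.4]
finger_gap: 0.134
grasp_force: 59.8
```

Emit:
carry_out --motion '[{"translation": [-0.06, 0, 0], "dr": [0, 0, 0]}, {"translation": [-0.06, 0, 0], "dr": [0, 0, 0]}]'

```text
time_s: 20.72
ee_pos: [0.6299, 0.0173, 0.0961]
orientation: [[-0.994, 0.11, -0.0], [0.11, 0.994, -0.0], [0.0, -0.0, -1.0]]
wrist_force: [0.6, 0.2, -1.5]
finger_gap: 0.13
grasp_force: 59.8
```

Emit:
carry_out --motion '[{"translation": [-0.06, 0, 0], "dr": [0, 0, 0]}, {"translation": [-0.06, 0, 0], "dr": [0, 0, 0]}]'

```text
time_s: 20.88
ee_pos: [0.6329, 0.017, 0.0961]
orientation: [[-0.994, 0.11, -0.0], [0.11, 0.994, -0.0], [0.0, -0.0, -1.0]]
wrist_force: [-0.5, 0.6, -1.3]
finger_gap: 0.134
grasp_force: 59.8
```

Emit:
carry_out --motion '[{"translation": [-0.06, 0, 0], "dr": [0, 0, 0]}, {"translation": [-0.06, 0, 0], "dr": [0, 0, 0]}]'

```text
time_s: 21.05
ee_pos: [0.6352, 0.0167, 0.0959]
orientation: [[-0.994, 0.11, -0.001], [0.11, 0.994, 0.0], [0.001, -0.0, -1.0]]
wrist_force: [-6.0, 0.5, -0.8]
finger_gap: 0.133
grasp_force: 59.9
```

Emit:
carry_out --motion '[{"translation": [-0.03, 0, 0.05], "dr": [0, 0, 0]}, {"translation": [0, 0, 0], "dr": [0, 0, 0]}]'

```text
time_s: 21.22
ee_pos: [0.6352, 0.0167, 0.0948]
orientation: [[-0.994, 0.11, -0.003], [0.11, 0.994, 0.0], [0.003, -0.0, -1.0]]
wrist_force: [-5.8, 1.2, 1.8]
finger_gap: 0.133
grasp_force: 60.5
```

Emit:
carry_out --motion '[{"translation": [0, 0, 0], "dr": [0, 0, 0]}, {"translation": [0, 0, 0], "dr": [0, 0, 0]}, {"translation": [0, 0, 0], "dr": [0, 0, 0]}, {"translation": [0, 0, 0], "dr": [0, 0, 0]}]' --hand 0.35

```text
time_s: 21.55
ee_pos: [0.6373, 0.0167, 0.0954]
orientation: [[-0.994, 0.11, 0.002], [0.11, 0.994, -0.0], [-0.002, 0.0, -1.0]]
wrist_force: [0.7, 2.4, 5.1]
finger_gap: 0.346
grasp_force: 0.0
```

Emit:
carry_out --motion '[{"translation": [0, 0, -0.3], "dr": [0, 0, 0]}, {"translation": [0, 0, -0.6], "dr": [0, 0, 0]}, {"translation": [0, 0, -0.8], "dr": [0, 0, 0]}, {"translation": [0, 0, -1], "dr": [0, 0, 0]}, {"translation": [0, 0, -1], "dr": [0, 0, 0]}]'

```text
time_s: 21.97
ee_pos: [0.6361, 0.0162, 0.1884]
orientation: [[-0.994, 0.11, -0.001], [0.11, 0.994, -0.001], [0.001, -0.001, -1.0]]
wrist_force: [0.7, -1.1, -0.4]
finger_gap: 0.348
grasp_force: 0.0
```

Emit:
carry_out --motion '[{"translation": [0, 0, -1], "dr": [0, 0, 0]}, {"translation": [0, 0, -1], "dr": [0, 0, 0]}, {"translation": [0, 0, -0.5], "dr": [0, 0, 0]}, {"translation": [0, 0, 0], "dr": [0, 0, 0]}]'

```text
time_s: 22.3
ee_pos: [0.6377, 0.0163, 0.2537]
orientation: [[-0.994, 0.11, 0.005], [0.11, 0.994, -0.0], [-0.005, 0.0, -1.0]]
wrist_force: [0.4, 0.3, 0.8]
finger_gap: 0.352
grasp_force: 0.0
```

```bash
python3 - <<'E'
from h import *
im=grab('wrist','w6'); st()
for n in ['scene','side']: grab(n,n+'6')
a=np.array([.994,-.1092]); m=np.array([.6003,.0208])
print('expected front-end top', proj(im,[[*(m+.010*a),.130]]), proj(im,[[*(m+.010*a),.010]]))
# board1 moved?
for n,bx in [('scene',(435,210,470,262)),('side',(252,125,298,140))]:
    A=load(n+'6')['color'].astype(int);B=load(n+'0')['color'].astype(int)
    d=(np.abs(A-B).max(2)>45)[bx[1]:bx[3],bx[0]:bx[2]]; print(n,d.sum(),d.size)
cv2.imwrite('pics/w6c.png',np.hstack([cv2.resize(im['color'][100:340,180:460],(460,400)),cv2.resize(load('scene6')['color'][180:320,270:400],(340,400))])[:,:,::-1])
E
```

```text
{'time_s': 22.35, 'ee_pos': [0.637, 0.016, 0.252], 'orientation': [[-0.994, 0.11, 0.003], [0.11, 0.994, -0.0], [-0.003, -0.0, -1.0]], 'qpos': [1.478, 24.73, 18.537, 83.635, -0.025, 7.794], 'wrist_force': [-0.134, -0.903, -0.049], 'finger_gap': 0.349, 'grasp_force': 0.0}
expected front-end top [[323.32294707 156.73050794]] [[323.09344012 140.62855785]]
scene 147 1820
side 3 690
```

View pics/w6c.png

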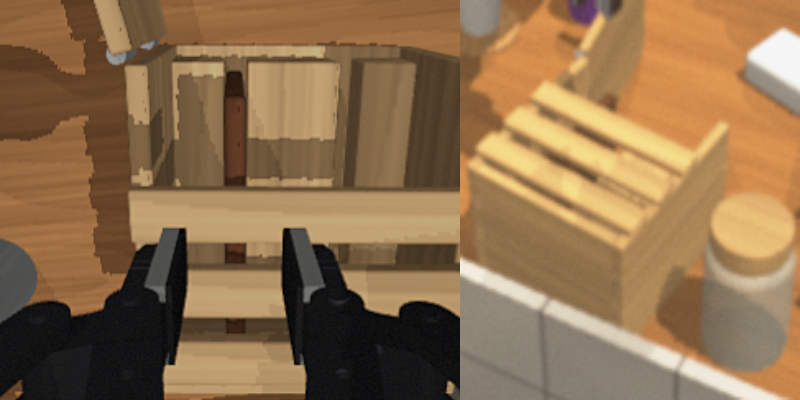

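Board 0 is upright and home in the right slot: its front end is at crop (234,72), as predicted. Next is board 1.

Emit:
carry_out --motion '[{"translation": [0, 0, 0], "dr": [0, 0, 0.03]}, {"translation": [0.49, 0.6225, 0], "dr": [0, 0, 0]}, {"translation": [0.49, 0.6225, 0], "dr": [0, 0, 0]}, {"translation": [0.49, 0.6225, 0], "dr": [0, 0, 0]}, {"translation": [0.49, 0.6225, 0], "dr": [0, 0, 0]}]' --hand 0.45

```text
time_s: 22.87
ee_pos: [0.6, 0.0878, 0.248]
orientation: [[-0.979, 0.203, -0.003], [0.203, 0.979, -0.001], [0.003, -0.001, -1.0]]
wrist_force: [0.0, -0.2, 0.6]
finger_gap: 0.451
grasp_force: 0.0
```

Emit:
carry_out --motion '[{"translation": [0.49, 0.6225, 0], "dr": [0, 0, 0]}, {"translation": [0.49, 0.6225, 0], "dr": [0, 0, 0]}, {"translation": [0.49, 0.6225, 0], "dr": [0, 0, 0]}, {"translation": [0.49, 0.6225, 0], "dr": [0, 0, 0]}, {"translation": [0.49, 0.6225, 0], "dr": [0, 0, 0]}]'

```text
time_s: 23.28
ee_pos: [0.5558, 0.1766, 0.2482]
orientation: [[-0.979, 0.203, -0.003], [0.203, 0.979, -0.001], [0.002, -0.001, -1.0]]
wrist_force: [0.6, 0.3, -0.9]
finger_gap: 0.451
grasp_force: 0.0
```

Emit:
carry_out --motion '[{"translation": [0.49, 0.6225, 0], "dr": [0, 0, 0]}, {"translation": [0.49, 0.6225, 0], "dr": [0, 0, 0]}, {"translation": [0.49, 0.6225, 0], "dr": [0, 0, 0]}, {"translation": [0.49, 0.6225, 0], "dr": [0, 0, 0]}, {"translation": [0.49, 0.6225, 0], "dr": [0, 0, 0]}]'

```text
time_s: 23.7
ee_pos: [0.5116, 0.2651, 0.2482]
orientation: [[-0.979, 0.203, -0.002], [0.203, 0.979, -0.001], [0.002, -0.002, -1.0]]
wrist_force: [-0.4, 0.1, 0.3]
finger_gap: 0.453
grasp_force: 0.0
```

Emit:
carry_out --motion '[{"translation": [0.49, 0.6225, 0], "dr": [0, 0, 0]}, {"translation": [0.49, 0.6225, 0], "dr": [0, 0, 0]}, {"translation": [0.49, 0.6225, 0], "dr": [0, 0, 0]}, {"translation": [0.49, 0.6225, 0], "dr": [0, 0, 0]}, {"translation": [0.49, 0.6225, 0], "dr": [0, 0, 0]}]'

```text
time_s: 24.12
ee_pos: [0.4675, 0.3536, 0.2482]
orientation: [[-0.979, 0.203, -0.002], [0.203, 0.979, -0.002], [0.002, -0.002, -1.0]]
wrist_force: [0.8, 0.3, -0.1]
finger_gap: 0.452
grasp_force: 0.0
```

Emit:
carry_out --motion '[{"translation": [0.49, 0.6225, 0], "dr": [0, 0, 0]}, {"translation": [0, 0, 0], "dr": [0, 0, 0]}, {"translation": [0, 0, 0], "dr": [0, 0, 0]}]'

```text
time_s: 24.37
ee_pos: [0.4588, 0.3712, 0.2483]
orientation: [[-0.98, 0.201, -0.002], [0.201, 0.98, -0.002], [0.001, -0.002, -1.0]]
wrist_force: [-0.3, 0.2, -0.7]
finger_gap: 0.449
grasp_force: 0.0
```

```bash
python3 - <<'E'
from h import *
im=grab('wrist','w7'); st()
c=im['color'].astype(int)
m=((c[:,:,0]<135)&(c[:,:,0]>c[:,:,2]+22)&(c[:,:,1]<c[:,:,0]*.62)).astype(np.uint8)
m[330:]=0
m=cv2.morphologyEx(m,cv2.MORPH_OPEN,np.ones((3,3),np.uint8))
n,l,t,_=cv2.connectedComponentsWithStats(m)
for i in range(1,n):
    if t[i,4]>300:
        ys,xs=np.where(l==i); print(t[i].tolist())
        for y in range(ys.min(),ys.max()+1,12):
            x=xs[ys==y]; print(y,x.min(),x.max(),onz(im,((x.min()+x.max())/2,y),.128)[:2].round(4))
E
```

```text
{'time_s': 24.417, 'ee_pos': [0.459, 0.371, 0.249], 'orientation': [[-0.979, 0.202, -0.001], [0.202, 0.979, -0.002], [0.001, -0.002, -1.0]], 'qpos': [38.915, 20.03, 10.828, 80.923, -0.024, 50.573], 'wrist_force': [0.056, 0.441, -0.339], 'finger_gap': 0.454, 'grasp_force': 0.0}
```

```bash
python3 - <<'E'
from h import *
im=load('w7'); c=im['color'].astype(int)
b=load('w4')['color'][217,[316,318,320,322,324,326,328,340]]; print(b.tolist())
for y in (140,170,200,230,260): print(y,[(x,*c[y,x]) for x in range(300,352,4)])
e=np.array([.4373,.3753]);print(proj(im,[[*e,.128],[.6,.338,.128]]))
E
```

```text
[[109, 86, 59], [75, 45, 29], [96, 62, 38], [95, 58, 37], [95, 60, 39], [101, 61, 39], [84, 52, 34], [169, 139, 97]]
140 [(300, np.int64(140), np.int64(97), np.int64(61)), (304, np.int64(141), np.int64(96), np.int64(57)), (308, np.int64(142), np.int64(97), np.int64(59)), (312, np.int64(158), np.int64(110), np.int64(70)), (316, np.int64(158), np.int64(110), np.int64(69)), (320, np.int64(156), np.int64(110), np.int64(69)), (324, np.int64(153), np.int64(106), np.int64(66)), (328, np.int64(168), np.int64(116), np.int64(70)), (332, np.int64(155), np.int64(106), np.int64(66)), (336, np.int64(151), np.int64(106), np.int64(63)), (340, np.int64(148), np.int64(104), np.int64(64)), (344, np.int64(144), np.int64(97), np.int64(57)), (348, np.int64(144), np.int64(98), np.int64(61))]
170 [(300, np.int64(120), np.int64(96), np.int64(64)), (304, np.int64(123), np.int64(97), np.int64(68)), (308, np.int64(123), np.int64(98), np.int64(66)), (312, np.int64(122), np.int64(96), np.int64(66)), (316, np.int64(72), np.int64(53), np.int64(36)), (320, np.int64(84), np.int64(51), np.int64(33)), (324, np.int64(94
[... 1685 characters left out ...]
113), np.int64(90), np.int64(61)), (304, np.int64(118), np.int64(94), np.int64(65)), (308, np.int64(121), np.int64(96), np.int64(65)), (312, np.int64(118), np.int64(92), np.int64(62)), (316, np.int64(115), np.int64(93), np.int64(64)), (320, np.int64(96), np.int64(60), np.int64(36)), (324, np.int64(92), np.int64(58), np.int64(36)), (328, np.int64(85), np.int64(50), np.int64(31)), (332, np.int64(190), np.int64(158), np.int64(112)), (336, np.int64(183), np.int64(151), np.int64(108)), (340, np.int64(186), np.int64(153), np.int64(109)), (344, np.int64(184), np.int64(152), np.int64(108)), (348, np.int64(189), np.int64(157), np.int64(111))]
[[322.72735307 164.71372285]
 [319.04523849 322.99778001]]
```

```bash
python3 - <<'E'
from h import *
im=load('w7'); c=im['color'].astype(int)
def E(y):
    r=c[y,305:345]; k=np.where((r[:,0]<106)&(r[:,1]<.7*r[:,0]))[0]+305
    return (k.min(),k.max()) if len(k)>3 else None
for y in list(range(144,172,3))+list(range(180,330,25)): print(y,E(y),c[y,325].tolist())
for p in [(324,160),(325.,280)]: print(onz(im,p,.128))
E
```

```text
144 None [145, 100, 61]
147 (np.int64(306), np.int64(326)) [48, 32, 19]
150 (np.int64(305), np.int64(327)) [37, 22, 14]
153 (np.int64(305), np.int64(327)) [41, 25, 18]
156 (np.int64(305), np.int64(328)) [42, 26, 13]
159 (np.int64(305), np.int64(328)) [46, 29, 20]
162 (np.int64(305), np.int64(328)) [42, 27, 19]
165 (np.int64(305), np.int64(329)) [86, 53, 37]
168 (np.int64(317), np.int64(328)) [95, 59, 38]
171 (np.int64(317), np.int64(328)) [97, 60, 38]
180 (np.int64(317), np.int64(329)) [95, 58, 37]
205 (np.int64(317), np.int64(328)) [100, 60, 42]
230 (np.int64(317), np.int64(328)) [57, 35, 23]
255 (np.int64(317), np.int64(328)) [99, 62, 41]
280 (np.int64(306), np.int64(328)) [78, 48, 31]
305 (np.int64(305), np.int64(328)) [94, 57, 34]
[0.43341987 0.37723636 0.128     ]
[0.55116548 0.35423637 0.128     ]
```

Emit:
carry_out --motion '[{"translation": [0, 0, 0.89], "dr": [0, 0, 0]}, {"translation": [0, 0, 0.89], "dr": [0, 0, 0]}, {"translation": [0, 0, 0.89], "dr": [0, 0, 0]}, {"translation": [0, 0, 0.89], "dr": [0, 0, 0]}, {"translation": [0, 0, 0.89], "dr": [0, 0, 0]}]'

```text
time_s: 24.83
ee_pos: [0.46, 0.3696, 0.1371]
orientation: [[-0.979, 0.204, -0.0], [0.204, 0.979, -0.001], [0.0, -0.001, -1.0]]
wrist_force: [-0.2, 0.0, -0.1]
finger_gap: 0.448
grasp_force: 0.0
```

Emit:
carry_out --motion '[{"translation": [0, 0, 0.89], "dr": [0, 0, 0]}, {"translation": [0, 0, 0.89], "dr": [0, 0, 0]}, {"translation": [0, 0, 0], "dr": [0, 0, 0]}]'

```text
time_s: 25.08
ee_pos: [0.458, 0.3681, 0.0896]
orientation: [[-0.979, 0.204, -0.006], [0.204, 0.979, -0.005], [0.004, -0.006, -1.0]]
wrist_force: [-1.3, -0.8, -0.2]
finger_gap: 0.452
grasp_force: 0.0
```

Emit:
carry_out --motion '[{"translation": [0, 0, 0], "dr": [0, 0, 0]}, {"translation": [0, 0, 0], "dr": [0, 0, 0]}, {"translation": [0, 0, 0], "dr": [0, 0, 0]}, {"translation": [0, 0, 0], "dr": [0, 0, 0]}, {"translation": [0, 0, 0], "dr": [0, 0, 0]}]' --hand 0

```text
time_s: 25.5
ee_pos: [0.4604, 0.3714, 0.0954]
orientation: [[-0.979, 0.203, 0.002], [0.203, 0.979, 0.001], [-0.002, 0.001, -1.0]]
wrist_force: [-0.0, -0.8, 5.0]
finger_gap: 0.132
grasp_force: 59.8
```

Emit:
carry_out --motion '[{"translation": [0, 0, 0], "dr": [0, 0, 0]}, {"translation": [0, 0, 0], "dr": [0, 0, 0]}, {"translation": [0, 0, 0], "dr": [0, 0, 0]}, {"translation": [0, 0, 0], "dr": [0, 0, 0]}, {"translation": [0, 0, 0], "dr": [0, 0, 0]}]'

```text
time_s: 25.92
ee_pos: [0.4603, 0.3714, 0.0954]
orientation: [[-0.979, 0.203, 0.002], [0.203, 0.979, 0.001], [-0.002, 0.002, -1.0]]
wrist_force: [-0.0, -0.9, 6.2]
finger_gap: 0.134
grasp_force: 60.1
```

Emit:
carry_out --motion '[{"translation": [0, 0, -0.5], "dr": [0, 0, 0]}, {"translation": [0, 0, -0.8], "dr": [0, 0, 0]}, {"translation": [0, 0, -0.95], "dr": [0, 0, 0]}, {"translation": [0, 0, -0.95], "dr": [0, 0, 0]}, {"translation": [0, 0, -0.95], "dr": [0, 0, 0]}]'

```text
time_s: 26.33
ee_pos: [0.4594, 0.3709, 0.1989]
orientation: [[-0.979, 0.203, -0.0], [0.203, 0.979, -0.0], [0.0, -0.0, -1.0]]
wrist_force: [0.1, 0.3, -2.2]
finger_gap: 0.128
grasp_force: 58.8
```

Emit:
carry_out --motion '[{"translation": [0, 0, -0.95], "dr": [0, 0, 0]}, {"translation": [0, 0, -0.95], "dr": [0, 0, 0]}, {"translation": [0, 0, -0.8], "dr": [0, 0, 0]}, {"translation": [0, 0, 0], "dr": [0, 0, -0.029]}, {"translation": [0, 0, 0], "dr": [0, 0, 0]}]'

```text
time_s: 26.75
ee_pos: [0.46, 0.3715, 0.2668]
orientation: [[-0.994, 0.109, 0.002], [0.109, 0.994, 0.002], [-0.002, 0.002, -1.0]]
wrist_force: [-0.2, 0.3, -3.4]
finger_gap: 0.133
grasp_force: 58.8
```

Emit:
carry_out --motion '[{"translation": [-0.186, -0.676, 0], "dr": [0, 0, 0]}, {"translation": [-0.186, -0.676, 0], "dr": [0, 0, 0]}, {"translation": [-0.186, -0.676, 0], "dr": [0, 0, 0]}, {"translation": [-0.186, -0.676, 0], "dr": [0, 0, 0]}, {"translation": [-0.186, -0.676, 0], "dr": [0, 0, 0]}]'

```text
time_s: 27.17
ee_pos: [0.4728, 0.2835, 0.2644]
orientation: [[-0.993, 0.115, -0.001], [0.115, 0.993, -0.001], [0.001, -0.001, -1.0]]
wrist_force: [0.2, -0.5, -1.1]
finger_gap: 0.13
grasp_force: 58.9
```

Emit:
carry_out --motion '[{"translation": [-0.186, -0.676, 0], "dr": [0, 0, 0]}, {"translation": [-0.186, -0.676, 0], "dr": [0, 0, 0]}, {"translation": [-0.186, -0.676, 0], "dr": [0, 0, 0]}, {"translation": [-0.186, -0.676, 0], "dr": [0, 0, 0]}, {"translation": [-0.186, -0.676, 0], "dr": [0, 0, 0]}]'

```text
time_s: 27.58
ee_pos: [0.4863, 0.1969, 0.2645]
orientation: [[-0.993, 0.115, -0.002], [0.115, 0.993, -0.001], [0.001, -0.001, -1.0]]
wrist_force: [0.6, 0.0, -2.3]
finger_gap: 0.131
grasp_force: 58.9
```

Emit:
carry_out --motion '[{"translation": [-0.186, -0.676, 0], "dr": [0, 0, 0]}, {"translation": [-0.186, -0.676, 0], "dr": [0, 0, 0]}, {"translation": [-0.186, -0.676, 0], "dr": [0, 0, 0]}, {"translation": [-0.186, -0.676, 0], "dr": [0, 0, 0]}, {"translation": [-0.186, -0.676, 0], "dr": [0, 0, 0]}]'

```text
time_s: 28.0
ee_pos: [0.4998, 0.1104, 0.2645]
orientation: [[-0.993, 0.115, -0.002], [0.115, 0.993, -0.0], [0.002, -0.001, -1.0]]
wrist_force: [1.3, -0.6, -2.2]
finger_gap: 0.129
grasp_force: 58.9
```

Emit:
carry_out --motion '[{"translation": [0, 0, 0], "dr": [0, 0, 0]}, {"translation": [0, 0, 0], "dr": [0, 0, 0]}, {"translation": [0, 0, 0], "dr": [0, 0, 0]}]'

```text
time_s: 28.25
ee_pos: [0.5001, 0.1115, 0.2648]
orientation: [[-0.993, 0.114, -0.001], [0.114, 0.993, 0.0], [0.001, -0.0, -1.0]]
wrist_force: [0.6, 0.5, -1.5]
finger_gap: 0.132
grasp_force: 59.0
```

```bash
python3 - <<'E'
from h import *
s=grab('scene','s8'); grab('side','d8'); o=get_obs(); st(); g=np.array(o['ee_pos']); a=np.array([.994,-.1092])
for e in (-.022,.148):
    p=g[:2]+a*e
    for z in (g[2]-.0874,g[2]+.0326): print(e,z.round(3),proj(s,[[*p,z]]).round(1))
c=s['color'].astype(int)
m=((c[:,:,0]<120)&(c[:,:,0]>c[:,:,2]+18)&(c[:,:,1]<.72*c[:,:,0])).astype(np.uint8)
k=np.zeros_like(m); k[140:250,310:400]=m[140:250,310:400]
k=cv2.morphologyEx(k,cv2.MORPH_OPEN,np.ones((3,3),np.uint8))
n,l,t,_=cv2.connectedComponentsWithStats(k); i=1+np.argmax(t[1:,4])
cn=max(cv2.findContours((l==i).astype(np.uint8),0,2)[0],key=cv2.contourArea)
print(cv2.approxPolyDP(cv2.convexHull(cn),2,True)[:,0].tolist())
E
```

```text
{'time_s': 28.35, 'ee_pos': [0.5, 0.112, 0.265], 'orientation': [[-0.994, 0.113, -0.001], [0.113, 0.994, 0.0], [0.001, -0.0, -1.0]], 'qpos': [12.608, 11.924, 1.875, 79.983, 0.008, 19.088], 'wrist_force': [0.343, -0.475, -1.753], 'finger_gap': 0.132, 'grasp_force': 58.968}
-0.022 0.178 [[377.5 183.5]]
-0.022 0.298 [[379.6 148.7]]
0.148 0.178 [[346.1 214.7]]
0.148 0.298 [[346.7 178.6]]
[[374, 155], [379, 181], [347, 212], [347, 179]]
```

Emit:
carry_out --motion '[{"translation": [0, 0, 0.95], "dr": [0, 0, -0.0012]}, {"translation": [0, 0, 0.95], "dr": [0, 0, 0]}, {"translation": [0, 0, 0.95], "dr": [0, 0, 0]}, {"translation": [0, 0, 0.95], "dr": [0, 0, 0]}, {"translation": [0, 0, 0.8], "dr": [0, 0, 0]}]'

```text
time_s: 28.77
ee_pos: [0.4997, 0.1119, 0.1487]
orientation: [[-0.994, 0.108, -0.001], [0.108, 0.994, -0.0], [0.001, -0.0, -1.0]]
wrist_force: [0.6, -0.2, -2.5]
finger_gap: 0.131
grasp_force: 59.0
```

Emit:
carry_out --motion '[{"translation": [0, 0, 0.2], "dr": [0, 0, 0]}, {"translation": [0, 0, 0.2], "dr": [0, 0, 0]}, {"translation": [0, 0, 0.2], "dr": [0, 0, 0]}, {"translation": [0, 0, 0.2], "dr": [0, 0, 0]}]'

```text
time_s: 29.1
ee_pos: [0.5012, 0.1117, 0.131]
orientation: [[-0.994, 0.109, 0.002], [0.109, 0.994, 0.0], [-0.002, 0.001, -1.0]]
wrist_force: [0.1, 0.4, -1.3]
finger_gap: 0.13
grasp_force: 58.9
```

Emit:
carry_out --motion '[{"translation": [0, 0, 0.28], "dr": [0, 0, 0]}, {"translation": [0, 0, 0.28], "dr": [0, 0, 0]}, {"translation": [0, 0, 0.28], "dr": [0, 0, 0]}, {"translation": [0, 0, 0.26], "dr": [0, 0, 0]}, {"translation": [0, 0, 0], "dr": [0, 0, 0]}]'

```text
time_s: 29.52
ee_pos: [0.4996, 0.111, 0.1014]
orientation: [[-0.994, 0.109, -0.002], [0.109, 0.994, -0.001], [0.002, -0.001, -1.0]]
wrist_force: [0.5, 0.5, -2.3]
finger_gap: 0.134
grasp_force: 58.8
```

Emit:
carry_out --motion '[{"translation": [-0.3, 0, 0], "dr": [0, 0, 0]}, {"translation": [-0.3, 0, 0], "dr": [0, 0, 0]}, {"translation": [-0.3, 0, 0], "dr": [0, 0, 0]}]'

```text
time_s: 29.77
ee_pos: [0.5241, 0.1088, 0.1033]
orientation: [[-0.994, 0.109, 0.001], [0.109, 0.994, 0.0], [-0.001, 0.0, -1.0]]
wrist_force: [1.0, -1.3, -2.3]
finger_gap: 0.131
grasp_force: 58.9
```

Emit:
carry_out --motion '[{"translation": [-0.36, 0, 0.01], "dr": [0, 0, 0]}, {"translation": [-0.36, 0, 0.01], "dr": [0, 0, 0]}, {"translation": [-0.36, 0, 0.01], "dr": [0, 0, 0]}, {"translation": [-0.36, 0, 0.01], "dr": [0, 0, 0]}, {"translation": [-0.36, 0, 0.01], "dr": [0, 0, 0]}]'

```text
time_s: 30.18
ee_pos: [0.5685, 0.1037, 0.1014]
orientation: [[-0.994, 0.109, -0.0], [0.109, 0.994, -0.0], [0.0, -0.0, -1.0]]
wrist_force: [0.9, -0.4, -1.2]
finger_gap: 0.131
grasp_force: 58.9
```

Emit:
carry_out --motion '[{"translation": [-0.36, 0, 0.01], "dr": [0, 0, 0]}, {"translation": [-0.36, 0, 0.01], "dr": [0, 0, 0]}, {"translation": [-0.36, 0, 0.01], "dr": [0, 0, 0]}, {"translation": [-0.36, 0, 0.01], "dr": [0, 0, 0]}, {"translation": [-0.36, 0, 0.01], "dr": [0, 0, 0]}]'

```text
time_s: 30.6
ee_pos: [0.6131, 0.0989, 0.1002]
orientation: [[-0.994, 0.109, -0.0], [0.109, 0.994, -0.0], [0.0, -0.0, -1.0]]
wrist_force: [-0.3, -0.2, -2.6]
finger_gap: 0.132
grasp_force: 58.9
```

Emit:
carry_out --motion '[{"translation": [-0.2, 0, 0.03], "dr": [0, 0, 0]}, {"translation": [-0.2, 0, 0.03], "dr": [0, 0, 0]}, {"translation": [-0.1, 0, 0], "dr": [0, 0, 0]}, {"translation": [-0.1, 0, 0], "dr": [0, 0, 0]}, {"translation": [-0.1, 0, 0], "dr": [0, 0, 0]}]'

```text
time_s: 31.02
ee_pos: [0.6296, 0.0971, 0.0988]
orientation: [[-0.994, 0.109, -0.0], [0.109, 0.994, -0.0], [0.0, -0.0, -1.0]]
wrist_force: [-0.5, 0.9, -1.9]
finger_gap: 0.132
grasp_force: 58.9
```

Emit:
carry_out --motion '[{"translation": [-0.06, 0, 0], "dr": [0, 0, 0]}, {"translation": [-0.06, 0, 0], "dr": [0, 0, 0]}, {"translation": [-0.06, 0, 0], "dr": [0, 0, 0]}]'

```text
time_s: 31.27
ee_pos: [0.634, 0.0966, 0.0989]
orientation: [[-0.994, 0.109, -0.0], [0.109, 0.994, -0.0], [0.0, -0.0, -1.0]]
wrist_force: [-0.7, 0.3, -1.3]
finger_gap: 0.128
grasp_force: 58.9
```

Emit:
carry_out --motion '[{"translation": [-0.06, 0, 0], "dr": [0, 0, 0]}, {"translation": [-0.06, 0, 0], "dr": [0, 0, 0]}, {"translation": [-0.06, 0, 0], "dr": [0, 0, 0]}]'

```text
time_s: 31.52
ee_pos: [0.6386, 0.0961, 0.0988]
orientation: [[-0.994, 0.109, -0.0], [0.109, 0.994, -0.0], [0.0, -0.0, -1.0]]
wrist_force: [0.1, -0.6, -1.4]
finger_gap: 0.13
grasp_force: 58.9
```

Emit:
carry_out --motion '[{"translation": [-0.06, 0, 0], "dr": [0, 0, 0]}, {"translation": [-0.06, 0, 0], "dr": [0, 0, 0]}]'

```text
time_s: 31.68
ee_pos: [0.6416, 0.0958, 0.0988]
orientation: [[-0.994, 0.109, -0.0], [0.109, 0.994, -0.0], [0.0, -0.0, -1.0]]
wrist_force: [-0.7, -0.1, -1.3]
finger_gap: 0.13
grasp_force: 58.9
```

Emit:
carry_out --motion '[{"translation": [-0.06, 0, 0], "dr": [0, 0, 0]}, {"translation": [-0.06, 0, 0], "dr": [0, 0, 0]}]'

```text
time_s: 31.85
ee_pos: [0.6447, 0.0954, 0.0988]
orientation: [[-0.994, 0.109, -0.0], [0.109, 0.994, -0.0], [0.0, -0.0, -1.0]]
wrist_force: [0.0, 0.3, -2.2]
finger_gap: 0.13
grasp_force: 58.9
```

Emit:
carry_out --motion '[{"translation": [-0.06, 0, 0], "dr": [0, 0, 0]}]'

```text
time_s: 31.93
ee_pos: [0.6452, 0.0953, 0.0985]
orientation: [[-0.994, 0.109, -0.002], [0.109, 0.994, 0.0], [0.002, -0.0, -1.0]]
wrist_force: [-8.5, 1.2, 0.3]
finger_gap: 0.129
grasp_force: 59.2
```

Emit:
carry_out --motion '[{"translation": [-0.06, 0, 0], "dr": [0, 0, 0]}]'

```text
time_s: 32.02
ee_pos: [0.6451, 0.0953, 0.0984]
orientation: [[-0.994, 0.109, -0.005], [0.109, 0.994, 0.0], [0.005, -0.0, -1.0]]
wrist_force: [-17.0, 3.0, 6.4]
finger_gap: 0.13
grasp_force: 60.1
```

Emit:
carry_out --motion '[{"translation": [-0.06, 0, 0], "dr": [0, 0, 0]}]'

```text
time_s: 32.1
ee_pos: [0.6451, 0.0953, 0.0984]
orientation: [[-0.994, 0.109, -0.008], [0.109, 0.994, 0.001], [0.008, -0.0, -1.0]]
wrist_force: [-22.7, 3.9, 10.1]
finger_gap: 0.13
grasp_force: 60.6
```

Emit:
carry_out --motion '[{"translation": [0.12, 0, 0.03], "dr": [0, 0, 0]}, {"translation": [0, 0, 0], "dr": [0, 0, 0]}]'

```text
time_s: 32.27
ee_pos: [0.6451, 0.0954, 0.0979]
orientation: [[-0.994, 0.109, -0.001], [0.109, 0.994, -0.0], [0.001, -0.0, -1.0]]
wrist_force: [-3.7, 0.9, -0.9]
finger_gap: 0.132
grasp_force: 59.0
```

Emit:
carry_out --motion '[{"translation": [0, 0, 0], "dr": [0, 0, 0]}, {"translation": [0, 0, 0], "dr": [0, 0, 0]}, {"translation": [0, 0, 0], "dr": [0, 0, 0]}, {"translation": [0, 0, 0], "dr": [0, 0, 0]}]' --hand 0.35

```text
time_s: 32.6
ee_pos: [0.6466, 0.0953, 0.0983]
orientation: [[-0.994, 0.109, 0.001], [0.109, 0.994, 0.0], [-0.001, 0.0, -1.0]]
wrist_force: [-0.5, 0.2, -0.6]
finger_gap: 0.349
grasp_force: 0.0
```

Emit:
carry_out --motion '[{"translation": [0, 0, -0.3], "dr": [0, 0, 0]}, {"translation": [0, 0, -0.6], "dr": [0, 0, 0]}, {"translation": [0, 0, -0.8], "dr": [0, 0, 0]}, {"translation": [0, 0, -1], "dr": [0, 0, 0]}, {"translation": [0, 0, -1], "dr": [0, 0, 0]}]'

```text
time_s: 33.02
ee_pos: [0.6458, 0.0952, 0.1919]
orientation: [[-0.994, 0.109, -0.0], [0.109, 0.994, -0.0], [0.0, -0.0, -1.0]]
wrist_force: [-0.3, 0.3, 0.9]
finger_gap: 0.349
grasp_force: 0.0
```

Emit:
carry_out --motion '[{"translation": [0, 0, -1], "dr": [0, 0, 0]}, {"translation": [0, 0, -1], "dr": [0, 0, 0]}, {"translation": [0, 0, -0.4], "dr": [0, 0, 0]}, {"translation": [0, 0, 0], "dr": [0, 0, 0]}]'

```text
time_s: 33.35
ee_pos: [0.6473, 0.0954, 0.2536]
orientation: [[-0.994, 0.109, 0.005], [0.109, 0.994, 0.001], [-0.005, 0.001, -1.0]]
wrist_force: [0.4, -0.3, 0.1]
finger_gap: 0.352
grasp_force: 0.0
```

```bash
python3 - <<'E'
from h import *
im=grab('wrist','w9'); st()
a=np.array([.994,-.1092]); 
for m in ([.6003,.0205],[.609,.1]):
    P=proj(im,[[*(np.array(m)+.010*a),.130],[*(np.array(m)+.05*a),.130]]); print(P.round(1))
c=im['color'].astype(int)
m=((c[:,:,0]<120)&(c[:,:,0]>c[:,:,2]+18)&(c[:,:,1]<.7*c[:,:,0])).astype(np.uint8); m[260:]=0
m=cv2.morphologyEx(m,cv2.MORPH_OPEN,np.ones((3,3),np.uint8))
n,l,t,_=cv2.connectedComponentsWithStats(m); print(t[1:][t[1:,4]>80].tolist())
E
```

```text
{'time_s': 33.4, 'ee_pos': [0.647, 0.095, 0.251], 'orientation': [[-0.994, 0.109, 0.002], [0.109, 0.994, 0.0], [-0.002, 0.0, -1.0]], 'qpos': [8.391, 26.541, 21.455, 84.79, -0.007, 14.657], 'wrist_force': [0.032, -0.316, -0.493], 'finger_gap': 0.347, 'grasp_force': 0.0}
[[232.8 156. ]
 [236.6 199. ]]
[[323.2 155.9]
 [323.2 199. ]]
[[5, 0, 161, 198, 15921], [416, 0, 26, 83, 1140], [575, 18, 65, 94, 4691], [452, 101, 91, 94, 2711], [177, 126, 17, 9, 98], [227, 142, 37, 69, 1756], [316, 142, 13, 69, 843], [388, 178, 34, 61, 943], [625, 191, 15, 9, 88], [572, 209, 37, 51, 1420], [87, 240, 19, 9, 90], [236, 245, 28, 12, 255], [317, 246, 12, 12, 135]]
```

Emit:
carry_out --motion '[{"translation": [0.58, -0.625, 0], "dr": [0, 0, 0]}, {"translation": [0.58, -0.625, 0], "dr": [0, 0, 0]}, {"translation": [0.58, -0.625, 0], "dr": [0, 0, 0]}, {"translation": [0.58, -0.625, 0], "dr": [0, 0, 0]}, {"translation": [0.58, -0.625, 0], "dr": [0, 0, 0]}]' --hand 0.4

```text
time_s: 33.82
ee_pos: [0.5638, 0.025, 0.2483]
orientation: [[-0.994, 0.109, -0.003], [0.109, 0.994, -0.0], [0.003, -0.001, -1.0]]
wrist_force: [0.4, -0.0, -0.4]
finger_gap: 0.402
grasp_force: 0.0
```

Emit:
carry_out --motion '[{"translation": [0.58, -0.625, 0], "dr": [0, 0, 0]}, {"translation": [0.58, -0.625, 0], "dr": [0, 0, 0]}, {"translation": [0.58, -0.625, 0], "dr": [0, 0, 0]}, {"translation": [0.58, -0.625, 0], "dr": [0, 0, 0]}, {"translation": [0.58, -0.625, 0], "dr": [0, 0, 0]}]'

```text
time_s: 34.23
ee_pos: [0.4831, -0.0447, 0.2486]
orientation: [[-0.994, 0.109, -0.003], [0.109, 0.994, 0.0], [0.003, -0.0, -1.0]]
wrist_force: [0.7, 0.4, 0.0]
finger_gap: 0.398
grasp_force: 0.0
```

Emit:
carry_out --motion '[{"translation": [0.58, -0.625, 0], "dr": [0, 0, 0]}, {"translation": [0.58, -0.625, 0], "dr": [0, 0, 0]}, {"translation": [0.58, -0.625, 0], "dr": [0, 0, 0]}, {"translation": [0.58, -0.625, 0], "dr": [0, 0, 0]}, {"translation": [0, 0, 0], "dr": [0, 0, -0.0366]}]'

```text
time_s: 34.65
ee_pos: [0.417, -0.1012, 0.2489]
orientation: [[-1.0, -0.002, -0.004], [-0.002, 1.0, -0.0], [0.004, -0.0, -1.0]]
wrist_force: [0.4, 0.2, 1.2]
finger_gap: 0.401
grasp_force: 0.0
```

Emit:
carry_out --motion '[{"translation": [0, 0, 0], "dr": [0, 0, -0.0366]}, {"translation": [0, 0, 0], "dr": [0, 0, -0.0366]}, {"translation": [0, 0, 0], "dr": [0, 0, -0.0366]}, {"translation": [0, 0, 0], "dr": [0, 0, -0.0366]}, {"translation": [0, 0, 0], "dr": [0, 0, -0.0366]}]'

```text
time_s: 35.07
ee_pos: [0.4194, -0.0998, 0.2487]
orientation: [[-0.833, -0.553, -0.003], [-0.553, 0.833, 0.001], [0.002, 0.002, -1.0]]
wrist_force: [0.6, 0.1, 0.5]
finger_gap: 0.397
grasp_force: 0.0
```

Emit:
carry_out --motion '[{"translation": [0, 0, 0], "dr": [0, 0, -0.0366]}, {"translation": [0, 0, 0], "dr": [0, 0, -0.0366]}, {"translation": [0, 0, 0], "dr": [0, 0, -0.0366]}, {"translation": [0, 0, 0], "dr": [0, 0, -0.0366]}, {"translation": [0, 0, 0], "dr": [0, 0, -0.0366]}]'

```text
time_s: 35.48
ee_pos: [0.4195, -0.0998, 0.2487]
orientation: [[-0.398, -0.917, -0.003], [-0.917, 0.398, 0.001], [0.001, 0.003, -1.0]]
wrist_force: [-0.8, 0.0, 0.0]
finger_gap: 0.401
grasp_force: 0.0
```

Emit:
carry_out --motion '[{"translation": [0, 0, 0], "dr": [0, 0, -0.0366]}, {"translation": [0, 0, 0], "dr": [0, 0, -0.0366]}, {"translation": [0, 0, 0], "dr": [0, 0, -0.0366]}, {"translation": [0, 0, 0], "dr": [0, 0, -0.0366]}, {"translation": [0, 0, 0], "dr": [0, 0, -0.0366]}]'

```text
time_s: 35.9
ee_pos: [0.4194, -0.0998, 0.2487]
orientation: [[0.165, -0.986, -0.003], [-0.986, -0.165, 0.001], [-0.001, 0.003, -1.0]]
wrist_force: [0.6, 0.3, 0.0]
finger_gap: 0.395
grasp_force: 0.0
```

Emit:
carry_out --motion '[{"translation": [0, 0, 0], "dr": [0, 0, 0]}, {"translation": [0, 0, 0], "dr": [0, 0, 0]}]'

```text
time_s: 36.07
ee_pos: [0.4197, -0.0998, 0.2493]
orientation: [[0.155, -0.988, -0.002], [-0.988, -0.155, 0.0], [-0.001, 0.002, -1.0]]
wrist_force: [0.5, 0.1, 0.3]
finger_gap: 0.4
grasp_force: 0.0
```

Emit:
carry_out --motion '[{"translation": [0, 0, 0.9], "dr": [0, 0, 0]}, {"translation": [0, 0, 0.9], "dr": [0, 0, 0]}, {"translation": [0, 0, 0.9], "dr": [0, 0, 0]}, {"translation": [0, 0, 0.9], "dr": [0, 0, 0]}, {"translation": [0, 0, 0.9], "dr": [0, 0, 0]}]'

```text
time_s: 36.48
ee_pos: [0.4198, -0.0999, 0.1365]
orientation: [[0.155, -0.988, -0.001], [-0.988, -0.155, 0.0], [-0.0, 0.001, -1.0]]
wrist_force: [-0.1, -0.3, 0.4]
finger_gap: 0.398
grasp_force: 0.0
```

Emit:
carry_out --motion '[{"translation": [0, 0, 0.9], "dr": [0, 0, 0]}, {"translation": [0, 0, 0], "dr": [0, 0, 0]}]'

```text
time_s: 36.65
ee_pos: [0.4174, -0.0993, 0.1117]
orientation: [[0.155, -0.988, -0.007], [-0.988, -0.155, 0.001], [-0.002, 0.006, -1.0]]
wrist_force: [-0.6, 0.5, -0.3]
finger_gap: 0.397
grasp_force: 0.0
```

Emit:
carry_out --motion '[{"translation": [0, 0, 0], "dr": [0, 0, 0]}, {"translation": [0, 0, 0], "dr": [0, 0, 0]}, {"translation": [0, 0, 0], "dr": [0, 0, 0]}, {"translation": [0, 0, 0], "dr": [0, 0, 0]}, {"translation": [0, 0, 0], "dr": [0, 0, 0]}]' --hand 0

```text
time_s: 37.07
ee_pos: [0.4174, -0.1006, 0.1159]
orientation: [[0.157, -0.988, -0.005], [-0.988, -0.157, -0.002], [0.001, 0.005, -1.0]]
wrist_force: [-12.9, -4.9, -0.8]
finger_gap: 0.119
grasp_force: 58.4
```

Emit:
carry_out --motion '[{"translation": [0, 0, 0], "dr": [0, 0, 0]}, {"translation": [0, 0, 0], "dr": [0, 0, 0]}, {"translation": [0, 0, 0], "dr": [0, 0, 0]}]'

```text
time_s: 37.32
ee_pos: [0.4174, -0.1006, 0.1159]
orientation: [[0.157, -0.988, -0.005], [-0.988, -0.157, -0.002], [0.001, 0.005, -1.0]]
wrist_force: [-11.9, -5.5, -1.4]
finger_gap: 0.122
grasp_force: 58.4
```

Emit:
carry_out --motion '[{"translation": [-0.36, 0.0815, 0], "dr": [0, 0, 0.0167]}, {"translation": [-0.36, 0.0815, 0], "dr": [0, 0, 0.0167]}, {"translation": [-0.36, 0.0815, 0], "dr": [0, 0, 0.0167]}, {"translation": [-0.36, 0.0815, 0], "dr": [0, 0, 0.0167]}, {"translation": [-0.36, 0.0815, 0], "dr": [0, 0, 0.0167]}]'

```text
time_s: 37.73
ee_pos: [0.4055, -0.0556, 0.1159]
orientation: [[-0.107, -0.994, -0.003], [-0.994, 0.107, -0.001], [0.001, 0.003, -1.0]]
wrist_force: [-5.3, -1.8, -6.1]
finger_gap: 0.118
grasp_force: 58.4
```

Emit:
carry_out --motion '[{"translation": [-0.36, 0.0815, 0], "dr": [0, 0, 0.0167]}, {"translation": [-0.36, 0.0815, 0], "dr": [0, 0, 0.0167]}, {"translation": [-0.36, 0.0815, 0], "dr": [0, 0, 0.0167]}, {"translation": [-0.36, 0.0815, 0], "dr": [0, 0, 0.0167]}, {"translation": [-0.36, 0.0815, 0], "dr": [0, 0, 0.0167]}]'

```text
time_s: 38.15
ee_pos: [0.4058, -0.0094, 0.1159]
orientation: [[-0.361, -0.933, -0.002], [-0.933, 0.361, -0.0], [0.001, 0.002, -1.0]]
wrist_force: [-1.8, -1.2, -10.6]
finger_gap: 0.12
grasp_force: 58.4
```

Emit:
carry_out --motion '[{"translation": [-0.36, 0.0815, 0], "dr": [0, 0, 0.0167]}, {"translation": [-0.36, 0.0815, 0], "dr": [0, 0, 0.0167]}, {"translation": [-0.36, 0.0815, 0], "dr": [0, 0, 0.0167]}, {"translation": [-0.36, 0.0815, 0], "dr": [0, 0, 0.0167]}, {"translation": [-0.36, 0.0815, 0], "dr": [0, 0, 0.0167]}]'

```text
time_s: 38.57
ee_pos: [0.4181, 0.0351, 0.116]
orientation: [[-0.59, -0.807, -0.0], [-0.807, 0.59, -0.0], [0.001, 0.0, -1.0]]
wrist_force: [2.8, -1.0, -14.2]
finger_gap: 0.121
grasp_force: 58.4
```

Emit:
carry_out --motion '[{"translation": [-0.36, 0.0815, 0], "dr": [0, 0, 0.0167]}, {"translation": [-0.36, 0.0815, 0], "dr": [0, 0, 0.0167]}, {"translation": [-0.36, 0.0815, 0], "dr": [0, 0, 0.0167]}, {"translation": [-0.36, 0.0815, 0], "dr": [0, 0, 0.0167]}, {"translation": [-0.36, 0.0815, 0], "dr": [0, 0, 0.0167]}]'

```text
time_s: 38.98
ee_pos: [0.4415, 0.0749, 0.116]
orientation: [[-0.78, -0.626, 0.001], [-0.626, 0.78, -0.002], [0.0, -0.002, -1.0]]
wrist_force: [6.0, -6.6, -15.7]
finger_gap: 0.117
grasp_force: 58.6
```

Emit:
carry_out --motion '[{"translation": [-0.36, 0.06, 0.01], "dr": [0, 0, 0.0167]}, {"translation": [-0.36, 0.06, 0.01], "dr": [0, 0, 0.0167]}, {"translation": [-0.36, 0.06, 0.01], "dr": [0, 0, 0.0167]}, {"translation": [-0.36, 0.06, 0.01], "dr": [0, 0, 0.0167]}, {"translation": [-0.36, 0.06, 0.01], "dr": [0, 0, 0.0167]}]'

```text
time_s: 39.4
ee_pos: [0.4744, 0.107, 0.1158]
orientation: [[-0.915, -0.403, 0.0], [-0.403, 0.915, 0.002], [-0.001, 0.002, -1.0]]
wrist_force: [-5.2, 5.4, 5.2]
finger_gap: 0.121
grasp_force: 60.9
```

Emit:
carry_out --motion '[{"translation": [-0.36, 0.075, 0], "dr": [0, 0, 0.0167]}, {"translation": [-0.36, 0.075, 0], "dr": [0, 0, 0.0167]}, {"translation": [-0.36, 0.075, 0], "dr": [0, 0, 0.0167]}, {"translation": [-0.36, 0.075, 0], "dr": [0, 0, 0.0167]}, {"translation": [-0.36, 0.075, 0], "dr": [0, 0, 0.0167]}]'

```text
time_s: 39.82
ee_pos: [0.5147, 0.1296, 0.1159]
orientation: [[-0.988, -0.152, 0.001], [-0.152, 0.988, 0.002], [-0.001, 0.002, -1.0]]
wrist_force: [-1.0, 1.9, 0.2]
finger_gap: 0.122
grasp_force: 60.3
```

Emit:
carry_out --motion '[{"translation": [-0.36, 0.08, 0], "dr": [0, 0, 0.0167]}, {"translation": [-0.36, 0.08, 0], "dr": [0, 0, 0.0167]}, {"translation": [-0.36, 0.08, 0], "dr": [0, 0, 0.0167]}, {"translation": [-0.24, 0.053, 0], "dr": [0, 0, 0.011]}]'

```text
time_s: 40.15
ee_pos: [0.5476, 0.1392, 0.1159]
orientation: [[-0.999, 0.04, 0.002], [0.04, 0.999, 0.001], [-0.002, 0.001, -1.0]]
wrist_force: [-1.5, 0.2, 0.4]
finger_gap: 0.122
grasp_force: 60.2
```

Emit:
carry_out --motion '[{"translation": [-0.12, 0.027, 0], "dr": [0, 0, 0.0055]}, {"translation": [-0.12, 0.027, 0], "dr": [0, 0, 0.0055]}]'

```text
time_s: 40.32
ee_pos: [0.5534, 0.1401, 0.1159]
orientation: [[-0.997, 0.071, 0.002], [0.071, 0.997, 0.001], [-0.002, 0.001, -1.0]]
wrist_force: [-1.9, 1.1, 6.4]
finger_gap: 0.121
grasp_force: 60.9
```

Emit:
carry_out --motion '[{"translation": [-0.08, 0.018, 0], "dr": [0, 0, 0.004]}, {"translation": [0, 0, 0], "dr": [0, 0, 0]}]'

```text
time_s: 40.48
ee_pos: [0.5552, 0.1404, 0.1158]
orientation: [[-0.996, 0.084, 0.002], [0.084, 0.996, 0.001], [-0.002, 0.001, -1.0]]
wrist_force: [-0.0, 1.4, 5.0]
finger_gap: 0.113
grasp_force: 61.0
```

Emit:
carry_out --motion '[{"translation": [-0.08, 0.015, 0], "dr": [0, 0, 0.003]}, {"translation": [0, 0, 0], "dr": [0, 0, 0]}]'

```text
time_s: 40.65
ee_pos: [0.5553, 0.1404, 0.1158]
orientation: [[-0.996, 0.092, -0.001], [0.092, 0.996, 0.001], [0.001, 0.001, -1.0]]
wrist_force: [-8.5, 1.5, 11.1]
finger_gap: 0.117
grasp_force: 61.7
```

Emit:
carry_out --motion '[{"translation": [-0.08, 0.01, 0], "dr": [0, 0, 0.002]}, {"translation": [0, 0, 0], "dr": [0, 0, 0]}]'

```text
time_s: 40.82
ee_pos: [0.5553, 0.1404, 0.1158]
orientation: [[-0.995, 0.098, -0.005], [0.098, 0.995, 0.001], [0.005, 0.0, -1.0]]
wrist_force: [-16.3, 2.3, 16.6]
finger_gap: 0.117
grasp_force: 62.3
```

Emit:
carry_out --motion '[{"translation": [0.06, 0, 0], "dr": [0, 0, 0]}, {"translation": [0, 0, 0], "dr": [0, 0, 0]}, {"translation": [0, 0, 0], "dr": [0, 0, 0]}, {"translation": [0, 0, 0], "dr": [0, 0, 0]}, {"translation": [0, 0, 0], "dr": [0, 0, 0]}]' --hand 0.4

```text
time_s: 41.23
ee_pos: [0.5572, 0.1403, 0.1144]
orientation: [[-0.995, 0.098, 0.0], [0.098, 0.995, -0.0], [-0.0, -0.0, -1.0]]
wrist_force: [-0.6, -1.2, -0.0]
finger_gap: 0.396
grasp_force: 0.0
```

Emit:
carry_out --motion '[{"translation": [0, 0, -0.4], "dr": [0, 0, 0]}, {"translation": [0, 0, -0.9], "dr": [0, 0, 0]}, {"translation": [0, 0, -1], "dr": [0, 0, 0]}, {"translation": [0, 0, -1], "dr": [0, 0, 0]}, {"translation": [0, 0, -1], "dr": [0, 0, 0]}]'

```text
time_s: 41.65
ee_pos: [0.5569, 0.1403, 0.2237]
orientation: [[-0.995, 0.098, 0.0], [0.098, 0.995, -0.0], [-0.0, -0.0, -1.0]]
wrist_force: [0.8, -0.8, 0.0]
finger_gap: 0.407
grasp_force: 0.0
```

Emit:
carry_out --motion '[{"translation": [0, 0, -1], "dr": [0, 0, 0]}, {"translation": [0, 0, -1], "dr": [0, 0, 0]}, {"translation": [0, 0, -1], "dr": [0, 0, 0]}, {"translation": [0, 0, 0], "dr": [0, 0, -0.033]}, {"translation": [0, 0, 0], "dr": [0, 0, 0]}]'

```text
time_s: 42.07
ee_pos: [0.5577, 0.1405, 0.299]
orientation: [[-1.0, -0.01, 0.003], [-0.01, 1.0, 0.001], [-0.003, 0.001, -1.0]]
wrist_force: [-0.7, -0.7, 0.3]
finger_gap: 0.401
grasp_force: 0.0
```

Emit:
carry_out --motion '[{"translation": [0.01, -0.85, 0], "dr": [0, 0, 0]}, {"translation": [0.01, -0.85, 0], "dr": [0, 0, 0]}, {"translation": [0.01, -0.85, 0], "dr": [0, 0, 0]}, {"translation": [0.01, -0.85, 0], "dr": [0, 0, 0]}, {"translation": [0.01, -0.85, 0], "dr": [0, 0, 0]}]' --hand 1

```text
time_s: 42.48
ee_pos: [0.5558, 0.0332, 0.2963]
orientation: [[-1.0, -0.003, -0.001], [-0.003, 1.0, -0.0], [0.001, -0.0, -1.0]]
wrist_force: [-0.0, -0.2, -0.1]
finger_gap: 0.998
grasp_force: 0.0
```

Emit:
carry_out --motion '[{"translation": [0.01, -0.85, 0], "dr": [0, 0, 0]}, {"translation": [0.01, -0.85, 0], "dr": [0, 0, 0]}, {"translation": [0.01, -0.85, 0], "dr": [0, 0, 0]}, {"translation": [0.01, -0.85, 0], "dr": [0, 0, 0]}, {"translation": [0.01, -0.85, 0], "dr": [0, 0, 0]}]'

```text
time_s: 42.9
ee_pos: [0.5551, -0.0732, 0.2963]
orientation: [[-1.0, -0.002, -0.001], [-0.002, 1.0, 0.0], [0.001, 0.0, -1.0]]
wrist_force: [-0.1, -0.3, -0.3]
finger_gap: 1.002
grasp_force: 0.0
```

Emit:
carry_out --motion '[{"translation": [0.01, -0.85, 0], "dr": [0, 0, 0]}, {"translation": [0.01, -0.85, 0], "dr": [0, 0, 0]}, {"translation": [0.01, -0.85, 0], "dr": [0, 0, 0]}, {"translation": [0.01, -0.85, 0], "dr": [0, 0, 0]}, {"translation": [0.01, -0.85, 0], "dr": [0, 0, 0]}]'

```text
time_s: 43.32
ee_pos: [0.5544, -0.1793, 0.2962]
orientation: [[-1.0, -0.002, -0.001], [-0.002, 1.0, 0.0], [0.001, 0.0, -1.0]]
wrist_force: [1.1, 0.1, 0.1]
finger_gap: 0.999
grasp_force: 0.0
```

Emit:
carry_out --motion '[{"translation": [0.01, -0.85, 0], "dr": [0, 0, 0]}, {"translation": [0.01, -0.85, 0], "dr": [0, 0, 0]}, {"translation": [0.01, -0.85, 0], "dr": [0, 0, 0]}, {"translation": [0.01, -0.85, 0], "dr": [0, 0, 0]}, {"translation": [0.01, -0.85, 0], "dr": [0, 0, 0]}]'

```text
time_s: 43.73
ee_pos: [0.5537, -0.2856, 0.2962]
orientation: [[-1.0, -0.002, -0.001], [-0.002, 1.0, 0.001], [0.001, 0.001, -1.0]]
wrist_force: [1.2, -0.1, 0.1]
finger_gap: 0.998
grasp_force: 0.0
```

Emit:
carry_out --motion '[{"translation": [0.01, -0.85, 0], "dr": [0, 0, 0]}, {"translation": [0.01, -0.85, 0], "dr": [0, 0, 0]}, {"translation": [0, 0, 0], "dr": [0, 0, 0]}, {"translation": [0, 0, 0], "dr": [0, 0, 0]}]'

```text
time_s: 44.07
ee_pos: [0.5534, -0.328, 0.2957]
orientation: [[-1.0, -0.001, -0.002], [-0.001, 1.0, 0.001], [0.002, 0.001, -1.0]]
wrist_force: [0.0, 0.7, 0.5]
finger_gap: 0.997
grasp_force: 0.0
```

```bash
python3 - <<'E'
from h import *
im=grab('wrist','w10'); st()
P=proj(im,[[.4255,-.4,.065],[.555,-.3865,.065],[.602,-.2535,.065],[.4465,-.268,.071]]); print(P.round(1).tolist())
grab('side','d10'); grab('scene','s10')
# door: compare side
d=np.abs(load('d10')['color'].astype(int)-load('side0')['color'].astype(int)).max(2)
E
```

```text
{'time_s': 44.117, 'ee_pos': [0.554, -0.327, 0.296], 'orientation': [[-1.0, -0.003, -0.001], [-0.003, 1.0, 0.001], [0.001, 0.001, -1.0]], 'qpos': [-30.583, 25.664, 26.479, 90.908, 0.008, -30.735], 'wrist_force': [-0.054, -0.925, -0.303], 'finger_gap': 0.999, 'grasp_force': 0.0}
[[259.3, 54.2], [276.0, 166.8], [380.0, 202.6], [375.7, 73.6]]
```

View pics/w10.png

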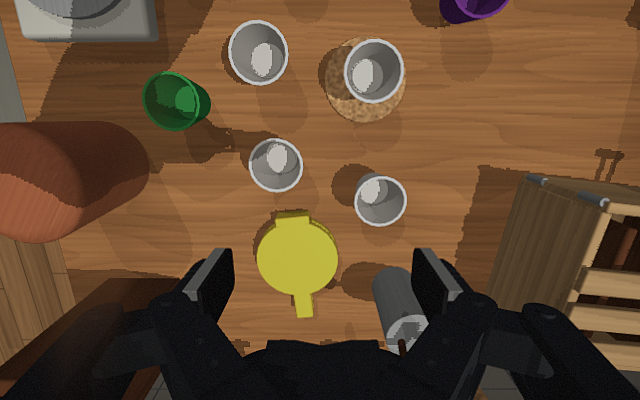

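Wrist view rims: A (259,52), B (276,165), C (380,201), base cup on cork (374,71). These are all white and within 2 px of prediction. The green one (171,100) and the purple one at the top are decoys. I'll refine the rims.

```bash
cat >> h.py <<'E'
def rim(im,guess,z,r=.0345):
    c=im['color']; hsv=cv2.cvtColor(c,cv2.COLOR_RGB2HSV)
    u=proj(im,[[*guess,z]])[0]; best=[]
    # outermost rim edge: along rays from centre, the last bright low-sat pixel
    for t in np.linspace(0,2*np.pi,90,endpoint=False):
        ps=[proj(im,[[guess[0]+q*np.cos(t),guess[1]+q*np.sin(t),z]])[0] for q in np.arange(.024,.046,.0008)]
        v=[]
        for p in ps:
            x,y=np.round(p).astype(int)
            v.append(0<=x<640 and 0<=y<400 and hsv[y,x,1]<45 and hsv[y,x,2]>165)
        k=np.where(v)[0]
        if len(k) and k[-1]<len(v)-1: best.append(onz(im,ps[k[-1]],z)[:2])
    P=np.array(best)
    from scipy.optimize import least_squares
    f=least_squares(lambda q:np.hypot(P[:,0]-q[0],P[:,1]-q[1])-q[2],[*guess,r],loss='soft_l1',f_scale=.001)
    return f.x.round(4),len(P),np.abs(f.fun).mean().round(5)
E
python3 - <<'E'
from h import *
im=load('w10')
for n,g,z in [('A',(.423,-.4),.065),('B',(.553,-.3865),.065),('C',(.600,-.2535),.065),('base',(.444,-.268),.071)]: 
    print(n,rim(im,g,z)); print('  s',rim(load('s10'),g,z),' d',rim(load('d10'),g,z))
print('green',onz(im,(171,100),.065)[:2])
E
```

```text
A (array([ 0.4243, -0.4015,  0.0335]), 90, np.float64(0.00033))
  s (array([ 0.4253, -0.3983,  0.036 ]), 82, np.float64(0.00217))  d (array([ 0.4254, -0.4024,  0.0351]), 90, np.float64(0.00096))
B (array([ 0.5536, -0.387 ,  0.0335]), 75, np.float64(0.00032))
  s (array([ 0.556 , -0.383 ,  0.0348]), 77, np.float64(0.00164))  d (array([ 0.5547, -0.388 ,  0.0346]), 90, np.float64(0.00093))
C (array([ 0.6003, -0.2532,  0.0336]), 90, np.float64(0.0004))
  s (array([ 0.6014, -0.2502,  0.0349]), 78, np.float64(0.00143))  d (array([ 0.6014, -0.2549,  0.0348]), 90, np.float64(0.00125))
base (array([ 0.4441, -0.2706,  0.0335]), 90, np.float64(0.00033))
  s (array([ 0.4446, -0.2684,  0.0353]), 80, np.float64(0.00248))  d (array([ 0.4452, -0.2723,  0.0346]), 90, np.float64(0.0012))
green [ 0.47499615 -0.50730894]
```

Emit:
carry_out --motion '[{"translation": [-0.468, 0.743, 0], "dr": [0, 0, 0]}, {"translation": [-0.468, 0.743, 0], "dr": [0, 0, 0]}, {"translation": [-0.468, 0.743, 0], "dr": [0, 0, 0]}, {"translation": [-0.468, 0.743, 0], "dr": [0, 0, 0]}, {"translation": [0, 0, 0], "dr": [0, 0, 0]}]'

```text
time_s: 44.63
ee_pos: [0.602, -0.2484, 0.2969]
orientation: [[-1.0, -0.009, 0.0], [-0.009, 1.0, 0.001], [-0.0, 0.001, -1.0]]
wrist_force: [0.5, -0.8, 0.5]
finger_gap: 1.005
grasp_force: 0.0
```

Emit:
carry_out --motion '[{"translation": [0, 0, 0.97], "dr": [0, 0, 0]}, {"translation": [0, 0, 0.97], "dr": [0, 0, 0]}, {"translation": [0, 0, 0.97], "dr": [0, 0, 0]}, {"translation": [0, 0, 0.97], "dr": [0, 0, 0]}, {"translation": [0, 0, 0.97], "dr": [0, 0, 0]}]'

```text
time_s: 45.05
ee_pos: [0.6, -0.2519, 0.1749]
orientation: [[-1.0, -0.006, 0.0], [-0.006, 1.0, -0.0], [-0.0, -0.0, -1.0]]
wrist_force: [0.2, -0.6, -1.1]
finger_gap: 0.998
grasp_force: 0.0
```

Emit:
carry_out --motion '[{"translation": [0, 0, 0.9], "dr": [0, 0, 0]}, {"translation": [0, 0, 0.6], "dr": [0, 0, 0]}, {"translation": [0, 0, 0], "dr": [0, 0, 0]}, {"translation": [0, 0, 0], "dr": [0, 0, 0]}, {"translation": [0, 0, 0], "dr": [0, 0, 0]}]'

```text
time_s: 45.47
ee_pos: [0.6008, -0.2526, 0.1395]
orientation: [[-1.0, -0.005, 0.001], [-0.005, 1.0, -0.001], [-0.001, -0.001, -1.0]]
wrist_force: [0.6, -0.5, 1.1]
finger_gap: 1.001
grasp_force: 0.0
```

```bash
python3 - <<'E'
from h import *
st(); im=grab('wrist','w11')
print(rim(im,(.6003,-.2532),.065))
E
```

```text
{'time_s': 45.467, 'ee_pos': [0.601, -0.253, 0.139], 'orientation': [[-1.0, -0.005, 0.001], [-0.005, 1.0, -0.001], [-0.001, -0.001, -1.0]], 'qpos': [-22.796, 28.244, 7.904, 69.572, -0.006, -23.111], 'wrist_force': [0.646, -0.542, 1.053], 'finger_gap': 1.001, 'grasp_force': 0.0}
(array([ 0.6003, -0.2533,  0.0336]), 75, np.float64(0.00017))
```

Emit:
carry_out --motion '[{"translation": [0, 0, 0.9], "dr": [0, 0, 0]}, {"translation": [0, 0, 0.9], "dr": [0, 0, 0]}, {"translation": [0, 0, 0.9], "dr": [0, 0, 0]}, {"translation": [0, 0, 0.9], "dr": [0, 0, 0]}, {"translation": [0, 0, 0.45], "dr": [0, 0, 0]}]'

```text
time_s: 45.93
ee_pos: [0.6, -0.2524, 0.0356]
orientation: [[-1.0, -0.005, -0.001], [-0.005, 1.0, 0.0], [0.001, 0.0, -1.0]]
wrist_force: [-0.2, 0.2, -1.2]
finger_gap: 1.001
grasp_force: 0.0
```

Emit:
carry_out --motion '[{"translation": [0, 0, 0.25], "dr": [0, 0, 0]}, {"translation": [0, 0, 0.2], "dr": [0, 0, 0]}, {"translation": [0, 0, 0], "dr": [0, 0, 0]}]'

```text
time_s: 46.18
ee_pos: [0.6007, -0.2527, 0.0258]
orientation: [[-1.0, -0.005, 0.0], [-0.005, 1.0, -0.0], [-0.0, -0.0, -1.0]]
wrist_force: [0.0, 0.0, 0.6]
finger_gap: 0.999
grasp_force: 0.0
```

Emit:
carry_out --motion '[{"translation": [0, 0, 0], "dr": [0, 0, 0]}, {"translation": [0, 0, 0], "dr": [0, 0, 0]}, {"translation": [0, 0, 0], "dr": [0, 0, 0]}, {"translation": [0, 0, 0], "dr": [0, 0, 0]}, {"translation": [0, 0, 0], "dr": [0, 0, 0]}]' --hand 0

```text
time_s: 46.6
ee_pos: [0.6012, -0.2529, 0.0277]
orientation: [[-1.0, -0.005, 0.002], [-0.005, 1.0, -0.001], [-0.002, -0.001, -1.0]]
wrist_force: [-1.3, 1.7, 7.5]
finger_gap: 0.779
grasp_force: 64.9
```

Emit:
carry_out --motion '[{"translation": [0, 0, 0], "dr": [0, 0, 0]}, {"translation": [0, 0, 0], "dr": [0, 0, 0]}]'

```text
time_s: 46.77
ee_pos: [0.6012, -0.2529, 0.0277]
orientation: [[-1.0, -0.005, 0.003], [-0.005, 1.0, -0.001], [-0.003, -0.001, -1.0]]
wrist_force: [-2.4, 1.8, 7.4]
finger_gap: 0.781
grasp_force: 64.9
```

Emit:
carry_out --motion '[{"translation": [0, 0, -0.3], "dr": [0, 0, 0]}, {"translation": [0, 0, -0.7], "dr": [0, 0, 0]}, {"translation": [0, 0, -1], "dr": [0, 0, 0]}, {"translation": [0, 0, -1], "dr": [0, 0, 0]}, {"translation": [0, 0, -1], "dr": [0, 0, 0]}]'

```text
time_s: 47.18
ee_pos: [0.6003, -0.2526, 0.1276]
orientation: [[-1.0, -0.005, 0.0], [-0.005, 1.0, -0.0], [-0.0, -0.0, -1.0]]
wrist_force: [0.9, -0.1, -1.9]
finger_gap: 0.776
grasp_force: 67.3
```

Emit:
carry_out --motion '[{"translation": [0, 0, -0.8], "dr": [0, 0, 0]}, {"translation": [0, 0, -0.4], "dr": [0, 0, 0]}, {"translation": [0, 0, 0], "dr": [0, 0, 0]}, {"translation": [0.3, -0.034, 0], "dr": [0, 0, 0]}, {"translation": [0.6, -0.068, 0], "dr": [0, 0, 0]}]'

```text
time_s: 47.6
ee_pos: [0.5778, -0.2549, 0.1538]
orientation: [[-1.0, -0.006, -0.001], [-0.006, 1.0, 0.001], [0.001, 0.001, -1.0]]
wrist_force: [-0.3, 0.4, -1.6]
finger_gap: 0.778
grasp_force: 67.3
```

Emit:
carry_out --motion '[{"translation": [0.6, -0.068, 0], "dr": [0, 0, 0]}, {"translation": [0.6, -0.068, 0], "dr": [0, 0, 0]}, {"translation": [0.6, -0.068, 0], "dr": [0, 0, 0]}, {"translation": [0.6, -0.068, 0], "dr": [0, 0, 0]}, {"translation": [0.6, -0.068, 0], "dr": [0, 0, 0]}]'

```text
time_s: 48.02
ee_pos: [0.5006, -0.2637, 0.1536]
orientation: [[-1.0, -0.005, -0.003], [-0.005, 1.0, 0.001], [0.003, 0.001, -1.0]]
wrist_force: [0.6, 0.2, -0.6]
finger_gap: 0.781
grasp_force: 67.3
```

Emit:
carry_out --motion '[{"translation": [0.6, -0.068, 0], "dr": [0, 0, 0]}, {"translation": [0.6, -0.068, 0], "dr": [0, 0, 0]}, {"translation": [0.6, -0.068, 0], "dr": [0, 0, 0]}, {"translation": [0.54, -0.03, 0], "dr": [0, 0, 0]}, {"translation": [0, 0, 0], "dr": [0, 0, 0]}]'

```text
time_s: 48.43
ee_pos: [0.4407, -0.2696, 0.154]
orientation: [[-1.0, -0.004, -0.004], [-0.004, 1.0, 0.002], [0.004, 0.002, -1.0]]
wrist_force: [-0.4, 0.9, -1.4]
finger_gap: 0.779
grasp_force: 67.3
```

Emit:
carry_out --motion '[{"translation": [0, 0, 0], "dr": [0, 0, 0]}, {"translation": [0, 0, 0], "dr": [0, 0, 0]}, {"translation": [0, 0, 0], "dr": [0, 0, 0]}]'

```text
time_s: 48.68
ee_pos: [0.4448, -0.2702, 0.1551]
orientation: [[-1.0, -0.006, -0.0], [-0.006, 1.0, 0.0], [0.0, 0.0, -1.0]]
wrist_force: [0.5, -0.5, -1.2]
finger_gap: 0.782
grasp_force: 67.3
```

```bash
python3 - <<'E'
from h import *
st(); s=grab('scene','s12'); d=grab('side','d12'); p=np.array(get_obs()['ee_pos'])
z=p[2]-.0277+.065
for im in (s,d): print(rim(im,(p[0]-.0009,p[1]),z), rim(im,(.4441,-.2706),.071))
E
```

```text
{'time_s': 48.683, 'ee_pos': [0.445, -0.27, 0.155], 'orientation': [[-1.0, -0.006, -0.0], [-0.006, 1.0, 0.0], [0.0, 0.0, -1.0]], 'qpos': [-31.278, 15.364, -9.885, 64.776, 0.0, -31.599], 'wrist_force': [0.509, -0.473, -1.234], 'finger_gap': 0.782, 'grasp_force': 67.318}
(array([ 0.4587, -0.2635,  0.0245]), 29, np.float64(0.00233)) (array([ 0.4453, -0.2683,  0.0349]), 55, np.float64(0.00231))
(array([ 0.4466, -0.2732,  0.0358]), 41, np.float64(0.00085)) (array([ 0.4455, -0.271 ,  0.0345]), 88, np.float64(0.00163))
```

Emit:
carry_out --motion '[{"translation": [0, 0, 0.6], "dr": [0, 0, 0]}, {"translation": [0, 0, 0.6], "dr": [0, 0, 0]}, {"translation": [0, 0, 0.6], "dr": [0, 0, 0]}, {"translation": [0, 0, 0.6], "dr": [0, 0, 0]}, {"translation": [0, 0, 0.4], "dr": [0, 0, 0]}]'

```text
time_s: 49.2
ee_pos: [0.4444, -0.2699, 0.0841]
orientation: [[-1.0, -0.006, -0.001], [-0.006, 1.0, 0.001], [0.001, 0.001, -1.0]]
wrist_force: [-0.4, -0.3, -2.0]
finger_gap: 0.78
grasp_force: 67.3
```

Emit:
carry_out --motion '[{"translation": [0, 0, 0.1], "dr": [0, 0, 0]}, {"translation": [0, 0, 0], "dr": [0, 0, 0]}, {"translation": [0, 0, 0], "dr": [0, 0, 0]}, {"translation": [0, 0, 0], "dr": [0, 0, 0]}]'

```text
time_s: 49.53
ee_pos: [0.445, -0.2706, 0.0839]
orientation: [[-1.0, -0.005, 0.001], [-0.005, 1.0, -0.001], [-0.001, -0.001, -1.0]]
wrist_force: [0.2, -1.7, -1.7]
finger_gap: 0.781
grasp_force: 67.3
```

Emit:
carry_out --motion '[{"translation": [0, 0, 0.04], "dr": [0, 0, 0]}, {"translation": [0, 0, 0], "dr": [0, 0, 0]}, {"translation": [0, 0, 0], "dr": [0, 0, 0]}]'

```text
time_s: 49.78
ee_pos: [0.4446, -0.2705, 0.0825]
orientation: [[-1.0, -0.005, 0.001], [-0.005, 1.0, -0.0], [-0.001, -0.0, -1.0]]
wrist_force: [0.4, -0.0, -1.1]
finger_gap: 0.78
grasp_force: 67.3
```

Emit:
carry_out --motion '[{"translation": [0, 0, 0.04], "dr": [0, 0, 0]}, {"translation": [0, 0, 0.04], "dr": [0, 0, 0]}, {"translation": [0, 0, 0], "dr": [0, 0, 0]}, {"translation": [0, 0, 0], "dr": [0, 0, 0]}]'

```text
time_s: 50.12
ee_pos: [0.4444, -0.2703, 0.08]
orientation: [[-1.0, -0.005, -0.0], [-0.005, 1.0, 0.0], [0.0, 0.0, -1.0]]
wrist_force: [-0.8, 0.7, -1.8]
finger_gap: 0.782
grasp_force: 67.3
```

Emit:
carry_out --motion '[{"translation": [0, 0, 0.04], "dr": [0, 0, 0]}, {"translation": [0, 0, 0], "dr": [0, 0, 0]}, {"translation": [0, 0, 0], "dr": [0, 0, 0]}]'

```text
time_s: 50.37
ee_pos: [0.4444, -0.2703, 0.079]
orientation: [[-1.0, -0.005, -0.0], [-0.005, 1.0, -0.0], [0.0, -0.0, -1.0]]
wrist_force: [-0.1, -0.1, -2.0]
finger_gap: 0.782
grasp_force: 67.3
```

Emit:
carry_out --motion '[{"translation": [0, 0, 0.04], "dr": [0, 0, 0]}, {"translation": [0, 0, 0], "dr": [0, 0, 0]}]'

```text
time_s: 50.53
ee_pos: [0.4444, -0.2703, 0.0779]
orientation: [[-1.0, -0.005, -0.0], [-0.005, 1.0, 0.0], [0.0, 0.0, -1.0]]
wrist_force: [-0.2, 0.1, -1.8]
finger_gap: 0.782
grasp_force: 67.3
```

Emit:
carry_out --motion '[{"translation": [0, 0, 0.04], "dr": [0, 0, 0]}, {"translation": [0, 0, 0], "dr": [0, 0, 0]}]'

```text
time_s: 50.7
ee_pos: [0.4444, -0.2703, 0.0769]
orientation: [[-1.0, -0.005, -0.0], [-0.005, 1.0, 0.0], [0.0, 0.0, -1.0]]
wrist_force: [0.3, 0.4, -1.1]
finger_gap: 0.78
grasp_force: 67.3
```

Emit:
carry_out --motion '[{"translation": [0, 0, 0.03], "dr": [0, 0, 0]}, {"translation": [0, 0, 0], "dr": [0, 0, 0]}]'

```text
time_s: 50.87
ee_pos: [0.4444, -0.2703, 0.0762]
orientation: [[-1.0, -0.005, -0.0], [-0.005, 1.0, 0.0], [0.0, 0.0, -1.0]]
wrist_force: [1.0, 0.0, -1.4]
finger_gap: 0.776
grasp_force: 67.4
```

Emit:
carry_out --motion '[{"translation": [0, 0, 0.03], "dr": [0, 0, 0]}, {"translation": [0, 0, 0], "dr": [0, 0, 0]}]'

```text
time_s: 51.03
ee_pos: [0.4445, -0.2703, 0.0755]
orientation: [[-1.0, -0.005, 0.0], [-0.005, 1.0, 0.0], [-0.0, 0.0, -1.0]]
wrist_force: [0.1, 0.6, 0.2]
finger_gap: 0.778
grasp_force: 67.4
```

Emit:
carry_out --motion '[{"translation": [0, 0, 0.02], "dr": [0, 0, 0]}, {"translation": [0, 0, 0], "dr": [0, 0, 0]}]'

```text
time_s: 51.2
ee_pos: [0.4445, -0.2703, 0.0752]
orientation: [[-1.0, -0.005, 0.0], [-0.005, 1.0, -0.0], [-0.0, -0.0, -1.0]]
wrist_force: [0.5, 0.8, 0.2]
finger_gap: 0.779
grasp_force: 67.5
```

Emit:
carry_out --motion '[{"translation": [0, 0, 0], "dr": [0, 0, 0]}, {"translation": [0, 0, 0], "dr": [0, 0, 0]}, {"translation": [0, 0, 0], "dr": [0, 0, 0]}, {"translation": [0, 0, 0], "dr": [0, 0, 0]}, {"translation": [0, 0, 0], "dr": [0, 0, 0]}]' --hand 1

```text
time_s: 51.62
ee_pos: [0.4444, -0.2704, 0.0751]
orientation: [[-1.0, -0.005, -0.0], [-0.005, 1.0, -0.0], [0.0, -0.0, -1.0]]
wrist_force: [0.4, -0.5, 0.1]
finger_gap: 1.002
grasp_force: 0.0
```

Emit:
carry_out --motion '[{"translation": [0, 0, -0.2], "dr": [0, 0, 0]}, {"translation": [0, 0, -0.4], "dr": [0, 0, 0]}, {"translation": [0, 0, -0.8], "dr": [0, 0, 0]}, {"translation": [0, 0, -1], "dr": [0, 0, 0]}, {"translation": [0, 0, -1], "dr": [0, 0, 0]}]'

```text
time_s: 52.03
ee_pos: [0.4442, -0.2702, 0.1617]
orientation: [[-1.0, -0.005, -0.0], [-0.005, 1.0, 0.0], [0.0, 0.0, -1.0]]
wrist_force: [0.1, -0.2, -0.3]
finger_gap: 0.998
grasp_force: 0.0
```

Emit:
carry_out --motion '[{"translation": [0, 0, -1], "dr": [0, 0, 0]}, {"translation": [0, 0, -1], "dr": [0, 0, 0]}, {"translation": [0, 0, -1], "dr": [0, 0, 0]}, {"translation": [0, 0, 0], "dr": [0, 0, 0]}, {"translation": [0, 0, 0], "dr": [0, 0, 0]}]'

```text
time_s: 52.45
ee_pos: [0.4451, -0.2708, 0.2372]
orientation: [[-1.0, -0.005, 0.003], [-0.005, 1.0, -0.002], [-0.003, -0.002, -1.0]]
wrist_force: [-0.1, -0.1, 0.2]
finger_gap: 0.999
grasp_force: 0.0
```

```bash
python3 - <<'E'
from h import *
st(); im=grab('wrist','w13')
for z in (.106,.111,.116): print(z,rim(im,(.4441,-.2706),z))
s=grab('scene','s13'); d=grab('side','d13')
for z in (.106,.111,.116):
  for i in (s,d): print(rim(i,(.4441,-.2706),z))
E
```

```text
{'time_s': 52.45, 'ee_pos': [0.445, -0.271, 0.237], 'orientation': [[-1.0, -0.005, 0.003], [-0.005, 1.0, -0.002], [-0.003, -0.002, -1.0]], 'qpos': [-31.305, 12.983, -0.798, 76.005, -0.008, -31.609], 'wrist_force': [-0.11, -0.076, 0.2], 'finger_gap': 0.999, 'grasp_force': 0.0}
0.106 (array([ 0.4452, -0.2706,  0.0348]), 78, np.float64(0.00091))
0.111 (array([ 0.4438, -0.2707,  0.0341]), 78, np.float64(0.0009))
0.116 (array([ 0.4424, -0.2708,  0.0335]), 78, np.float64(0.00089))
(array([ 0.4406, -0.2707,  0.0338]), 61, np.float64(0.00219))
(array([ 0.4483, -0.2654,  0.0348]), 87, np.float64(0.00167))
(array([ 0.4456, -0.2669,  0.0341]), 63, np.float64(0.00251))
(array([ 0.4462, -0.2701,  0.0346]), 86, np.float64(0.0012))
(array([ 0.4479, -0.2662,  0.0335]), 57, np.float64(0.00325))
(array([ 0.444 , -0.2746,  0.0344]), 88, np.float64(0.00113))
```

Emit:
carry_out --motion '[{"translation": [0.122, -0.75, 0], "dr": [0, 0, 0]}, {"translation": [0.122, -0.75, 0], "dr": [0, 0, 0]}, {"translation": [0.122, -0.75, 0], "dr": [0, 0, 0]}, {"translation": [0.122, -0.75, 0], "dr": [0, 0, 0]}, {"translation": [0.122, -0.75, 0], "dr": [0, 0, 0]}]'

```text
time_s: 53.02
ee_pos: [0.429, -0.3646, 0.2339]
orientation: [[-1.0, -0.005, -0.002], [-0.005, 1.0, 0.001], [0.002, 0.001, -1.0]]
wrist_force: [-0.1, 0.1, -0.4]
finger_gap: 0.999
grasp_force: 0.0
```

Emit:
carry_out --motion '[{"translation": [0.122, -0.75, 0], "dr": [0, 0, 0]}, {"translation": [0.122, -0.74, 0], "dr": [0, 0, 0]}, {"translation": [0, 0, 0.9], "dr": [0, 0, 0]}, {"translation": [0, 0, 0.9], "dr": [0, 0, 0]}, {"translation": [0, 0, 0.9], "dr": [0, 0, 0]}]'

```text
time_s: 53.43
ee_pos: [0.4232, -0.4015, 0.1657]
orientation: [[-1.0, -0.005, -0.001], [-0.005, 1.0, 0.001], [0.001, 0.001, -1.0]]
wrist_force: [-0.3, -0.3, -0.2]
finger_gap: 1.002
grasp_force: 0.0
```

Emit:
carry_out --motion '[{"translation": [0, 0, 0.9], "dr": [0, 0, 0]}, {"translation": [0, 0, 0.3], "dr": [0, 0, 0]}, {"translation": [0, 0, 0], "dr": [0, 0, 0]}, {"translation": [0, 0, 0], "dr": [0, 0, 0]}, {"translation": [0, 0, 0], "dr": [0, 0, 0]}]'

```text
time_s: 53.85
ee_pos: [0.4243, -0.4018, 0.1387]
orientation: [[-1.0, -0.005, 0.001], [-0.005, 1.0, -0.001], [-0.001, -0.001, -1.0]]
wrist_force: [-0.5, 0.1, 0.4]
finger_gap: 1.002
grasp_force: 0.0
```

```bash
python3 - <<'E'
from h import *
st(); im=grab('wrist','w14')
print(get_obs()['ee_pos'],rim(im,(.4243,-.4015),.065))
E
```

```text
{'time_s': 53.85, 'ee_pos': [0.424, -0.402, 0.139], 'orientation': [[-1.0, -0.005, 0.001], [-0.005, 1.0, -0.001], [-0.001, -0.001, -1.0]], 'qpos': [-43.437, 21.852, -2.728, 65.339, -0.005, -43.748], 'wrist_force': [-0.519, 0.143, 0.429], 'finger_gap': 1.002, 'grasp_force': 0.0}
[ 0.42440095 -0.40194302  0.13892175] (array([ 0.4244, -0.4013,  0.0336]), 74, np.float64(0.00023))
```

Aligned. Descend, grip, lift higher this time (the stack's rim is at 0.112).

Emit:
carry_out --motion '[{"translation": [0, 0, 0.9], "dr": [0, 0, 0]}, {"translation": [0, 0, 0.9], "dr": [0, 0, 0]}, {"translation": [0, 0, 0.9], "dr": [0, 0, 0]}, {"translation": [0, 0, 0.9], "dr": [0, 0, 0]}, {"translation": [0, 0, 0.45], "dr": [0, 0, 0]}]'

```text
time_s: 54.32
ee_pos: [0.4236, -0.4012, 0.0352]
orientation: [[-1.0, -0.005, -0.001], [-0.005, 1.0, 0.0], [0.001, 0.0, -1.0]]
wrist_force: [-0.4, 0.1, 0.5]
finger_gap: 1.0
grasp_force: 0.0
```

Emit:
carry_out --motion '[{"translation": [0, 0, 0.25], "dr": [0, 0, 0]}, {"translation": [0, 0, 0.2], "dr": [0, 0, 0]}, {"translation": [0, 0, 0], "dr": [0, 0, 0]}]'

```text
time_s: 54.57
ee_pos: [0.424, -0.4017, 0.0253]
orientation: [[-1.0, -0.005, 0.0], [-0.005, 1.0, -0.0], [-0.0, -0.0, -1.0]]
wrist_force: [-1.2, -0.9, 0.0]
finger_gap: 1.005
grasp_force: 0.0
```

Emit:
carry_out --motion '[{"translation": [0, 0, 0], "dr": [0, 0, 0]}, {"translation": [0, 0, 0], "dr": [0, 0, 0]}, {"translation": [0, 0, 0], "dr": [0, 0, 0]}, {"translation": [0, 0, 0], "dr": [0, 0, 0]}, {"translation": [0, 0, 0], "dr": [0, 0, 0]}]' --hand 0

```text
time_s: 54.98
ee_pos: [0.4247, -0.402, 0.0269]
orientation: [[-1.0, -0.005, 0.002], [-0.005, 1.0, -0.002], [-0.002, -0.002, -1.0]]
wrist_force: [-0.8, 2.6, 6.1]
finger_gap: 0.77
grasp_force: 64.8
```

Emit:
carry_out --motion '[{"translation": [0, 0, 0], "dr": [0, 0, 0]}, {"translation": [0, 0, 0], "dr": [0, 0, 0]}]'

```text
time_s: 55.15
ee_pos: [0.4246, -0.402, 0.0269]
orientation: [[-1.0, -0.005, 0.002], [-0.005, 1.0, -0.002], [-0.002, -0.002, -1.0]]
wrist_force: [-1.2, 2.3, 6.4]
finger_gap: 0.772
grasp_force: 64.8
```

Emit:
carry_out --motion '[{"translation": [0, 0, -0.3], "dr": [0, 0, 0]}, {"translation": [0, 0, -0.7], "dr": [0, 0, 0]}, {"translation": [0, 0, -1], "dr": [0, 0, 0]}, {"translation": [0, 0, -1], "dr": [0, 0, 0]}, {"translation": [0, 0, -1], "dr": [0, 0, 0]}]'

```text
time_s: 55.57
ee_pos: [0.4237, -0.4014, 0.1271]
orientation: [[-1.0, -0.005, 0.0], [-0.005, 1.0, -0.0], [-0.0, -0.0, -1.0]]
wrist_force: [-0.0, -0.3, -2.1]
finger_gap: 0.77
grasp_force: 67.0
```

Emit:
carry_out --motion '[{"translation": [0, 0, -1], "dr": [0, 0, 0]}, {"translation": [0, 0, -1], "dr": [0, 0, 0]}, {"translation": [0, 0, -0.8], "dr": [0, 0, 0]}, {"translation": [0, 0, 0], "dr": [0, 0, 0]}, {"translation": [0, 0, 0], "dr": [0, 0, 0]}]'

```text
time_s: 55.98
ee_pos: [0.4243, -0.4019, 0.1969]
orientation: [[-1.0, -0.005, 0.002], [-0.005, 1.0, -0.002], [-0.002, -0.002, -1.0]]
wrist_force: [0.4, -0.5, -2.6]
finger_gap: 0.77
grasp_force: 67.0
```

Emit:
carry_out --motion '[{"translation": [-0.082, 0.526, 0], "dr": [0, 0, 0]}, {"translation": [-0.082, 0.526, 0], "dr": [0, 0, 0]}, {"translation": [-0.082, 0.526, 0], "dr": [0, 0, 0]}, {"translation": [-0.082, 0.526, 0], "dr": [0, 0, 0]}, {"translation": [-0.082, 0.526, 0], "dr": [0, 0, 0]}]'

```text
time_s: 56.4
ee_pos: [0.4336, -0.3336, 0.1946]
orientation: [[-1.0, -0.006, -0.001], [-0.006, 1.0, 0.001], [0.001, 0.001, -1.0]]
wrist_force: [0.4, 0.8, -1.3]
finger_gap: 0.764
grasp_force: 67.1
```

Emit:
carry_out --motion '[{"translation": [-0.082, 0.526, 0], "dr": [0, 0, 0]}, {"translation": [-0.082, 0.526, 0], "dr": [0, 0, 0]}, {"translation": [-0.082, 0.526, 0], "dr": [0, 0, 0]}, {"translation": [-0.082, 0.526, 0], "dr": [0, 0, 0]}, {"translation": [-0.082, 0.526, 0], "dr": [0, 0, 0]}]'

```text
time_s: 56.82
ee_pos: [0.4438, -0.2684, 0.1951]
orientation: [[-1.0, -0.005, 0.0], [-0.005, 1.0, -0.0], [-0.0, -0.0, -1.0]]
wrist_force: [0.1, 0.1, -2.4]
finger_gap: 0.767
grasp_force: 67.1
```

Emit:
carry_out --motion '[{"translation": [0, 0, 0], "dr": [0, 0, 0]}, {"translation": [0, 0, 0], "dr": [0, 0, 0]}, {"translation": [0, 0, 0], "dr": [0, 0, 0]}]'

```text
time_s: 57.07
ee_pos: [0.4438, -0.2699, 0.1952]
orientation: [[-1.0, -0.006, 0.0], [-0.006, 1.0, -0.001], [-0.0, -0.001, -1.0]]
wrist_force: [-0.3, 0.3, -0.8]
finger_gap: 0.771
grasp_force: 67.1
```

Emit:
carry_out --motion '[{"translation": [0, 0, 0.6], "dr": [0, 0, 0]}, {"translation": [0, 0, 0.6], "dr": [0, 0, 0]}, {"translation": [0, 0, 0.6], "dr": [0, 0, 0]}, {"translation": [0, 0, 0.6], "dr": [0, 0, 0]}, {"translation": [0, 0, 0.3], "dr": [0, 0, 0]}]'

```text
time_s: 57.48
ee_pos: [0.4429, -0.2701, 0.1259]
orientation: [[-1.0, -0.004, -0.002], [-0.004, 1.0, 0.001], [0.002, 0.001, -1.0]]
wrist_force: [-0.4, -0.6, -2.0]
finger_gap: 0.772
grasp_force: 67.1
```

Emit:
carry_out --motion '[{"translation": [0, 0, 0.1], "dr": [0, 0, 0]}, {"translation": [0, 0, 0], "dr": [0, 0, 0]}, {"translation": [0, 0, 0], "dr": [0, 0, 0]}, {"translation": [0, 0, 0], "dr": [0, 0, 0]}]'

```text
time_s: 57.82
ee_pos: [0.4441, -0.2702, 0.1259]
orientation: [[-1.0, -0.005, 0.001], [-0.005, 1.0, -0.001], [-0.001, -0.001, -1.0]]
wrist_force: [-0.0, 0.2, -1.1]
finger_gap: 0.768
grasp_force: 67.2
```

Emit:
carry_out --motion '[{"translation": [0, 0, 0.06], "dr": [0, 0, 0]}, {"translation": [0, 0, 0], "dr": [0, 0, 0]}, {"translation": [0, 0, 0], "dr": [0, 0, 0]}]'

```text
time_s: 58.07
ee_pos: [0.4437, -0.2699, 0.1239]
orientation: [[-1.0, -0.005, 0.0], [-0.005, 1.0, -0.0], [-0.0, -0.0, -1.0]]
wrist_force: [-0.2, 0.5, -1.1]
finger_gap: 0.767
grasp_force: 67.2
```

Emit:
carry_out --motion '[{"translation": [0, 0, 0.04], "dr": [0, 0, 0]}, {"translation": [0, 0, 0.04], "dr": [0, 0, 0]}, {"translation": [0, 0, 0], "dr": [0, 0, 0]}]'

```text
time_s: 58.32
ee_pos: [0.4436, -0.2698, 0.1214]
orientation: [[-1.0, -0.005, -0.0], [-0.005, 1.0, -0.0], [0.0, -0.0, -1.0]]
wrist_force: [-0.2, 0.0, -1.0]
finger_gap: 0.768
grasp_force: 67.2
```

Emit:
carry_out --motion '[{"translation": [0, 0, 0.04], "dr": [0, 0, 0]}, {"translation": [0, 0, 0.04], "dr": [0, 0, 0]}, {"translation": [0, 0, 0], "dr": [0, 0, 0]}]'

```text
time_s: 58.57
ee_pos: [0.4436, -0.2699, 0.1194]
orientation: [[-1.0, -0.005, -0.0], [-0.005, 1.0, -0.0], [0.0, -0.0, -1.0]]
wrist_force: [0.5, -1.0, -2.1]
finger_gap: 0.766
grasp_force: 67.1
```

Emit:
carry_out --motion '[{"translation": [0, 0, 0.04], "dr": [0, 0, 0]}, {"translation": [0, 0, 0], "dr": [0, 0, 0]}]'

```text
time_s: 58.73
ee_pos: [0.4436, -0.2699, 0.1185]
orientation: [[-1.0, -0.005, -0.0], [-0.005, 1.0, -0.0], [0.0, -0.0, -1.0]]
wrist_force: [0.1, -0.7, -1.5]
finger_gap: 0.77
grasp_force: 67.1
```

Emit:
carry_out --motion '[{"translation": [0, 0, 0.035], "dr": [0, 0, 0]}, {"translation": [0, 0, 0], "dr": [0, 0, 0]}]'

```text
time_s: 58.9
ee_pos: [0.4436, -0.2698, 0.1176]
orientation: [[-1.0, -0.005, -0.0], [-0.005, 1.0, -0.0], [0.0, -0.0, -1.0]]
wrist_force: [1.5, 0.1, -1.5]
finger_gap: 0.772
grasp_force: 67.1
```

Emit:
carry_out --motion '[{"translation": [0, 0, 0.03], "dr": [0, 0, 0]}, {"translation": [0, 0, 0], "dr": [0, 0, 0]}]'

```text
time_s: 59.07
ee_pos: [0.4436, -0.2698, 0.1169]
orientation: [[-1.0, -0.005, -0.0], [-0.005, 1.0, -0.0], [0.0, -0.0, -1.0]]
wrist_force: [-0.4, -0.3, -1.2]
finger_gap: 0.767
grasp_force: 67.2
```

Emit:
carry_out --motion '[{"translation": [0, 0, 0.03], "dr": [0, 0, 0]}, {"translation": [0, 0, 0], "dr": [0, 0, 0]}]'

```text
time_s: 59.23
ee_pos: [0.4436, -0.2698, 0.1161]
orientation: [[-1.0, -0.005, -0.0], [-0.005, 1.0, -0.0], [0.0, -0.0, -1.0]]
wrist_force: [0.4, -1.5, -1.2]
finger_gap: 0.769
grasp_force: 67.2
```

Emit:
carry_out --motion '[{"translation": [0, 0, 0.02], "dr": [0, 0, 0]}, {"translation": [0, 0, 0], "dr": [0, 0, 0]}]'

```text
time_s: 59.4
ee_pos: [0.4436, -0.2699, 0.1157]
orientation: [[-1.0, -0.005, -0.0], [-0.005, 1.0, -0.0], [0.0, -0.0, -1.0]]
wrist_force: [0.4, -0.4, -1.3]
finger_gap: 0.768
grasp_force: 67.2
```

Emit:
carry_out --motion '[{"translation": [0, 0, 0.02], "dr": [0, 0, 0]}, {"translation": [0, 0, 0], "dr": [0, 0, 0]}]'

```text
time_s: 59.57
ee_pos: [0.4437, -0.2699, 0.1152]
orientation: [[-1.0, -0.005, 0.0], [-0.005, 1.0, -0.0], [-0.0, -0.0, -1.0]]
wrist_force: [0.2, -1.6, -0.6]
finger_gap: 0.772
grasp_force: 67.2
```

Emit:
carry_out --motion '[{"translation": [0, 0, 0.02], "dr": [0, 0, 0]}, {"translation": [0, 0, 0], "dr": [0, 0, 0]}]'

```text
time_s: 59.73
ee_pos: [0.4437, -0.27, 0.1148]
orientation: [[-1.0, -0.005, 0.0], [-0.005, 1.0, -0.0], [-0.0, -0.0, -1.0]]
wrist_force: [0.3, -1.6, -0.2]
finger_gap: 0.769
grasp_force: 67.3
```

Emit:
carry_out --motion '[{"translation": [0, 0, 0], "dr": [0, 0, 0]}, {"translation": [0, 0, 0], "dr": [0, 0, 0]}, {"translation": [0, 0, 0], "dr": [0, 0, 0]}, {"translation": [0, 0, 0], "dr": [0, 0, 0]}, {"translation": [0, 0, 0], "dr": [0, 0, 0]}]' --hand 1

```text
time_s: 60.15
ee_pos: [0.4436, -0.2698, 0.1147]
orientation: [[-1.0, -0.005, -0.0], [-0.005, 1.0, 0.0], [0.0, 0.0, -1.0]]
wrist_force: [0.2, 0.8, -0.1]
finger_gap: 0.999
grasp_force: 0.0
```

Emit:
carry_out --motion '[{"translation": [0, 0, -0.2], "dr": [0, 0, 0]}, {"translation": [0, 0, -0.4], "dr": [0, 0, 0]}, {"translation": [0, 0, -0.8], "dr": [0, 0, 0]}, {"translation": [0, 0, -1], "dr": [0, 0, 0]}, {"translation": [0, 0, -1], "dr": [0, 0, 0]}]'

```text
time_s: 60.57
ee_pos: [0.4433, -0.2696, 0.2014]
orientation: [[-1.0, -0.005, -0.0], [-0.005, 1.0, 0.0], [0.0, 0.0, -1.0]]
wrist_force: [0.8, -0.6, -0.1]
finger_gap: 1.001
grasp_force: 0.0
```

Emit:
carry_out --motion '[{"translation": [0, 0, -1], "dr": [0, 0, 0]}, {"translation": [0, 0, -0.8], "dr": [0, 0, 0]}, {"translation": [0, 0, 0], "dr": [0, 0, 0]}, {"translation": [0, 0, 0], "dr": [0, 0, 0]}, {"translation": [0, 0, 0], "dr": [0, 0, 0]}]'

```text
time_s: 60.98
ee_pos: [0.4434, -0.2697, 0.2446]
orientation: [[-1.0, -0.005, -0.0], [-0.005, 1.0, -0.0], [0.0, -0.0, -1.0]]
wrist_force: [0.0, 0.7, 0.5]
finger_gap: 0.999
grasp_force: 0.0
```

```bash
python3 - <<'E'
from h import *
st(); im=grab('wrist','w15')
for z in (.148,.153,.158): print(z,rim(im,(.4441,-.2706),z))
d=grab('side','d15'); grab('scene','s15')
for z in (.148,.153,.158): print(z,rim(d,(.4441,-.2706),z))
E
```

```text
{'time_s': 60.983, 'ee_pos': [0.443, -0.27, 0.245], 'orientation': [[-1.0, -0.005, -0.0], [-0.005, 1.0, -0.0], [0.0, -0.0, -1.0]], 'qpos': [-31.307, 12.827, 0.088, 77.266, -0.007, -31.611], 'wrist_force': [0.045, 0.673, 0.544], 'finger_gap': 0.999, 'grasp_force': 0.0}
0.148 (array([ 0.4448, -0.27  ,  0.0347]), 75, np.float64(0.00128))
0.153 (array([ 0.4432, -0.27  ,  0.0339]), 75, np.float64(0.00124))
0.158 (array([ 0.4417, -0.27  ,  0.0331]), 75, np.float64(0.00117))
0.148 (array([ 0.4471, -0.2662,  0.0346]), 88, np.float64(0.00149))
0.153 (array([ 0.445 , -0.271 ,  0.0343]), 88, np.float64(0.00143))
0.158 (array([ 0.4429, -0.2756,  0.034 ]), 88, np.float64(0.00127))
```

Emit:
carry_out --motion '[{"translation": [-0.548, -0.59, 0], "dr": [0, 0, 0]}, {"translation": [-0.548, -0.59, 0], "dr": [0, 0, 0]}, {"translation": [-0.548, -0.59, 0], "dr": [0, 0, 0]}, {"translation": [-0.548, -0.59, 0], "dr": [0, 0, 0]}, {"translation": [-0.548, -0.59, 0], "dr": [0, 0, 0]}]'

```text
time_s: 61.55
ee_pos: [0.5128, -0.3437, 0.2438]
orientation: [[-1.0, -0.005, -0.001], [-0.005, 1.0, 0.001], [0.001, 0.001, -1.0]]
wrist_force: [0.6, -0.3, 0.7]
finger_gap: 1.001
grasp_force: 0.0
```

Emit:
carry_out --motion '[{"translation": [-0.548, -0.59, 0], "dr": [0, 0, 0]}, {"translation": [-0.548, -0.59, 0], "dr": [0, 0, 0]}, {"translation": [-0.548, -0.59, 0], "dr": [0, 0, 0]}, {"translation": [0, 0, 0.9], "dr": [0, 0, 0]}, {"translation": [0, 0, 0.9], "dr": [0, 0, 0]}]'

```text
time_s: 61.97
ee_pos: [0.5549, -0.3884, 0.1986]
orientation: [[-1.0, -0.005, 0.001], [-0.005, 1.0, -0.001], [-0.001, -0.001, -1.0]]
wrist_force: [0.4, -0.8, -1.2]
finger_gap: 1.0
grasp_force: 0.0
```

Emit:
carry_out --motion '[{"translation": [0, 0, 0.9], "dr": [0, 0, 0]}, {"translation": [0, 0, 0.9], "dr": [0, 0, 0]}, {"translation": [0, 0, 0.6], "dr": [0, 0, 0]}, {"translation": [0, 0, 0], "dr": [0, 0, 0]}, {"translation": [0, 0, 0], "dr": [0, 0, 0]}]'

```text
time_s: 62.38
ee_pos: [0.5531, -0.3868, 0.1386]
orientation: [[-1.0, -0.005, -0.002], [-0.005, 1.0, 0.002], [0.002, 0.002, -1.0]]
wrist_force: [0.2, 0.5, -0.2]
finger_gap: 1.001
grasp_force: 0.0
```

```bash
python3 - <<'E'
from h import *
st(); im=grab('wrist','w16')
print(get_obs()['ee_pos'],rim(im,(.5536,-.387),.065))
E
```

```text
{'time_s': 62.383, 'ee_pos': [0.553, -0.387, 0.139], 'orientation': [[-1.0, -0.005, -0.002], [-0.005, 1.0, 0.002], [0.002, 0.002, -1.0]], 'qpos': [-34.962, 30.763, 12.146, 71.544, -0.005, -35.265], 'wrist_force': [0.207, 0.501, -0.228], 'finger_gap': 1.001, 'grasp_force': 0.0}
[ 0.55383995 -0.38723987  0.13987091] (array([ 0.5533, -0.3868,  0.0336]), 74, np.float64(0.00031))
```

Emit:
carry_out --motion '[{"translation": [0, 0, 0.9], "dr": [0, 0, 0]}, {"translation": [0, 0, 0.9], "dr": [0, 0, 0]}, {"translation": [0, 0, 0.9], "dr": [0, 0, 0]}, {"translation": [0, 0, 0.9], "dr": [0, 0, 0]}, {"translation": [0, 0, 0.45], "dr": [0, 0, 0]}]'

```text
time_s: 62.85
ee_pos: [0.5536, -0.3871, 0.0373]
orientation: [[-1.0, -0.005, -0.001], [-0.005, 1.0, 0.0], [0.001, 0.0, -1.0]]
wrist_force: [-0.1, -0.0, 0.1]
finger_gap: 0.999
grasp_force: 0.0
```

Emit:
carry_out --motion '[{"translation": [0, 0, 0.25], "dr": [0, 0, 0]}, {"translation": [0, 0, 0.2], "dr": [0, 0, 0]}, {"translation": [0, 0, 0], "dr": [0, 0, 0]}]'

```text
time_s: 63.1
ee_pos: [0.5541, -0.3875, 0.0275]
orientation: [[-1.0, -0.005, 0.0], [-0.005, 1.0, -0.0], [-0.0, -0.0, -1.0]]
wrist_force: [-0.6, -0.8, -0.1]
finger_gap: 1.0
grasp_force: 0.0
```

Emit:
carry_out --motion '[{"translation": [0, 0, 0], "dr": [0, 0, 0]}, {"translation": [0, 0, 0], "dr": [0, 0, 0]}, {"translation": [0, 0, 0], "dr": [0, 0, 0]}, {"translation": [0, 0, 0], "dr": [0, 0, 0]}, {"translation": [0, 0, 0], "dr": [0, 0, 0]}]' --hand 0

```text
time_s: 63.52
ee_pos: [0.5546, -0.3877, 0.0291]
orientation: [[-1.0, -0.005, 0.002], [-0.005, 1.0, -0.001], [-0.002, -0.001, -1.0]]
wrist_force: [-0.2, 0.7, 6.4]
finger_gap: 0.762
grasp_force: 65.6
```

Emit:
carry_out --motion '[{"translation": [0, 0, 0], "dr": [0, 0, 0]}, {"translation": [0, 0, 0], "dr": [0, 0, 0]}]'

```text
time_s: 63.68
ee_pos: [0.5546, -0.3877, 0.0291]
orientation: [[-1.0, -0.005, 0.002], [-0.005, 1.0, -0.001], [-0.002, -0.001, -1.0]]
wrist_force: [-1.2, 1.1, 6.0]
finger_gap: 0.766
grasp_force: 65.6
```

Emit:
carry_out --motion '[{"translation": [0, 0, -0.3], "dr": [0, 0, 0]}, {"translation": [0, 0, -0.7], "dr": [0, 0, 0]}, {"translation": [0, 0, -1], "dr": [0, 0, 0]}, {"translation": [0, 0, -1], "dr": [0, 0, 0]}, {"translation": [0, 0, -1], "dr": [0, 0, 0]}]'

```text
time_s: 64.1
ee_pos: [0.5537, -0.3872, 0.129]
orientation: [[-1.0, -0.005, -0.0], [-0.005, 1.0, -0.0], [0.0, -0.0, -1.0]]
wrist_force: [0.3, -0.3, -0.9]
finger_gap: 0.764
grasp_force: 66.6
```

Emit:
carry_out --motion '[{"translation": [0, 0, -1], "dr": [0, 0, 0]}, {"translation": [0, 0, -1], "dr": [0, 0, 0]}, {"translation": [0, 0, -1], "dr": [0, 0, 0]}, {"translation": [0, 0, -1], "dr": [0, 0, 0]}, {"translation": [0, 0, -0.6], "dr": [0, 0, 0]}]'

```text
time_s: 64.52
ee_pos: [0.5541, -0.3875, 0.2462]
orientation: [[-1.0, -0.005, 0.003], [-0.005, 1.0, -0.002], [-0.003, -0.002, -1.0]]
wrist_force: [-0.5, -0.4, -1.2]
finger_gap: 0.762
grasp_force: 66.7
```

Emit:
carry_out --motion '[{"translation": [0, 0, 0], "dr": [0, 0, 0]}, {"translation": [0, 0, 0], "dr": [0, 0, 0]}, {"translation": [0, 0, 0], "dr": [0, 0, 0]}]'

```text
time_s: 64.77
ee_pos: [0.5534, -0.387, 0.2412]
orientation: [[-1.0, -0.005, -0.001], [-0.005, 1.0, 0.001], [0.001, 0.001, -1.0]]
wrist_force: [0.1, 0.1, -1.6]
finger_gap: 0.761
grasp_force: 66.7
```

Emit:
carry_out --motion '[{"translation": [0.435, 0.47, 0], "dr": [0, 0, 0]}, {"translation": [0.435, 0.47, 0], "dr": [0, 0, 0]}, {"translation": [0.435, 0.47, 0], "dr": [0, 0, 0]}, {"translation": [0.435, 0.47, 0], "dr": [0, 0, 0]}, {"translation": [0.435, 0.47, 0], "dr": [0, 0, 0]}]'

```text
time_s: 65.18
ee_pos: [0.4979, -0.3278, 0.2403]
orientation: [[-1.0, -0.005, -0.003], [-0.005, 1.0, 0.002], [0.003, 0.002, -1.0]]
wrist_force: [1.0, -0.7, -1.7]
finger_gap: 0.762
grasp_force: 66.8
```

Emit:
carry_out --motion '[{"translation": [0.435, 0.47, 0], "dr": [0, 0, 0]}, {"translation": [0.435, 0.47, 0], "dr": [0, 0, 0]}, {"translation": [0.435, 0.47, 0], "dr": [0, 0, 0]}, {"translation": [0.435, 0.47, 0], "dr": [0, 0, 0]}, {"translation": [0.435, 0.47, 0], "dr": [0, 0, 0]}]'

```text
time_s: 65.6
ee_pos: [0.4431, -0.2693, 0.2406]
orientation: [[-1.0, -0.005, -0.002], [-0.005, 1.0, 0.001], [0.002, 0.001, -1.0]]
wrist_force: [0.6, -0.6, -0.6]
finger_gap: 0.764
grasp_force: 66.8
```

Emit:
carry_out --motion '[{"translation": [0, 0, 0], "dr": [0, 0, 0]}, {"translation": [0, 0, 0], "dr": [0, 0, 0]}, {"translation": [0, 0, 0], "dr": [0, 0, 0]}]'

```text
time_s: 65.85
ee_pos: [0.4446, -0.2705, 0.2416]
orientation: [[-1.0, -0.005, -0.001], [-0.005, 1.0, 0.0], [0.001, 0.0, -1.0]]
wrist_force: [0.5, 0.6, -1.3]
finger_gap: 0.761
grasp_force: 66.8
```

Emit:
carry_out --motion '[{"translation": [0, 0, 0.65], "dr": [0, 0, 0]}, {"translation": [0, 0, 0.65], "dr": [0, 0, 0]}, {"translation": [0, 0, 0.65], "dr": [0, 0, 0]}, {"translation": [0, 0, 0.65], "dr": [0, 0, 0]}, {"translation": [0, 0, 0.35], "dr": [0, 0, 0]}]'

```text
time_s: 66.27
ee_pos: [0.4442, -0.2704, 0.1661]
orientation: [[-1.0, -0.005, -0.002], [-0.005, 1.0, 0.001], [0.002, 0.001, -1.0]]
wrist_force: [-0.1, -0.4, -1.4]
finger_gap: 0.761
grasp_force: 66.8
```

Emit:
carry_out --motion '[{"translation": [0, 0, 0.1], "dr": [0, 0, 0]}, {"translation": [0, 0, 0], "dr": [0, 0, 0]}, {"translation": [0, 0, 0], "dr": [0, 0, 0]}, {"translation": [0, 0, 0], "dr": [0, 0, 0]}]'

```text
time_s: 66.6
ee_pos: [0.445, -0.2707, 0.1668]
orientation: [[-1.0, -0.005, 0.001], [-0.005, 1.0, -0.001], [-0.001, -0.001, -1.0]]
wrist_force: [-0.1, 0.1, -1.6]
finger_gap: 0.763
grasp_force: 66.8
```

Emit:
carry_out --motion '[{"translation": [0, 0, 0.04], "dr": [0, 0, 0]}, {"translation": [0, 0, 0], "dr": [0, 0, 0]}, {"translation": [0, 0, 0], "dr": [0, 0, 0]}]'

```text
time_s: 66.85
ee_pos: [0.4446, -0.2704, 0.1653]
orientation: [[-1.0, -0.005, 0.0], [-0.005, 1.0, -0.0], [-0.0, -0.0, -1.0]]
wrist_force: [0.0, -0.2, -1.7]
finger_gap: 0.761
grasp_force: 66.8
```

Expected rest is around 0.157–0.158; down to 0.160 first.

Emit:
carry_out --motion '[{"translation": [0, 0, 0.05], "dr": [0, 0, 0]}, {"translation": [0, 0, 0.05], "dr": [0, 0, 0]}, {"translation": [0, 0, 0], "dr": [0, 0, 0]}]'

```text
time_s: 67.1
ee_pos: [0.4444, -0.2703, 0.1623]
orientation: [[-1.0, -0.005, -0.0], [-0.005, 1.0, 0.0], [0.0, 0.0, -1.0]]
wrist_force: [0.2, 0.0, -2.4]
finger_gap: 0.764
grasp_force: 66.8
```

Emit:
carry_out --motion '[{"translation": [0, 0, 0.04], "dr": [0, 0, 0]}, {"translation": [0, 0, 0.04], "dr": [0, 0, 0]}, {"translation": [0, 0, 0], "dr": [0, 0, 0]}]'

```text
time_s: 67.35
ee_pos: [0.4444, -0.2703, 0.1602]
orientation: [[-1.0, -0.005, -0.0], [-0.005, 1.0, 0.0], [0.0, 0.0, -1.0]]
wrist_force: [1.0, -0.5, -0.5]
finger_gap: 0.761
grasp_force: 66.8
```

Emit:
carry_out --motion '[{"translation": [0, 0, 0.03], "dr": [0, 0, 0]}, {"translation": [0, 0, 0], "dr": [0, 0, 0]}]'

```text
time_s: 67.52
ee_pos: [0.4445, -0.2703, 0.1596]
orientation: [[-1.0, -0.005, -0.0], [-0.005, 1.0, -0.0], [0.0, -0.0, -1.0]]
wrist_force: [0.7, -0.2, -1.9]
finger_gap: 0.762
grasp_force: 66.8
```

Emit:
carry_out --motion '[{"translation": [0, 0, 0.03], "dr": [0, 0, 0]}, {"translation": [0, 0, 0], "dr": [0, 0, 0]}]'

```text
time_s: 67.68
ee_pos: [0.4445, -0.2703, 0.1589]
orientation: [[-1.0, -0.005, -0.0], [-0.005, 1.0, -0.0], [0.0, -0.0, -1.0]]
wrist_force: [0.5, 0.6, -0.6]
finger_gap: 0.765
grasp_force: 66.8
```

Emit:
carry_out --motion '[{"translation": [0, 0, 0.02], "dr": [0, 0, 0]}, {"translation": [0, 0, 0], "dr": [0, 0, 0]}]'

```text
time_s: 67.85
ee_pos: [0.4445, -0.2703, 0.1584]
orientation: [[-1.0, -0.005, -0.0], [-0.005, 1.0, -0.0], [0.0, -0.0, -1.0]]
wrist_force: [0.7, -0.1, -1.4]
finger_gap: 0.759
grasp_force: 66.8
```

Emit:
carry_out --motion '[{"translation": [0, 0, 0.02], "dr": [0, 0, 0]}, {"translation": [0, 0, 0], "dr": [0, 0, 0]}]'

```text
time_s: 68.02
ee_pos: [0.4445, -0.2703, 0.158]
orientation: [[-1.0, -0.005, 0.0], [-0.005, 1.0, -0.0], [-0.0, -0.0, -1.0]]
wrist_force: [0.7, -0.2, -1.2]
finger_gap: 0.765
grasp_force: 66.9
```

Emit:
carry_out --motion '[{"translation": [0, 0, 0.02], "dr": [0, 0, 0]}, {"translation": [0, 0, 0], "dr": [0, 0, 0]}]'

```text
time_s: 68.18
ee_pos: [0.4445, -0.2704, 0.1575]
orientation: [[-1.0, -0.005, 0.0], [-0.005, 1.0, -0.0], [-0.0, -0.0, -1.0]]
wrist_force: [-0.6, 0.2, -0.6]
finger_gap: 0.76
grasp_force: 66.9
```

Emit:
carry_out --motion '[{"translation": [0, 0, 0.02], "dr": [0, 0, 0]}, {"translation": [0, 0, 0], "dr": [0, 0, 0]}, {"translation": [0, 0, 0], "dr": [0, 0, 0]}]'

```text
time_s: 68.43
ee_pos: [0.4445, -0.2704, 0.157]
orientation: [[-1.0, -0.005, 0.0], [-0.005, 1.0, -0.0], [-0.0, -0.0, -1.0]]
wrist_force: [-0.0, -1.2, 1.2]
finger_gap: 0.762
grasp_force: 66.9
```

Contact. Release, lift away, and check.

Emit:
carry_out --motion '[{"translation": [0, 0, 0], "dr": [0, 0, 0]}, {"translation": [0, 0, 0], "dr": [0, 0, 0]}, {"translation": [0, 0, 0], "dr": [0, 0, 0]}, {"translation": [0, 0, 0], "dr": [0, 0, 0]}, {"translation": [0, 0, 0], "dr": [0, 0, 0]}]' --hand 1

```text
time_s: 68.85
ee_pos: [0.4444, -0.2703, 0.1569]
orientation: [[-1.0, -0.005, -0.0], [-0.005, 1.0, -0.0], [0.0, -0.0, -1.0]]
wrist_force: [0.4, -0.3, -0.2]
finger_gap: 1.0
grasp_force: 0.0
```

Emit:
carry_out --motion '[{"translation": [0, 0, -0.2], "dr": [0, 0, 0]}, {"translation": [0, 0, -0.4], "dr": [0, 0, 0]}, {"translation": [0, 0, -0.8], "dr": [0, 0, 0]}, {"translation": [0, 0, -0.9], "dr": [0, 0, 0]}, {"translation": [0, 0, -0.9], "dr": [0, 0, 0]}]'

```text
time_s: 69.27
ee_pos: [0.4443, -0.2702, 0.2387]
orientation: [[-1.0, -0.005, 0.0], [-0.005, 1.0, -0.0], [-0.0, -0.0, -1.0]]
wrist_force: [0.4, -0.8, 0.8]
finger_gap: 0.997
grasp_force: 0.0
```

Emit:
carry_out --motion '[{"translation": [0, 0, -0.9], "dr": [0, 0, 0]}, {"translation": [0.5, 0.5, 0], "dr": [0, 0, 0]}, {"translation": [0.5, 0.7, 0], "dr": [0, 0, 0]}, {"translation": [0.5, 0.7, 0], "dr": [0, 0, 0]}, {"translation": [0.5, 0.7, 0], "dr": [0, 0, 0]}]'

```text
time_s: 69.68
ee_pos: [0.3936, -0.2051, 0.2604]
orientation: [[-1.0, -0.005, 0.001], [-0.005, 1.0, -0.001], [-0.001, -0.001, -1.0]]
wrist_force: [0.4, 0.3, 0.5]
finger_gap: 1.002
grasp_force: 0.0
```

Emit:
carry_out --motion '[{"translation": [0, 0.7, 0], "dr": [0, 0, 0]}, {"translation": [0, 0.7, 0], "dr": [0, 0, 0]}, {"translation": [0, 0.7, 0], "dr": [0, 0, 0]}, {"translation": [0, 0, 0], "dr": [0, 0, 0]}, {"translation": [0, 0, 0], "dr": [0, 0, 0]}]'

```text
time_s: 70.1
ee_pos: [0.394, -0.1527, 0.2604]
orientation: [[-1.0, -0.007, 0.001], [-0.007, 1.0, -0.001], [-0.001, -0.001, -1.0]]
wrist_force: [0.1, -0.4, -0.6]
finger_gap: 1.0
grasp_force: 0.0
```

```bash
python3 - <<'E'
from h import *
st(); d=grab('side','d20'); s=grab('scene','s20')
for z in (.188,.193,.198): print(z,rim(d,(.4441,-.2706),z))
h=np.array([.57998,-.0337]);c,q=np.cos(np.radians(-6.27)),np.sin(np.radians(-6.27));R=np.array([[c,-q],[q,c]])
print('handle shut', proj(d,[[*(h+R@[-.046,.17]),.15]]))
a=cv2.resize(d['color'][110:330,220:420],None,fx=2,fy=2.4,interpolation=2);b=cv2.resize(s['color'][110:310,220:420],None,fx=2,fy=2.64,interpolation=2)
cv2.imwrite('pics/fin.png',np.hstack([a,b])[:,:,::-1])
E
```

```text
{'time_s': 70.1, 'ee_pos': [0.394, -0.153, 0.26], 'orientation': [[-1.0, -0.007, 0.001], [-0.007, 1.0, -0.001], [-0.001, -0.001, -1.0]], 'qpos': [-21.176, 2.966, -9.438, 77.51, -0.014, -21.58], 'wrist_force': [0.117, -0.389, -0.599], 'finger_gap': 1.0, 'grasp_force': 0.0}
0.188 (array([ 0.4474, -0.2666,  0.0344]), 87, np.float64(0.00169))
0.193 (array([ 0.4452, -0.2716,  0.0341]), 86, np.float64(0.00129))
0.198 (array([ 0.4429, -0.2763,  0.0339]), 88, np.float64(0.00112))
handle shut [[306.03710662 152.30286833]]
```

View pics/fin.png

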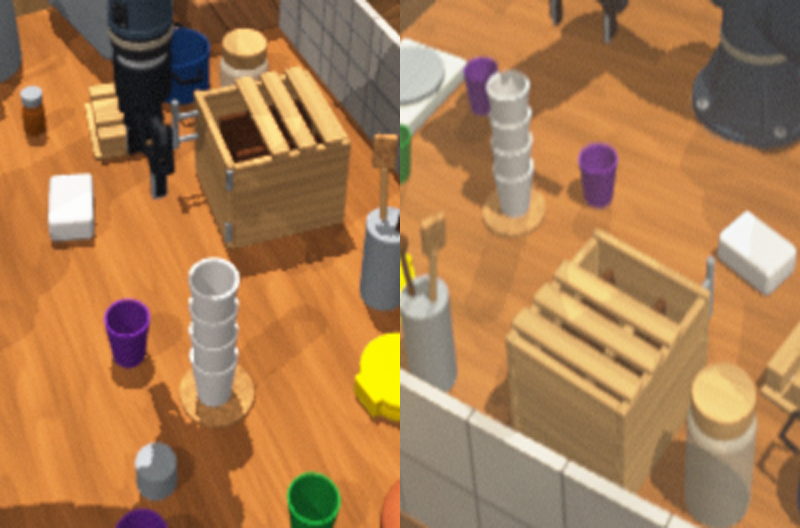

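The final views show four tumblers stacked upright on the mat at side crop (213,330). The door is shut with the handle at (177,105), and both boards are inside the cupboard. Handing in.

```bash
python3 -c "
from station import *
print(sign_off())"
```

```text
the job is handed in; nothing more can be done
None
```

The job is handed in at about 70 s: both boards are fully home in their own slots, the cupboard door is shut, and the three loose tumblers rest upright in the one on the cork mat.

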